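Load-check the red carabiner on the crank tester

TASK

Check the red carabiner on the load tester: lay it flat over both brass posts, then take the crank by its orange sleeve and turn it clockwise until the carabiner is pulled taut and the pointer stands in the green band (40 to 80 N of pull; never reach 110 N), then let go and leave it loaded. Keep hold of the sleeve whenever the crank is turning, and leave the other carabiners and the headlamp as they lie.

Things in the scene. Friction and masses are not known exactly. Their poses are not given: they have to be found in the camera images.
- carabiner_red_centre (a point): Red carabiner, flat oval ring of round 10 mm bar, 116 x 62 x 10 mm (opening 96 x 42), about 85 g. Point: centre of the opening, half-way up (5 mm). x along its length, z up. Long sides straight for 54 mm, centre lines at y = +26 mm (red spine) and -26 mm (silver gate, stays shut); ends half circles. One of a row of five, 25 mm apart, on the smoked glass shelf 30 mm above the table.
- tester: Crank load tester fixed on the shelf: grey base plate 120 (x) x 320 (y) x 12 mm. Origin: centre of its underside, on the glass. y is the pull line, z up. Two brass posts 12 mm thick stand at x = 0, from z = 22 to 50 mm, on steel decks 56 x 44 mm (x, y) with top z = 22: moving post (carriage) and anchor post to its +y side. Dark spring block, 26 mm high, beyond y = 118 mm.
- carriage: The moving deck with its brass post. Origin on the post's axis, at the level of the base plate's underside; axes as the tester's. At crank angle 0 it stands at tester y = +20 mm; cranking pulls it towards -y, 30 mm for each full turn (4.775 mm per rad).
- grip_sleeve: Orange grip sleeve of the crank, upright, 25 mm thick, 54 mm high, spinning freely on its pin, so the hand need not turn with it. Origin at its centre, 113.5 mm above the underside of the tester's plate and 50 mm from the shaft axis. Crank arm below it: top at z = 83 mm; pin cap above it: 18 mm wide, top at 145 mm.
- crank (a joint): Crank angle, rad, growing clockwise from above (tightening). At 0 the arm points along the tester's +x, at pi/2 along -y. Starts in 0 to 1.4; taut after 2.5 to 8 rad. Dry drag of 8.4 N at the sleeve while turning; it holds the crank where left, up to 85 N of pull. Taut, each 10 N of pull on the carabiner pushes back on the sleeve with 0.95 N; held still, one feels that alone.
- carabiner_blue: The blue carabiner, same size as the red one, not to be moved. Origin at the underside, centre of its opening.
- carabiner_green: The green carabiner, same size as the red one, not to be moved. Origin at the underside, centre of its opening.
- carabiner_yellow: The yellow carabiner, same size as the red one, not to be moved. Origin at the underside, centre of its opening.
- carabiner_violet: The violet carabiner, same size as the red one, not to be moved. Origin at the underside, centre of its opening.
- headlamp: Charcoal headlamp with a stiff plastic hoop, about 125 mm long and 135 mm wide, 43 mm high, at the far side of the shelf; not to be moved. Origin under the lamp housing.
- anchor_mark (a point): Nominal foot of the anchor post on its deck: tester x = 0, y = 74, z = 22 mm, fixed to the base. The real post rests up to 7 mm either way from it along y (an unreported adjustment). It gives 1 mm per 15 N towards -y under load. White scale beside it at x = +43 mm with black pointer: green band = 2.7 to 5.3 mm of travel = 40 to 80 N of pull; red beyond; 110 N damages the tester.
- shaft (a point): Axis of the crank's upright shaft, at the top of the aluminium gear housing (90 x 100 mm, top z = 57 mm above the plate's underside), tester x = 0, y = -110 mm. The sleeve circles about it at 50 mm.
Things that resemble listed ones, but are neither listed nor needed, are in the scene too. There is more than one size of the part that bears carabiner_red_centre; the job needs the smaller.

How it is judged:
By the outcome, as a careful person would: the job done as asked, in the order asked, and still so for the second after the job is handed in, with the robot touching nothing.
It also fails if it takes over 67 s, if anything falls off the work surface, if the arm or the gripper's body presses on something with over 40 N, if the wrist force passes 120 N, or if a joint passes its speed limit or range.

ROBOT

A 6-joint arm with a two-finger parallel gripper is mounted at the origin on the work surface. World frame = base frame: x ahead of the robot, y to its left, z up, the work surface at z = 0. Lengths are in m, angles in rad, forces in N, time in s.
With the tool pointing down it reaches from about 0.325 to 0.875 m from the base axis. Payload 4.4 kg.
Tool frame: the origin (TCP) lies on the centre line of the jaws, within the pads' length; the fingertips stand 22 mm ahead of it and the grasp point (between the pads) lies 3 mm ahead of it; z points along the fingers, y is the direction in which the jaws open and shut (so a half turn about z gives the same grasp; the last joint's range is limited). The gripper opens to 85 mm and grips with 20 to 120 N. Pads are 22 mm wide; open, the fingers measure 114 mm over their backs; the gripper's body (76 mm by 85 mm) begins 54 mm behind the grasp point. The pads swing forward as they close: fully open they stand 13 mm farther back than shut.
Start: joints at [0.957, 0.207, 1.542, -0, 1.393, -0.15], TCP at [0.257, 0.514, 0.253] pointing down, gripper open.
Joint ranges: [-2.73, 2.73], [-0.86, 2.22], [0.23, 2.46], [-1.11, 4.25], [0.08, 2.63], [-2.82, 2.82]. Speed limits (rad/s): [2.79, 2.79, 3.14, 3.14, 3.14, 3.14].

INTERFACE

Orientations are given as [roll, pitch, yaw] about the fixed x, y, z axes, in that order (R = Rz(yaw) Ry(pitch) Rx(roll)).
In Python, from plant import status, viewer, job_done, spotter gives the robot as it stands.
- The arm moves only by the tool carry_out, never from a script. Its argument "increments" is a list of rows, each an object of numbers: "hand": the closure, from -1 (fully open) to 1 (shut); "x", "y", "z": the shift along the tool's x, y, z in units of 0.1 m (1.0 is 0.1 m); "ax", "ay", "az": the turn, a rotation vector about the tool's x, y, z in units of 360 degrees (1.0 is 360 degrees). A call has 1 to 5 rows; each row is the pose to reach, as a shift and turn from the pose commanded when the call began, along the tool's axes at that moment, turning the shorter way round; what a row does not reach only later rows make up. A row lasts 1/10 s, in which the tool goes at most 50 mm and 8.59 degrees, less where a joint would pass 70% of its speed; a pose out of reach is approached as far as the arm can. A call with a number of a shift or a turn outside -1 to 1 is refused whole. A call with a gripper value outside its range is refused whole. The fingers move at their own pace and stop on an object; "force" is the grip in N (left out, the last holds). Time passes only in rows, so rows that repeat a pose let the fingers close. It gives the time, the measured TCP pose, the force and the opening at its end, in the units of the state.
- status.get_obs(): the state, without advancing time (a new reading comes with each control period).
- viewer.read_camera(name): name is "scene" or "top" or "wrist"; returns a dict with "color" (480x640x3 uint8, red, green, blue), "range_z" (480x640 float32, m along the optical axis (not along the pixel's ray), 0 where there is no reading), "camera_matrix" (3x3 intrinsics, pixels), "rvec" (rotation vector, rad) and "tvec" (3), from world to camera coordinates, as OpenCV has them. Camera axes: x right, y down, z forward; pixel columns grow to the right and rows downward; lengths in m; the calibration is good to about 2 mm. A picture is of the moment at which its call begins.
- job_done(): hands the job in, once; it reports no verdict.
Trained networks look in a picture, given as the dict that the camera call returned (one of the last four; its "shot" number tells which), for a name from the list of things; names that differ only in an ending like _2 or _b are one class to them, and where a whole thing is asked for, a point or a joint stands for the part that bears it (a point fixed in the world has none). Each returns a list of dicts, best first, with "confidence" (0 to 1); they miss things now and then, are a little off and sometimes report something else, mostly with a low value. They report only what shows in the picture. A call takes as long as a camera call. They do not tell look-alikes from the thing itself.
- spotter.search_frame(picture, thing): "location" ([x, y, z] in m, in world coordinates, good to about 4 mm: the middle of the surface that is visible of it).
- spotter.silhouettes(picture, thing): "mask" (480x640 bool, what is visible of it).
The state is a dict: "time": time; "joint_pos": joint angles; "joint_vel": joint speeds; "joint_efforts": joint torques, N m; "ee_pos": TCP position; "tool_rot": TCP orientation; "wrist_force": force on the tool from outside, world axes, zero at the start; "torque": the same for the moment, N m; "gripper_width": finger opening in m.
Only numpy, scipy, OpenCV 4.12 (cv2) and the standard library are available. Lean on these libraries where they do the work, as an engineer would, in place of code of your own. Each camera call takes 0.05 s, during which the arm holds its last target.

## Working session

There is one attempt and no reset: what is moved stays moved. The work goes in short steps, Python scripts to look and compute and a tool call to move; the robot and the scene stay as the last step left them, time stands still between calls to the robot, and variables do not carry over. Pictures are saved under pics/ and viewed, and the job is handed in when it is done.

Besides the shell and the picture viewer there is one more tool, called after ">>>" as name(argument=value, ...) on one line, values as JSON. carry_out: Moves the arm, as the interface text tells. Shifts and turns lie within -1 to 1; 1 stands for 0.1 m of shift or 360 degrees of turn. Its arguments: {"type":"object","properties":{"increments":{"type":"array"},"force":{"type":"number"}},"required":["increments"]}

```bash
mkdir -p pics; ls
cat > h.py <<'E'
import numpy as np, cv2
from scipy.spatial.transform import Rotation as Rn
from plant import status, viewer, spotter
def cam(n):
    p=viewer.read_camera(n); return p
def save(p,name,crop=None,scale=1):
    c=p["color"][:,:,::-1]
    if crop: x0,y0,x1,y1=crop; c=c[y0:y1,x0:x1]
    if scale!=1: c=cv2.resize(c,None,fx=scale,fy=scale,interpolation=cv2.INTER_CUBIC)
    cv2.imwrite("pics/"+name,c)
def cloud(p):
    K=p["camera_matrix"];z=p["range_z"];v,u=np.mgrid[0:480,0:640]
    P=np.stack([(u-K[0,2])/K[0,0]*z,(v-K[1,2])/K[1,1]*z,z],-1)
    R=cv2.Rodrigues(np.array(p["rvec"],float))[0]
    W=(P-np.array(p["tvec"]).ravel())@R
    W[z<=0]=np.nan
    return W
def ray(p,u,v,zp):
    "pixel to plane z=zp"
    K=p["camera_matrix"];R=cv2.Rodrigues(np.array(p["rvec"],float))[0]
    d=R.T@np.array([(u-K[0,2])/K[0,0],(v-K[1,2])/K[1,1],1]);c=-R.T@np.array(p["tvec"]).ravel()
    return c+d*(zp-c[2])/d[2]
def proj(p,X):
    return cv2.projectPoints(np.array(X,float).reshape(-1,3),np.array(p["rvec"],float),np.array(p["tvec"],float),p["camera_matrix"],None)[0].reshape(-1,2)
E
python3 - <<'E'
from h import *
o=status.get_obs();print(o)
for n in("scene","top","wrist"):
    p=cam(n);save(p,n+"0.png");print(n,p["shot"])
    import pickle;pickle.dump(p,open(n+"0.pkl","wb"))
    if n!="wrist":
        for t in("carabiner_red_centre","tester","carriage","grip_sleeve","carabiner_blue","headlamp"):
            for r in spotter.search_frame(p,t)[:3]:print(t,r)
E
```

```text
pics
{'time': 0.0, 'joint_pos': array([ 9.56500095e-01,  2.07466670e-01,  1.54299104e+00,  1.17084061e-05,
        1.39350043e+00, -1.50494499e-01]), 'joint_vel': array([ 0.00099062,  0.00017132, -0.00024755,  0.0003876 ,  0.00014447,
       -0.00069066]), 'joint_efforts': array([-1.30257416e-03, -3.83032858e+01, -2.91597265e+01, -2.50743296e-04,
        1.06673225e-02,  6.47330339e-06]), 'ee_pos': array([0.25680932, 0.5136556 , 0.25208162]), 'tool_rot': array([-3.13925563e+00, -3.66040213e-04,  2.67778841e+00]), 'wrist_force': array([ 0.82299474,  0.80058945, -0.02817583]), 'torque': array([0.01322634, 0.00398376, 0.01818409]), 'gripper_width': 0.08521410076029043}
scene 1
carabiner_red_centre {'location': [0.5286, 0.2559, 0.0426], 'confidence': 0.59}
carabiner_red_centre {'location': [0.2761, 0.3378, 0.0084], 'confidence': 0.55}
tester {'location': [0.4986, -0.1933, 0.0506], 'confidence': 0.96}
carriage {'location': [0.4786, -0.1503, 0.0544], 'confidence': 0.54}
grip_sleeve {'location': [0.5202, -0.2918, 0.1469], 'confidence': 0.74}
carabiner_blue {'location': [0.4825, 0.0642, 0.0412], 'confidence': 0.61}
headlamp {'location': [0.7421, -0.1422, 0.0503], 'confidence': 0.63}
top 2
carabiner_red_centre {'location': [0.2658, 0.3355, 0.0117], 'confidence': 0.8}
carabiner_red_centre {'location': [0.5186, 0.2544, 0.0406], 'confidence': 0.77}
tester {'location': [0.4698, -0.184, 0.0487], 'confidence': 0.62}
carriage {'location': [0.476, -0.1508, 0.054], 'confidence': 0.8}
grip_sleeve {'location': [0.5058, -0.2886, 0.1549], 'confidence': 0.77}
grip_sleeve {'location': [0.5193, 0.254, 0.0428], 'confidence': 0.27}
carabiner_blue {'location': [0.4741, 0.062, 0.0369], 'confidence': 0.87}
headlamp {'location': [0.7325, -0.1455, 0.0469], 'confidence': 0.82}
wrist 3
```

View pics/scene0.png

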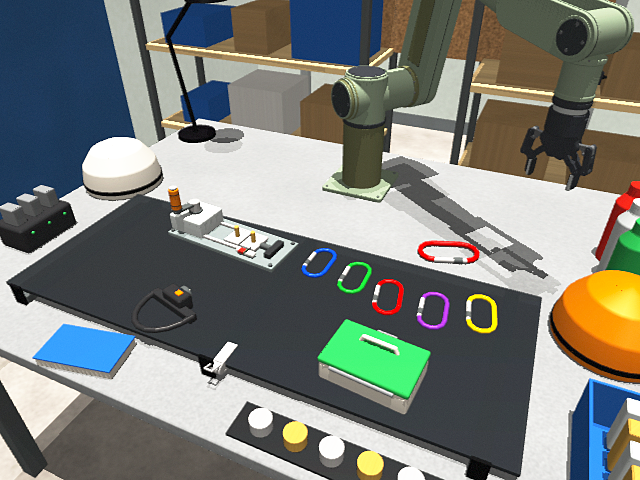

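View pics/top0.png

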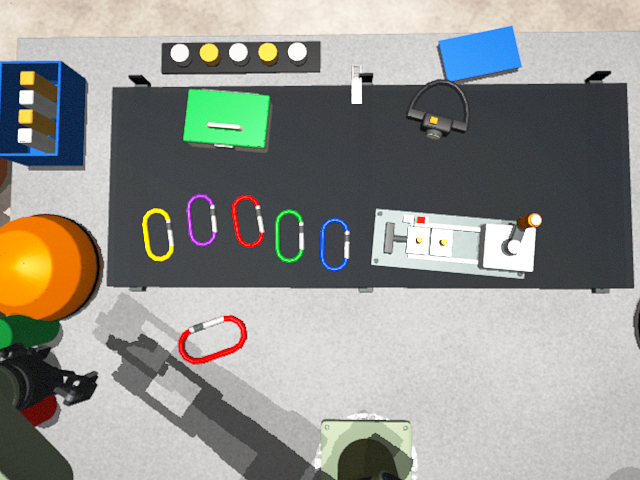

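View pics/wrist0.png

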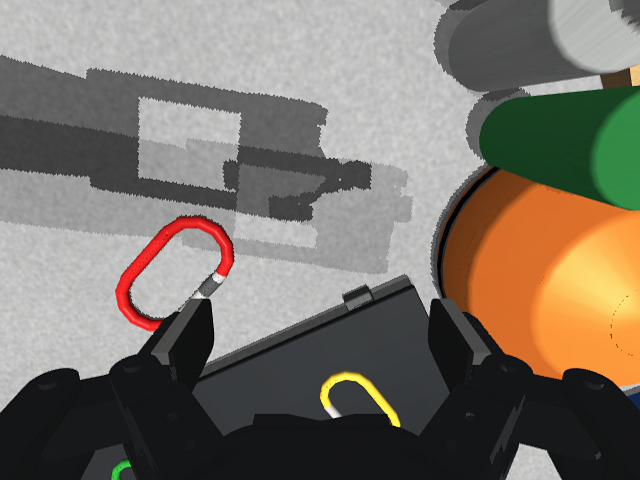

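Run:
```python
from h import *
import pickle
p=pickle.load(open("top0.pkl","rb"));s=pickle.load(open("scene0.pkl","rb"))
save(p,"crop_t.png",(125,180,545,300),1.9);save(p,"tester_t.png",(365,195,550,285),4)
save(s,"tester_s.png",(160,180,310,280),5); save(p,"red_t.png",(170,185,290,375),3)
W=cloud(p);hsv=cv2.cvtColor(p["color"],cv2.COLOR_RGB2HSV)
for nm,win in(("shelf",(225,185,272,255)),("table",(170,305,255,370))):
    x0,y0,x1,y1=win
    m=np.zeros((480,640),bool);m[y0:y1,x0:x1]=True
    h=hsv[...,0];red=((h<8)|(h>172))&(hsv[...,1]>120)&(hsv[...,2]>80)&m
    Q=W[red];print(nm,red.sum(),np.nanmedian(Q,0),np.nanpercentile(Q[:,2],[10,50,90]))
    full=m&(W[...,2]>(0.034 if nm=="shelf" else 0.004))
    v,u=np.nonzero(full);r=cv2.minAreaRect(np.stack([u,v],1).astype(np.float32));
    zp=0.035 if nm=="shelf" else .006
    B=np.array([ray(p,*b,zp) for b in cv2.boxPoints(r)]);print(full.sum(),B.mean(0),np.linalg.norm(B[0]-B[1]),np.linalg.norm(B[1]-B[2]),B)
    v,u=np.nonzero(red);print("redmean",ray(p,u.mean(),v.mean(),zp))
Rc=cv2.Rodrigues(np.array(p["rvec"]))[0];print("cam",-Rc.T@np.array(p["tvec"]).ravel(), -cv2.Rodrigues(np.array(s["rvec"]))[0].T@np.array(s["tvec"]).ravel())
# plate heights
for (u,v) in [(380,220),(420,240),(443,242),(508,245),(390,240),(535,221),(515,270),(560,250)]:
    print((u,v),W[v,u].round(4))
```

```text
shelf 506 [0.51747768 0.26655337 0.03834256] [0.03043978 0.03834256 0.04137474]
595 [0.52525397 0.25042849 0.035     ] 0.09743750258054015 0.14845320865699935 [[0.59966687 0.3000722  0.035     ]
 [0.5994837  0.20263487 0.035     ]
 [0.45103732 0.2012109  0.035     ]
 [0.45082798 0.29779601 0.035     ]]
redmean [0.52072587 0.26006461 0.035     ]
table 748 [0.248439   0.32184576 0.01167687] [0.00786724 0.01167687 0.01451544]
1087 [0.2735694  0.33247119 0.006     ] 0.1828041822040049 0.13639289678841043 [[0.33957373 0.42643031 0.006     ]
 [0.34418062 0.24368419 0.006     ]
 [0.20785975 0.23925209 0.006     ]
 [0.20266351 0.42051818 0.006     ]]
redmean [0.25553463 0.33008812 0.006     ]
cam [0.4234787  0.05872933 1.07345761] [1.31647379 0.45292665 0.75345675]
(380, 220) [ 0.5232 -0.0303  0.0426]
(420, 240) [ 0.4789 -0.1079  0.0788]
(443, 242) [ 0.4748 -0.1539  0.0806]
(508, 245) [ 0.4674 -0.2717  0.1158]
(390, 240) [ 0.4802 -0.0498  0.0552]
(535, 221) [ 0.5086 -0.301   0.1748]
(515, 270) [ 0.4188 -0.2954  0.0843]
(560, 250) [ 0.4608 -0.4083  0.033 ]
```

View pics/tester_t.png

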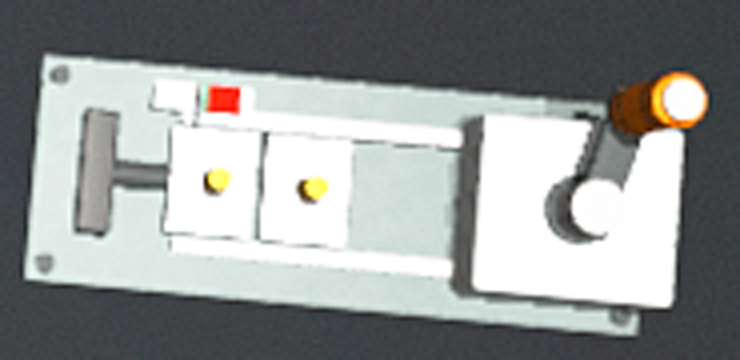

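View pics/red_t.png

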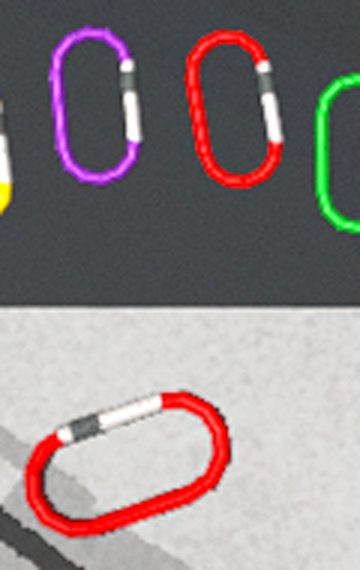

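View pics/tester_s.png

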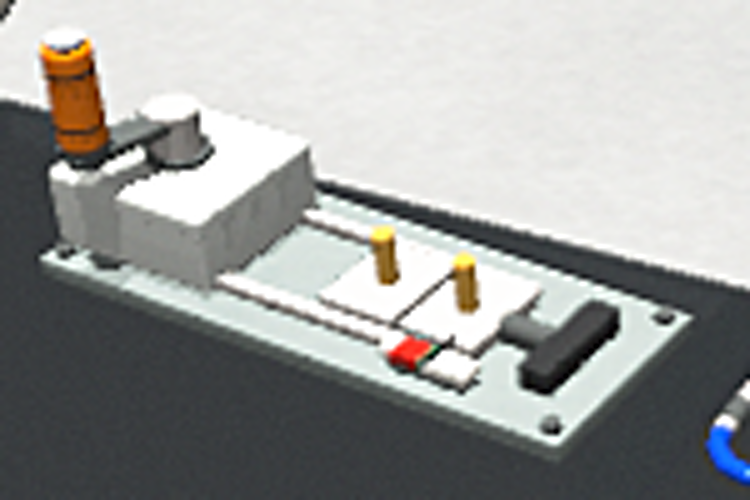

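Run:
```python
from h import *
import pickle
p=pickle.load(open("top0.pkl","rb"));s=pickle.load(open("scene0.pkl","rb"))
c=p["color"].astype(int)
win=np.zeros((480,640),bool);win[188:255,226:270]=True
m=(c.max(2)>110)&win
v,u=np.nonzero(m);r=cv2.minAreaRect(np.stack([u,v],1).astype(np.float32));print(r,m.sum())
B=np.array([ray(p,*b,.035) for b in cv2.boxPoints(r)]);print(B,B.mean(0))
print([np.linalg.norm(B[i]-B[i-1]) for i in range(2)])
# gradient moments
n,l,st,ce=cv2.connectedComponentsWithStats(m.astype(np.uint8));print(st)
# posts: yellow
hsv=cv2.cvtColor(p["color"],cv2.COLOR_RGB2HSV)
for pic,nm,ws in((p,"top",[(410,232,428,250),(434,234,453,252)]),(s,"scene",[(248,230,260,245),(231,222,243,242)])):
    hv=cv2.cvtColor(pic["color"],cv2.COLOR_RGB2HSV)
    for x0,y0,x1,y1 in ws:
        k=(hv[y0:y1,x0:x1,0]>15)&(hv[y0:y1,x0:x1,0]<35)&(hv[y0:y1,x0:x1,1]>130)
        vv,uu=np.nonzero(k);
        if len(vv)==0: continue
        if nm=="scene": sel=vv<vv.min()+3; vv,uu=vv[sel],uu[sel]
        print(nm,k.sum(),uu.mean()+x0,vv.mean()+y0,ray(pic,uu.mean()+x0,vv.mean()+y0,.08 if nm=="scene" else .075))
# plate
W=cloud(p);win[:]=0;win[200:285,365:545]=True
m=(c.min(2)>95)&win&(W[...,2]<.2)
n,l,st,ce=cv2.connectedComponentsWithStats(m.astype(np.uint8));i=1+st[1:,4].argmax();m=l==i
# left edge corners
print("shaft",ray(p,365+598/4,195+207/4,.116))
E=[(365+45/4,195+55/4),(365+25/4,195+278/4),(365+637/4,195+333/4)]
for e in E:print(ray(p,*e,.042))
print("sleevecap",ray(p,365+685/4,195+100/4,.175))
```

```text
((247.56756591796875, 220.90542602539062), (53.26527404785156, 29.427419662475586), 80.53767395019531) 628
[[0.57347021 0.29387263 0.035     ]
 [0.58387874 0.23119685 0.035     ]
 [0.47075756 0.21113408 0.035     ]
 [0.4603003  0.27334038 0.035     ]] [0.5221017  0.25238598 0.035     ]
[np.float64(0.11501739571686836), np.float64(0.06353417065498172)]
[[     0      0    640    480 306572]
 [   231    195     34     53    628]]
top 18 418.6666666666667 239.66666666666666 [ 0.47982256 -0.10587382  0.075     ]
top 27 442.81481481481484 241.77777777777777 [ 0.47558728 -0.15469835  0.075     ]
scene 38 252.5 232.2 [ 0.48217181 -0.10322318  0.08      ]
scene 40 236.0 227.15384615384616 [ 0.47947476 -0.15158936  0.08      ]
shaft [ 0.46398473 -0.28406155  0.116     ]
[ 0.54714822 -0.02252016  0.042     ]
[ 0.42922615 -0.01160175  0.042     ]
[ 0.40152861 -0.32927654  0.042     ]
sleevecap [ 0.51041645 -0.3032299   0.175     ]
```

```bash
cat >> h.py <<'E'
def go(x,y,z,yaw,roll=np.pi,base=None):
    o=status.get_obs();R0=Rn.from_euler('xyz',o["tool_rot"])
    d=R0.inv().apply(np.array([x,y,z])-o["ee_pos"])*10
    rv=(R0.inv()*Rn.from_euler('xyz',[np.pi,0,yaw])).as_rotvec()/(2*np.pi)
    print("t %.2f pos %s yaw %.3f F %s w %.4f"%(o["time"],o["ee_pos"].round(4),o["tool_rot"][2],np.round(o["wrist_force"],2),o["gripper_width"]))
    print("shift",d.round(3),"turn",rv.round(4))
E
python3 -c "
from h import *
go(.522,.252,.13,3.318)"
```

```text
t 0.75 pos [0.2572 0.5143 0.2534] yaw 2.678 F [ 0.83  0.2  -0.06] w 0.0854
shift [-3.541 -1.162  1.234] turn [ 0.      0.     -0.1019]
```

>>> carry_out(increments=[{"hand":-0.7,"x":-0.4,"y":-0.13,"z":0.1},{"hand":-0.7,"x":-0.8,"y":-0.26,"z":0.2},{"hand":-0.7,"x":-1,"y":-0.33,"z":0.3}])

```text
invalid input at $.increments[0]: expected keys hand, x, y, z, ax, ay, az
```

>>> carry_out(increments=[{"hand":-0.7,"x":-0.5,"y":-0.16,"z":0.1},{"hand":-0.7,"x":-1,"y":-0.33,"z":0.3}])

```text
invalid input at $.increments[0]: expected keys hand, x, y, z, ax, ay, az
```

>>> carry_out(increments=[{"hand":-0.7,"x":-0.5,"y":-0.16,"z":0.1},{"hand":-0.7,"x":-1,"y":-0.33,"z":0.3},{"hand":-0.7,"x":-1,"y":-0.33,"z":0.3,"az":-0.02}])

```text
invalid input at $.increments[0]: expected keys hand, x, y, z, ax, ay, az
```

```bash
python3 -c "
from h import *
go(.522,.252,.13,3.318)"
```

```text
t 0.75 pos [0.2572 0.5143 0.2534] yaw 2.678 F [ 0.83  0.2  -0.06] w 0.0854
shift [-3.541 -1.162  1.234] turn [ 0.      0.     -0.1019]
```

All keys are needed.

>>> carry_out(increments=[{"hand":-0.7,"x":-0.4,"y":-0.13,"z":0.1,"ax":0,"ay":0,"az":0},{"hand":-0.7,"x":-0.8,"y":-0.26,"z":0.2,"ax":0,"ay":0,"az":0},{"hand":-0.7,"x":-1,"y":-0.33,"z":0.3,"ax":0,"ay":0,"az":0}])

```text
time: 1.05
ee_pos: [0.3337, 0.4383, 0.2232]
tool_rot: [3.141, 0.001, 2.676]
wrist_force: [-0.6, -0.6, 0.8]
gripper_width: 0.0727
```

>>> carry_out(increments=[{"hand":-0.7,"x":-0.5,"y":-0.16,"z":0.1,"ax":0,"ay":0,"az":0},{"hand":-0.7,"x":-1,"y":-0.33,"z":0.3,"ax":0,"ay":0,"az":0}])

```text
time: 1.25
ee_pos: [0.4018, 0.3721, 0.1977]
tool_rot: [3.138, 0.002, 2.679]
wrist_force: [1.0, 1.2, 0.1]
gripper_width: 0.0726
```

>>> carry_out(increments=[{"hand":-0.7,"x":-0.5,"y":-0.16,"z":0.1,"ax":0,"ay":0,"az":-0.02},{"hand":-0.7,"x":-1,"y":-0.33,"z":0.3,"ax":0,"ay":0,"az":-0.04},{"hand":-0.7,"x":-1,"y":-0.33,"z":0.3,"ax":0,"ay":0,"az":-0.06}])

```text
time: 1.55
ee_pos: [0.4771, 0.294, 0.1649]
tool_rot: [-3.139, -0.001, 3.055]
wrist_force: [-0.8, 0.3, 1.4]
gripper_width: 0.0725
```

```bash
python3 -c "
from h import *
go(.522,.252,.13,3.318)"
```

```text
t 1.55 pos [0.4771 0.294  0.1649] yaw 3.055 F [-0.84  0.34  1.37] w 0.0725
shift [-0.484 -0.379  0.35 ] turn [-0.0004 -0.0002 -0.0419]
```

>>> carry_out(increments=[{"hand":-0.7,"x":-0.45,"y":-0.36,"z":0.33,"ax":0,"ay":0,"az":-0.021},{"hand":-0.7,"x":-0.45,"y":-0.36,"z":0.33,"ax":0,"ay":0,"az":-0.042},{"hand":-0.7,"x":-0.45,"y":-0.36,"z":0.33,"ax":0,"ay":0,"az":-0.042}])

```text
time: 1.85
ee_pos: [0.5168, 0.2563, 0.132]
tool_rot: [-3.141, -0.003, -2.968]
wrist_force: [-0.7, -0.1, 0.2]
gripper_width: 0.0725
```

Run:
```python
from h import *
go(.522,.252,.13,3.318)
p=cam("wrist");save(p,"w1.png")
import pickle;pickle.dump(p,open("w1.pkl","wb"))
c=p["color"];hv=cv2.cvtColor(c,cv2.COLOR_RGB2HSV);red=((hv[...,0]<8)|(hv[...,0]>172))&(hv[...,1]>150)&(hv[...,2]>90)
v,u=np.nonzero(red);print(u.min(),u.max(),v.min(),v.max())
```

```text
t 1.85 pos [0.5168 0.2563 0.132 ] yaw -2.968 F [-0.67 -0.05  0.17] w 0.0725
shift [-0.044 -0.051  0.019] turn [-0.0001 -0.0005 -0.0005]
265 366 157 332
```

View pics/w1.png

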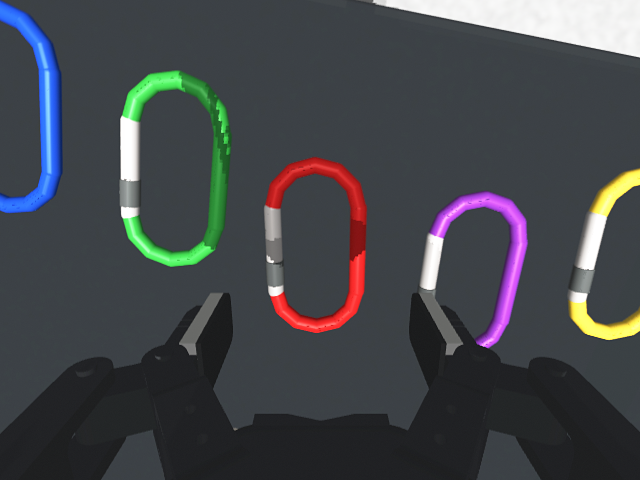

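Run:
```python
from h import *
import pickle
p=pickle.load(open("w1.pkl","rb"))
a=[ray(p,265,245,.035),ray(p,366,245,.035),ray(p,316,157.5,.035),ray(p,316,332.5,.035)]
for x in a:print(x)
print((a[0]+a[1])/2,(a[2]+a[3])/2,np.linalg.norm(a[0]-a[1]),np.linalg.norm(a[2]-a[3]))
d=a[2]-a[3];print(np.arctan2(d[1],d[0]))
W=cloud(p)
for u,v in[(222,297),(418,297),(190,330)]:print(W[v,u])
c=ray(p,316,245,.035);go(c[0],c[1],.06,3.318)
```

```text
[0.52339939 0.2224713  0.035     ]
[0.51241418 0.28458527 0.035     ]
[0.46479467 0.24466315 0.035     ]
[0.57939238 0.2644799  0.035     ]
[0.51790679 0.25352829 0.035     ] [0.52209352 0.25457153 0.035     ] 0.06307788987737209 0.1162984844694798
-2.9703614822254467
[0.51286778 0.21799371 0.12686093]
[0.50014179 0.29123754 0.1264117 ]
[0.51478902 0.21314796 0.14797531]
t 1.90 pos [0.5164 0.2576 0.133 ] yaw -2.969 F [-0.42  0.54  0.07] w 0.0725
shift [-0.009 -0.04   0.73 ] turn [ 0.     -0.0003 -0.0007]
```

Run:
```python
from h import *
go(.5215,.254,.058,3.315)
```

```text
t 1.90 pos [0.5164 0.2576 0.133 ] yaw -2.969 F [-0.42  0.54  0.07] w 0.0725
shift [-0.046 -0.044  0.75 ] turn [ 0.     -0.0003 -0.0002]
```

>>> carry_out(increments=[{"hand":-0.7,"x":-0.04,"y":-0.04,"z":0.35,"ax":0,"ay":0,"az":0},{"hand":-0.7,"x":-0.04,"y":-0.04,"z":0.6,"ax":0,"ay":0,"az":0},{"hand":-0.7,"x":-0.04,"y":-0.04,"z":0.72,"ax":0,"ay":0,"az":0},{"hand":-0.7,"x":-0.04,"y":-0.04,"z":0.72,"ax":0,"ay":0,"az":0}])

```text
time: 2.3
ee_pos: [0.5191, 0.2556, 0.0604]
tool_rot: [-3.141, -0.004, -2.965]
wrist_force: [-0.1, -0.4, 0.1]
gripper_width: 0.0726
```

Run:
```python
from h import *
go(.5215,.254,.048,3.315)
p=cam("wrist");save(p,"w2.png");import pickle;pickle.dump(p,open("w2.pkl","wb"))
W=cloud(p)
K=[(u,v) for v in range(230,360,8) for u in (180,195,205,215,222,228,420,430)]
for v in range(280,360,8): print(v,[round(float(W[v,u,2]),3) for u in (185,195,205,215,222,228,412,420,430,440)])
```

```text
t 2.30 pos [0.5191 0.2556 0.0604] yaw -2.965 F [-0.1  -0.45  0.15] w 0.0726
shift [-0.021 -0.02   0.123] turn [-0.     -0.0006  0.0006]
280 [0.03, 0.03, 0.03, 0.031, 0.032, 0.031, 0.031, 0.03, 0.031, 0.031]
288 [0.03, 0.033, 0.031, 0.031, 0.031, 0.031, 0.031, 0.032, 0.031, 0.031]
296 [0.031, 0.031, 0.031, 0.053, 0.055, 0.051, 0.05, 0.055, 0.054, 0.03]
304 [0.03, 0.031, 0.061, 0.061, 0.06, 0.051, 0.05, 0.06, 0.06, 0.031]
312 [0.031, 0.058, 0.067, 0.066, 0.06, 0.053, 0.051, 0.061, 0.067, 0.066]
320 [0.064, 0.073, 0.072, 0.07, 0.061, 0.053, 0.052, 0.061, 0.071, 0.071]
328 [0.07, 0.078, 0.077, 0.069, 0.062, 0.055, 0.054, 0.063, 0.075, 0.077]
336 [0.082, 0.08, 0.081, 0.07, 0.062, 0.055, 0.053, 0.065, 0.075, 0.08]
344 [0.086, 0.085, 0.081, 0.072, 0.063, 0.056, 0.054, 0.065, 0.075, 0.085]
352 [0.091, 0.084, 0.082, 0.072, 0.064, 0.032, 0.031, 0.065, 0.077, 0.085]
```

View pics/w2.png

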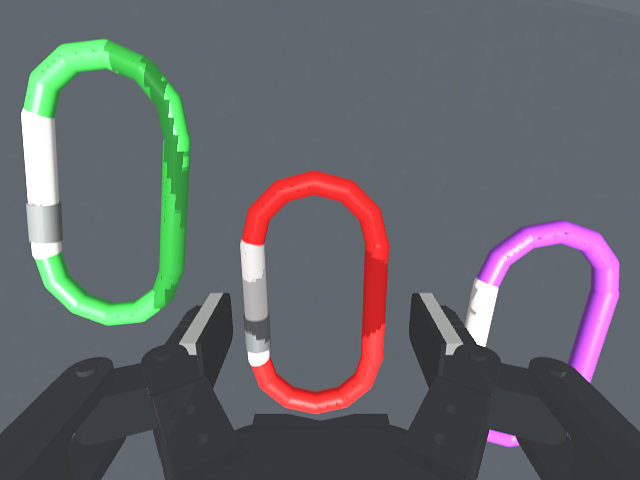

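>>> carry_out(increments=[{"hand":-0.7,"x":-0.02,"y":-0.02,"z":0.08,"ax":0,"ay":0,"az":0},{"hand":-0.7,"x":-0.02,"y":-0.02,"z":0.14,"ax":0,"ay":0,"az":0},{"hand":-0.7,"x":-0.02,"y":-0.02,"z":0.14,"ax":0,"ay":0,"az":0}])

```text
time: 2.65
ee_pos: [0.5232, 0.2534, 0.0475]
tool_rot: [-3.142, -0.001, -2.965]
wrist_force: [-0.0, 0.4, -0.1]
gripper_width: 0.0724
```

>>> carry_out(increments=[{"hand":0,"x":0,"y":0,"z":0,"ax":0,"ay":0,"az":0},{"hand":0,"x":0,"y":0,"z":0,"ax":0,"ay":0,"az":0},{"hand":0,"x":0,"y":0,"z":0,"ax":0,"ay":0,"az":0},{"hand":0,"x":0,"y":0,"z":0,"ax":0,"ay":0,"az":0}], force=30)

```text
time: 3.05
ee_pos: [0.5239, 0.2536, 0.0482]
tool_rot: [3.141, 0.001, -2.965]
wrist_force: [-1.1, -0.2, 3.2]
gripper_width: 0.0604
```

Run:
```python
from h import *
go(.5215,.254,.13,3.315)
p=cam("wrist");save(p,"w3.png")
```

```text
t 3.05 pos [0.5239 0.2536 0.0482] yaw -2.965 F [-1.09 -0.16  3.17] w 0.0604
shift [ 0.022  0.009 -0.818] turn [0.     0.0002 0.0006]
```

View pics/w3.png

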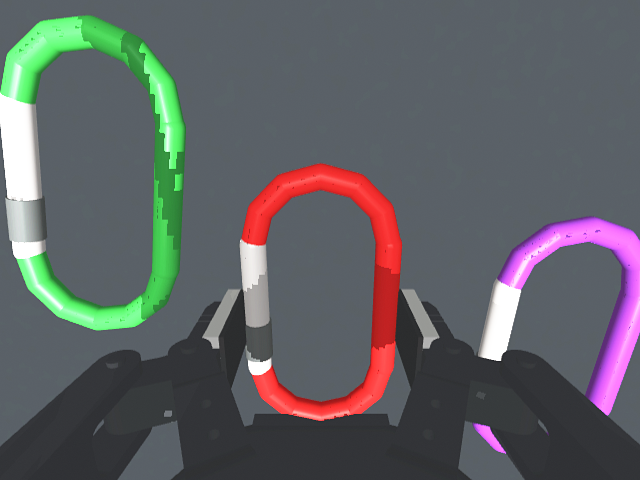

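>>> carry_out(increments=[{"hand":0,"x":0,"y":0,"z":-0.1,"ax":0,"ay":0,"az":0},{"hand":0,"x":0,"y":0,"z":-0.3,"ax":0,"ay":0,"az":0},{"hand":0,"x":0,"y":0,"z":-0.6,"ax":0,"ay":0,"az":0},{"hand":0,"x":0,"y":0,"z":-0.8,"ax":0,"ay":0,"az":0}], force=40)

```text
time: 3.5
ee_pos: [0.5238, 0.2536, 0.1295]
tool_rot: [3.141, 0.001, -2.965]
wrist_force: [0.8, 0.4, -0.8]
gripper_width: 0.0599
```

Run:
```python
from h import *
go(.479,-.129,.13,1.484)
p=cam("wrist");save(p,"w4.png")
```

```text
t 3.50 pos [0.5238 0.2536 0.1295] yaw -2.965 F [ 0.84  0.37 -0.8 ] w 0.0599
shift [ 1.115 -3.688 -0.007] turn [2.00e-04 1.00e-04 2.92e-01]
```

View pics/w4.png

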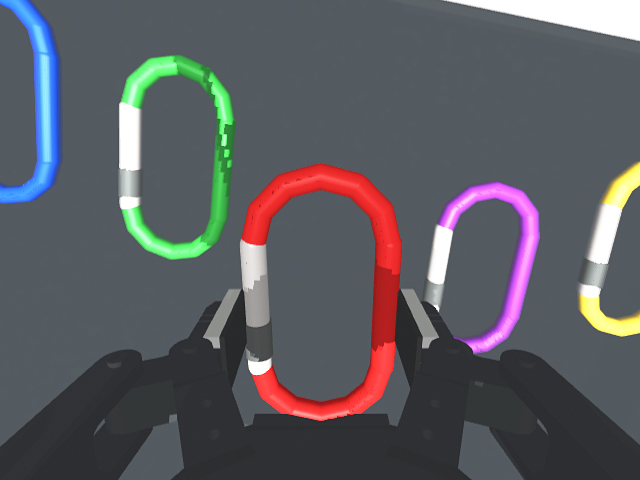

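>>> carry_out(increments=[{"hand":0,"x":0.1,"y":-0.35,"z":0,"ax":0,"ay":0,"az":0},{"hand":0,"x":0.2,"y":-0.7,"z":0,"ax":0,"ay":0,"az":0},{"hand":0,"x":0.3,"y":-0.95,"z":0,"ax":0,"ay":0,"az":0}])

```text
time: 3.85
ee_pos: [0.5099, 0.1531, 0.1272]
tool_rot: [-3.141, -0.001, -2.965]
wrist_force: [0.8, -0.3, -1.0]
gripper_width: 0.0601
```

>>> carry_out(increments=[{"hand":0,"x":0.1,"y":-0.35,"z":0,"ax":0,"ay":0,"az":0},{"hand":0,"x":0.2,"y":-0.7,"z":0,"ax":0,"ay":0,"az":0},{"hand":0,"x":0.3,"y":-0.95,"z":0,"ax":0,"ay":0,"az":0}])

```text
time: 4.15
ee_pos: [0.4971, 0.054, 0.1272]
tool_rot: [-3.141, -0.001, -2.965]
wrist_force: [0.3, 0.2, -0.9]
gripper_width: 0.0603
```

>>> carry_out(increments=[{"hand":0,"x":0.1,"y":-0.35,"z":0,"ax":0,"ay":0,"az":0},{"hand":0,"x":0.2,"y":-0.7,"z":0,"ax":0,"ay":0,"az":0},{"hand":0,"x":0.3,"y":-0.95,"z":0,"ax":0,"ay":0,"az":0}])

```text
time: 4.45
ee_pos: [0.4845, -0.0447, 0.1273]
tool_rot: [-3.141, -0.0, -2.965]
wrist_force: [-0.4, -0.4, -0.5]
gripper_width: 0.0599
```

>>> carry_out(increments=[{"hand":0,"x":0.1,"y":-0.35,"z":0,"ax":0,"ay":0,"az":0.02},{"hand":0,"x":0.2,"y":-0.7,"z":0,"ax":0,"ay":0,"az":0.04},{"hand":0,"x":0.2,"y":-0.8,"z":0,"ax":0,"ay":0,"az":0.06},{"hand":0,"x":0.2,"y":-0.8,"z":0,"ax":0,"ay":0,"az":0.08},{"hand":0,"x":0.2,"y":-0.8,"z":0,"ax":0,"ay":0,"az":0.1}])

```text
time: 4.95
ee_pos: [0.4788, -0.1257, 0.1271]
tool_rot: [3.142, -0.001, 2.684]
wrist_force: [-0.2, 0.8, -0.8]
gripper_width: 0.0602
```

>>> carry_out(increments=[{"hand":0,"x":0,"y":0,"z":0,"ax":0,"ay":0,"az":0.02},{"hand":0,"x":0,"y":0,"z":0,"ax":0,"ay":0,"az":0.04},{"hand":0,"x":0,"y":0,"z":0,"ax":0,"ay":0,"az":0.06},{"hand":0,"x":0,"y":0,"z":0,"ax":0,"ay":0,"az":0.08},{"hand":0,"x":0,"y":0,"z":0,"ax":0,"ay":0,"az":0.1}])

```text
time: 5.45
ee_pos: [0.4789, -0.1249, 0.127]
tool_rot: [-3.141, -0.001, 2.057]
wrist_force: [-0.0, -0.3, -1.0]
gripper_width: 0.0602
```

>>> carry_out(increments=[{"hand":0,"x":0,"y":0,"z":0,"ax":0,"ay":0,"az":0.02},{"hand":0,"x":0,"y":0,"z":0,"ax":0,"ay":0,"az":0.04},{"hand":0,"x":0,"y":0,"z":0,"ax":0,"ay":0,"az":0.06},{"hand":0,"x":0,"y":0,"z":0,"ax":0,"ay":0,"az":0.08},{"hand":0,"x":0,"y":0,"z":0,"ax":0,"ay":0,"az":0.092}])

```text
time: 5.95
ee_pos: [0.4788, -0.1249, 0.127]
tool_rot: [-3.14, -0.0, 1.48]
wrist_force: [0.5, -0.8, -1.4]
gripper_width: 0.06
```

Run:
```python
from h import *
go(.479,-.129,.13,1.484)
p=cam("wrist");save(p,"w5.png");import pickle;pickle.dump(p,open("w5.pkl","wb"))
q=cam("top");save(q,"t5.png",(365,195,550,285),4)
```

```text
t 5.95 pos [ 0.4788 -0.1249  0.127 ] yaw 1.480 F [ 0.54 -0.8  -1.42] w 0.0600
shift [-0.041  0.006 -0.03 ] turn [-0.0002 -0.0001 -0.0006]
```

View pics/w5.png

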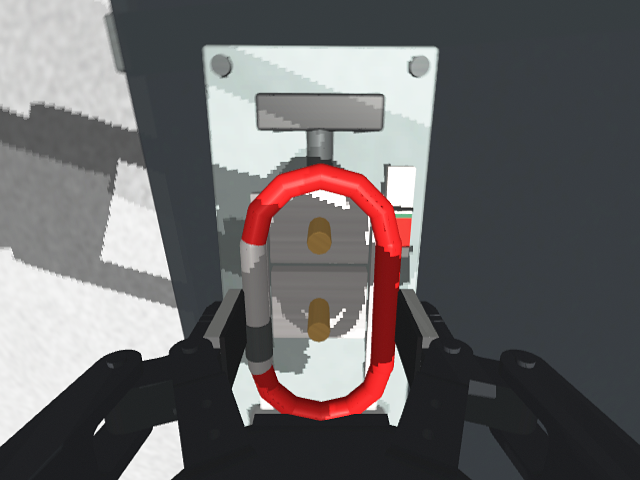

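Run:
```python
from h import *
import pickle
p=pickle.load(open("w5.pkl","rb"));save(p,"w5c.png",(240,170,400,420),2.4)
W=cloud(p)
for u,v in((319,243),(318,331)):print(ray(p,u,v,.08),W[v,u])
a,b=ray(p,320,164,.114),ray(p,322,420,.114);print(a,b,(a+b)/2,np.linalg.norm(a-b))
a,b=ray(p,241,290,.114),ray(p,401,290,.114);print(a,b,(a+b)/2,np.linalg.norm(a-b))
print("bar depth",W[170:190,320,2],W[245:260,248:254,2].mean())
```

```text
[ 0.48014877 -0.10644738  0.08      ] [ 0.48019396 -0.10601419  0.08126658]
[ 0.47526335 -0.15452984  0.08      ] [ 0.47539006 -0.15330065  0.08195867]
[ 0.48443367 -0.06494992  0.114     ] [ 0.47507603 -0.17906692  0.114     ] [ 0.47975485 -0.12200842  0.114     ] 0.11450002022568681
[ 0.44851675 -0.11182031  0.114     ] [ 0.51220104 -0.11750037  0.114     ] [ 0.48035889 -0.11466034  0.114     ] 0.06393708783964601
bar depth [0.11798365 0.11866027 0.11728551 0.11777795 0.11876754 0.11910938
 0.11929589 0.11938552 0.11790426 0.1182457  0.1204018  0.11793982
 0.1188937  0.11871636 0.11762706 0.11875841 0.11788979 0.11743216
 0.11795431 0.11749082] 0.11929007388585956
```

View pics/w5c.png

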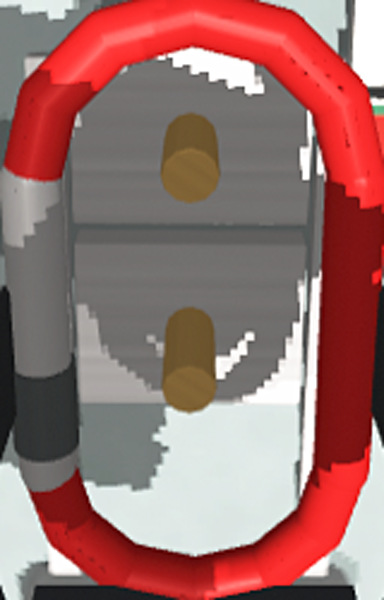

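Run:
```python
from h import *
import pickle
p=pickle.load(open("w5.pkl","rb"));W=cloud(p)
for u,v in((400,180),(405,212),(408,230),(405,265),(410,280),(405,250)):print(u,v,W[v,u].round(4),p["color"][v,u])
```

```text
400 180 [ 0.5248 -0.0841  0.0546] [255 255 255]
405 212 [ 0.5271 -0.1018  0.0541] [255 255 255]
408 230 [ 0.5285 -0.1121  0.0544] [250  70  62]
405 265 [ 0.5288 -0.1376  0.0429] [81 86 85]
410 280 [ 0.5315 -0.1475  0.0432] [204 219 214]
405 250 [ 0.5267 -0.1239  0.0536] [147 145 140]
```

>>> carry_out(increments=[{"hand":0,"x":-0.087,"y":-0.014,"z":0.1,"ax":0,"ay":0,"az":0},{"hand":0,"x":-0.087,"y":-0.014,"z":0.2,"ax":0,"ay":0,"az":0},{"hand":0,"x":-0.087,"y":-0.014,"z":0.25,"ax":0,"ay":0,"az":0},{"hand":0,"x":-0.087,"y":-0.014,"z":0.25,"ax":0,"ay":0,"az":0}])

```text
time: 6.45
ee_pos: [0.476, -0.1333, 0.101]
tool_rot: [-3.138, -0.001, 1.484]
wrist_force: [0.2, 0.1, -1.5]
gripper_width: 0.0602
```

Run:
```python
from h import *
go(.479,-.129,.07,1.484)
p=cam("wrist");save(p,"w6.png")
```

```text
t 6.45 pos [ 0.476  -0.1333  0.101 ] yaw 1.484 F [ 0.19  0.13 -1.52] w 0.0602
shift [0.045 0.028 0.31 ] turn [-0.0005 -0.0002 -0.    ]
```

View pics/w6.png

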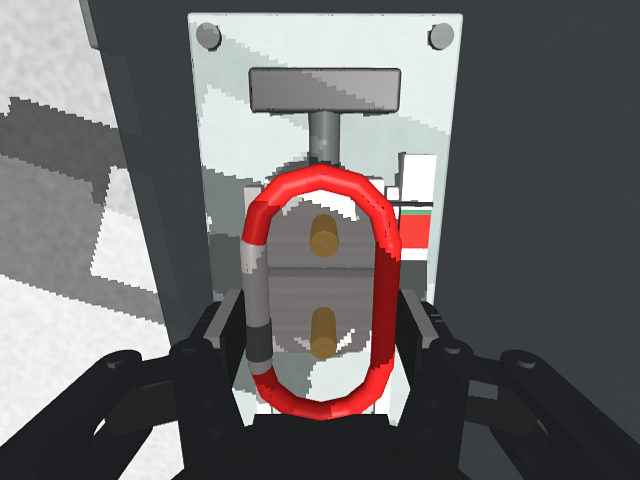

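>>> carry_out(increments=[{"hand":0,"x":-0.06,"y":0.01,"z":0.08,"ax":0,"ay":0,"az":0},{"hand":0,"x":-0.06,"y":0.01,"z":0.16,"ax":0,"ay":0,"az":0},{"hand":0,"x":-0.06,"y":0.01,"z":0.22,"ax":0,"ay":0,"az":0},{"hand":0,"x":-0.06,"y":0.01,"z":0.26,"ax":0,"ay":0,"az":0},{"hand":0,"x":-0.06,"y":0.01,"z":0.28,"ax":0,"ay":0,"az":0}])

```text
time: 7.0
ee_pos: [0.4773, -0.1396, 0.0739]
tool_rot: [-3.14, -0.0, 1.484]
wrist_force: [0.1, 0.8, -1.2]
gripper_width: 0.06
```

Run:
```python
from h import *
go(.479,-.129,.07,1.484)
p=cam("wrist");save(p,"w7.png")
```

```text
t 7.00 pos [ 0.4773 -0.1396  0.0739] yaw 1.484 F [ 0.06  0.83 -1.25] w 0.0600
shift [0.107 0.008 0.039] turn [-0.0002 -0.0001  0.    ]
```

View pics/w7.png

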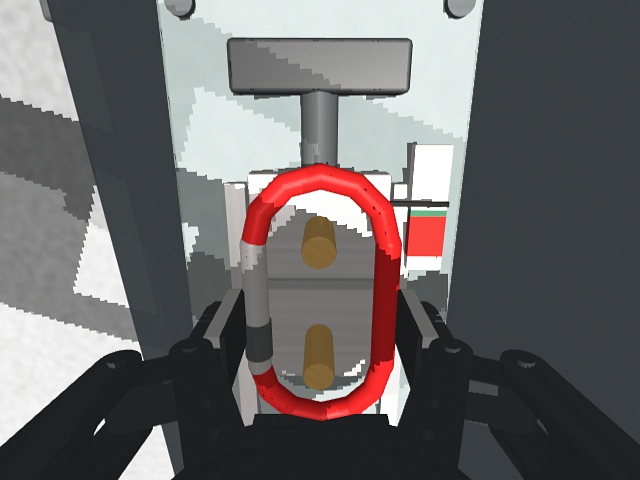

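>>> carry_out(increments=[{"hand":0,"x":0,"y":0,"z":0.02,"ax":0,"ay":0,"az":0},{"hand":0,"x":0,"y":0,"z":0.03,"ax":0,"ay":0,"az":0},{"hand":0,"x":0,"y":0,"z":0.03,"ax":0,"ay":0,"az":0}])

```text
time: 7.35
ee_pos: [0.4778, -0.1398, 0.0717]
tool_rot: [3.141, 0.0, 1.484]
wrist_force: [0.7, -0.5, -0.3]
gripper_width: 0.0603
```

>>> carry_out(increments=[{"hand":-0.7,"x":0,"y":0,"z":0,"ax":0,"ay":0,"az":0},{"hand":-0.7,"x":0,"y":0,"z":0,"ax":0,"ay":0,"az":0},{"hand":-0.7,"x":0,"y":0,"z":-0.2,"ax":0,"ay":0,"az":0},{"hand":-0.7,"x":0,"y":0,"z":-0.6,"ax":0,"ay":0,"az":0},{"hand":-0.7,"x":0,"y":0,"z":-0.9,"ax":0,"ay":0,"az":0}])

```text
time: 7.85
ee_pos: [0.4781, -0.14, 0.1634]
tool_rot: [3.141, 0.0, 1.484]
wrist_force: [1.6, -0.8, 0.2]
gripper_width: 0.0725
```

Run:
```python
from h import *
go(.479,-.129,.07,1.484)
p=cam("wrist");save(p,"w8.png");import pickle;pickle.dump(p,open("w8.pkl","wb"))
```

```text
t 7.85 pos [ 0.4781 -0.14    0.1634] yaw 1.484 F [ 1.64 -0.81  0.22] w 0.0725
shift [ 0.11  -0.002  0.934] turn [ 0.0002  0.0001 -0.    ]
```

View pics/w8.png

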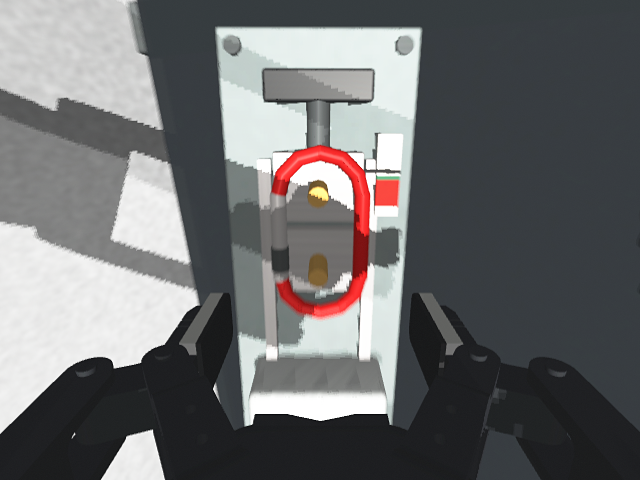

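Run:
```python
from h import *
go(.5105,-.303,.24,1.484)
```

```text
t 7.90 pos [ 0.4816 -0.1415  0.169 ] yaw 1.484 F [ 1.5  -0.21  2.91] w 0.0727
shift [-1.586  0.435 -0.699] turn [0.0017 0.0006 0.    ]
```

>>> carry_out(increments=[{"hand":-0.7,"x":0,"y":0,"z":-0.4,"ax":0,"ay":0,"az":0},{"hand":-0.7,"x":-0.3,"y":0.1,"z":-0.75,"ax":0,"ay":0,"az":0},{"hand":-0.7,"x":-0.6,"y":0.25,"z":-0.75,"ax":0,"ay":0,"az":0},{"hand":-0.7,"x":-0.8,"y":0.4,"z":-0.75,"ax":0,"ay":0,"az":0},{"hand":-0.7,"x":-0.9,"y":0.44,"z":-0.75,"ax":0,"ay":0,"az":0}])

```text
time: 8.4
ee_pos: [0.5148, -0.2352, 0.2373]
tool_rot: [3.14, 0.001, 1.483]
wrist_force: [0.1, 0.7, 0.1]
gripper_width: 0.0722
```

Run:
```python
from h import *
go(.5105,-.303,.24,1.484)
p=cam("wrist");save(p,"w9.png");import pickle;pickle.dump(p,open("w9.pkl","wb"))
```

```text
t 8.40 pos [ 0.5148 -0.2352  0.2373] yaw 1.483 F [0.14 0.73 0.07] w 0.0722
shift [-0.679  0.017 -0.026] turn [ 0.0003  0.0002 -0.0002]
```

View pics/w9.png

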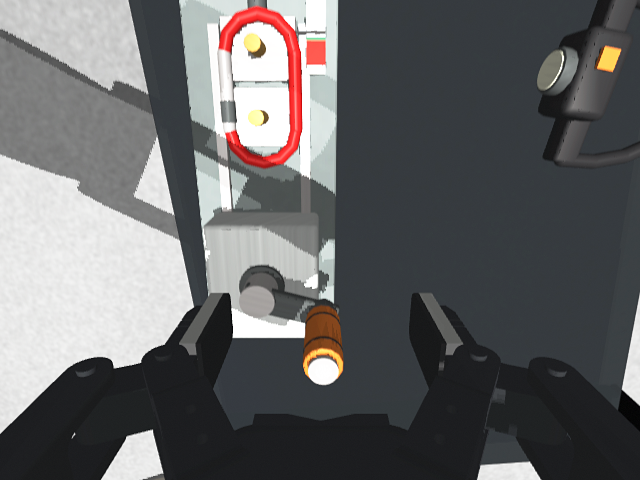

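Run:
```python
from h import *
import pickle
p=pickle.load(open("w9.pkl","rb"));W=cloud(p)
print("cap",ray(p,323,370,.175),W[370,323]);print("shaftcap",ray(p,257,300,.116),W[300,257])
print("posts",ray(p,253.5,46,.08),ray(p,257.5,119,.08))
```

```text
cap [ 0.51111029 -0.30097961  0.175     ] [ 0.51111357 -0.30093498  0.17505767]
shaftcap [ 0.46501143 -0.28218085  0.116     ] [ 0.46482711 -0.28258257  0.11520941]
posts [ 0.4806882  -0.10963293  0.08      ] [ 0.47688095 -0.15700441  0.08      ]
```

>>> carry_out(increments=[{"hand":-0.5,"x":-0.35,"y":0.02,"z":0,"ax":0,"ay":0,"az":0},{"hand":-0.5,"x":-0.66,"y":0.02,"z":0,"ax":0,"ay":0,"az":0},{"hand":-0.5,"x":-0.66,"y":0.02,"z":0,"ax":0,"ay":0,"az":0}])

```text
time: 8.75
ee_pos: [0.5091, -0.3014, 0.2361]
tool_rot: [-3.141, 0.001, 1.481]
wrist_force: [0.1, 0.5, 1.0]
gripper_width: 0.0642
```

Run:
```python
from h import *
go(.511,-.3015,.1465,1.484)
```

```text
t 8.75 pos [ 0.5091 -0.3014  0.2361] yaw 1.481 F [0.14 0.49 1.05] w 0.0642
shift [0.002 0.02  0.896] turn [-0.0002  0.0001 -0.0005]
```

>>> carry_out(increments=[{"hand":-0.5,"x":0,"y":0.02,"z":0.3,"ax":0,"ay":0,"az":0},{"hand":-0.5,"x":0,"y":0.02,"z":0.6,"ax":0,"ay":0,"az":0},{"hand":-0.5,"x":0,"y":0.02,"z":0.87,"ax":0,"ay":0,"az":0},{"hand":-0.5,"x":0,"y":0.02,"z":0.87,"ax":0,"ay":0,"az":0}])

```text
time: 9.15
ee_pos: [0.5087, -0.2954, 0.1445]
tool_rot: [-3.132, -0.007, 1.485]
wrist_force: [-0.7, 0.4, -0.7]
gripper_width: 0.064
```

>>> carry_out(increments=[{"hand":1,"x":0,"y":0,"z":0,"ax":0,"ay":0,"az":0},{"hand":1,"x":0,"y":0,"z":0,"ax":0,"ay":0,"az":0},{"hand":1,"x":0,"y":0,"z":0,"ax":0,"ay":0,"az":0},{"hand":1,"x":0,"y":0,"z":0,"ax":0,"ay":0,"az":0},{"hand":1,"x":0,"y":0,"z":0,"ax":0,"ay":0,"az":0}], force=50)

```text
time: 9.65
ee_pos: [0.5106, -0.2996, 0.1521]
tool_rot: [-3.138, 0.001, 1.484]
wrist_force: [-7.4, 1.5, 7.5]
gripper_width: 0.0236
```

Run:
```python
from h import *
go(.511,-.3015,.1465,1.484)
p=cam("wrist");save(p,"w10.png")
```

```text
t 9.65 pos [ 0.5106 -0.2996  0.1521] yaw 1.484 F [-7.43  1.49  7.55] w 0.0236
shift [-0.019  0.006  0.056] turn [-0.0005  0.0001  0.    ]
```

View pics/w10.png

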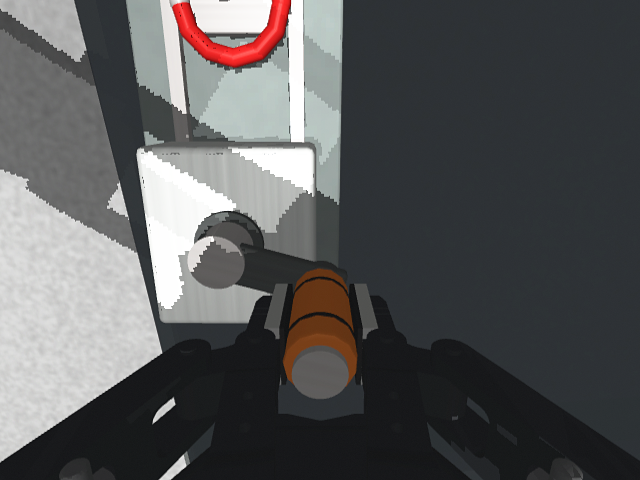

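```bash
cat > tab.py <<'E'
import numpy as np,sys
def tab(t0,dt,n=5,r=.5):
    for k in range(1,n+1):
        t=t0+dt*k
        print('{"hand": 1, "x": %.3f, "y": %.3f, "z": 0, "ax": 0, "ay": 0, "az": 0},'%(-r*(np.sin(t)-np.sin(t0)),r*(np.cos(t)-np.cos(t0))),end=' ')
    print()
if __name__=="__main__":
    t0,dt,N=float(sys.argv[1]),float(sys.argv[2]),int(sys.argv[3])
    for i in range(N): print(round(t0+5*dt*i,3));tab(t0+5*dt*i,dt)
E
python3 tab.py 0.29 0.1 1; python3 tab.py .79 .2 6
```

```text
0.29
{"hand": 1, "x": -0.047, "y": -0.017, "z": 0, "ax": 0, "ay": 0, "az": 0}, {"hand": 1, "x": -0.092, "y": -0.038, "z": 0, "ax": 0, "ay": 0, "az": 0}, {"hand": 1, "x": -0.135, "y": -0.064, "z": 0, "ax": 0, "ay": 0, "az": 0}, {"hand": 1, "x": -0.175, "y": -0.093, "z": 0, "ax": 0, "ay": 0, "az": 0}, {"hand": 1, "x": -0.212, "y": -0.127, "z": 0, "ax": 0, "ay": 0, "az": 0}, 
0.79
{"hand": 1, "x": -0.063, "y": -0.078, "z": 0, "ax": 0, "ay": 0, "az": 0}, {"hand": 1, "x": -0.109, "y": -0.166, "z": 0, "ax": 0, "ay": 0, "az": 0}, {"hand": 1, "x": -0.137, "y": -0.262, "z": 0, "ax": 0, "ay": 0, "az": 0}, {"hand": 1, "x": -0.145, "y": -0.362, "z": 0, "ax": 0, "ay": 0, "az": 0}, {"hand": 1, "x": -0.133, "y": -0.461, "z": 0, "ax": 0, "ay": 0, "az": 0}, 
1.79
{"hand": 1, "x": 0.031, "y": -0.095, "z": 0, "ax": 0, "ay": 0, "az": 0}, {"hand": 1, "x": 0.081, "y": -0.181, "z": 0, "ax": 0, "ay": 0, "az": 0}, {"hand": 1, "x": 0.147, "y": -0.257, "z": 0, "ax": 0, "ay": 0, "az": 0}, {"hand": 1, "x": 0.226, "y": -0.317, "z": 0, "ax": 0, "ay": 0, "az": 0}, {"hand": 1, "x": 0.316, "y": -0.361, "z": 0, "ax": 
[... 799 characters left out ...]
 "z": 0, "ax": 0, "ay": 0, "az": 0}, {"hand": 1, "x": -0.054, "y": 0.191, "z": 0, "ax": 0, "ay": 0, "az": 0}, {"hand": 1, "x": -0.109, "y": 0.275, "z": 0, "ax": 0, "ay": 0, "az": 0}, {"hand": 1, "x": -0.179, "y": 0.346, "z": 0, "ax": 0, "ay": 0, "az": 0}, {"hand": 1, "x": -0.262, "y": 0.402, "z": 0, "ax": 0, "ay": 0, "az": 0}, 
5.79
{"hand": 1, "x": -0.092, "y": 0.038, "z": 0, "ax": 0, "ay": 0, "az": 0}, {"hand": 1, "x": -0.190, "y": 0.057, "z": 0, "ax": 0, "ay": 0, "az": 0}, {"hand": 1, "x": -0.290, "y": 0.057, "z": 0, "ax": 0, "ay": 0, "az": 0}, {"hand": 1, "x": -0.388, "y": 0.036, "z": 0, "ax": 0, "ay": 0, "az": 0}, {"hand": 1, "x": -0.479, "y": -0.003, "z": 0, "ax": 0, "ay": 0, "az": 0},
```

>>> carry_out(increments=[{"hand":1,"x":-0.047,"y":-0.017,"z":0,"ax":0,"ay":0,"az":0},{"hand":1,"x":-0.092,"y":-0.038,"z":0,"ax":0,"ay":0,"az":0},{"hand":1,"x":-0.135,"y":-0.064,"z":0,"ax":0,"ay":0,"az":0},{"hand":1,"x":-0.175,"y":-0.093,"z":0,"ax":0,"ay":0,"az":0},{"hand":1,"x":-0.212,"y":-0.127,"z":0,"ax":0,"ay":0,"az":0}], force=70)

```text
time: 10.2
ee_pos: [0.4995, -0.3169, 0.1523]
tool_rot: [3.138, -0.004, 1.485]
wrist_force: [4.2, 8.4, 4.2]
gripper_width: 0.0235
```

```bash
cat >> h.py <<'E'
C0=np.array([.4648,-.2830])
def crank():
    o=status.get_obs();d=o["ee_pos"][:2]-C0;a=-.087
    ex=np.array([np.cos(a),np.sin(a)]);ey=np.array([-np.sin(a),np.cos(a)])
    th=np.arctan2(-d@ey,d@ex)
    t=-np.sin(th)*ex-np.cos(th)*ey; rr=np.cos(th)*ex-np.sin(th)*ey
    F=o["wrist_force"][:2]
    print("t %.2f theta %.3f r %.4f z %.4f Ftan %.2f Frad %.2f Fz %.2f w %.4f"%(o["time"],th,np.hypot(*d),o["ee_pos"][2],F@t,F@rr,o["wrist_force"][2],o["gripper_width"]))
E
python3 -c "
from h import *
crank();p=cam('wrist');save(p,'w11.png')"
```

```text
t 10.20 theta 0.687 r 0.0485 z 0.1523 Ftan -8.94 Frad -2.88 Fz 4.23 w 0.0235
```

View pics/w11.png

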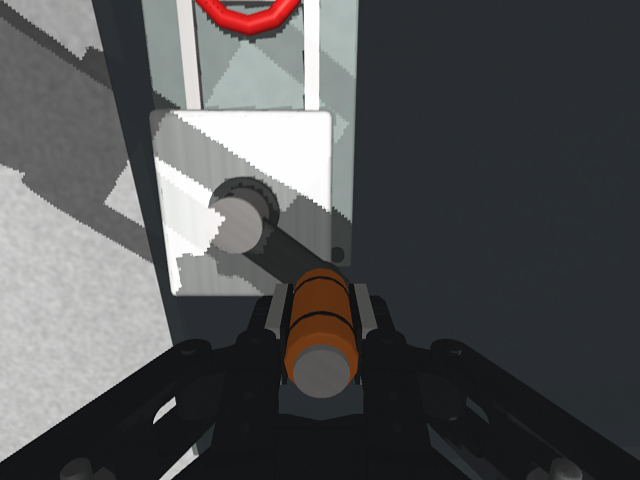

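The crank turns with the hand (sleeve held at px 320,330; drag ≈ 8.9 N as specified). Continuing.

>>> carry_out(increments=[{"hand":1,"x":-0.063,"y":-0.078,"z":0,"ax":0,"ay":0,"az":0},{"hand":1,"x":-0.109,"y":-0.166,"z":0,"ax":0,"ay":0,"az":0},{"hand":1,"x":-0.137,"y":-0.262,"z":0,"ax":0,"ay":0,"az":0},{"hand":1,"x":-0.145,"y":-0.362,"z":0,"ax":0,"ay":0,"az":0},{"hand":1,"x":-0.133,"y":-0.461,"z":0,"ax":0,"ay":0,"az":0}])

```text
time: 10.75
ee_pos: [0.4539, -0.3309, 0.1524]
tool_rot: [3.132, 0.006, 1.484]
wrist_force: [7.7, -4.9, -3.8]
gripper_width: 0.0235
```

```bash
python3 -c "
from h import *
crank()"
```

```text
t 10.75 theta 1.708 r 0.0491 z 0.1524 Ftan -8.63 Frad 3.01 Fz -3.80 w 0.0235
```

>>> carry_out(increments=[{"hand":1,"x":0.031,"y":-0.095,"z":0,"ax":0,"ay":0,"az":0},{"hand":1,"x":0.081,"y":-0.181,"z":0,"ax":0,"ay":0,"az":0},{"hand":1,"x":0.147,"y":-0.257,"z":0,"ax":0,"ay":0,"az":0},{"hand":1,"x":0.226,"y":-0.317,"z":0,"ax":0,"ay":0,"az":0},{"hand":1,"x":0.316,"y":-0.361,"z":0,"ax":0,"ay":0,"az":0}])

```text
time: 11.25
ee_pos: [0.4169, -0.2991, 0.1523]
tool_rot: [3.14, 0.012, 1.484]
wrist_force: [-5.4, -12.3, -1.3]
gripper_width: 0.0235
```

```bash
python3 -c "
from h import *
crank();p=cam('wrist');save(p,'w12.png')"
```

```text
t 11.25 theta 2.730 r 0.0505 z 0.1523 Ftan -9.92 Frad 9.08 Fz -1.31 w 0.0235
```

View pics/w12.png

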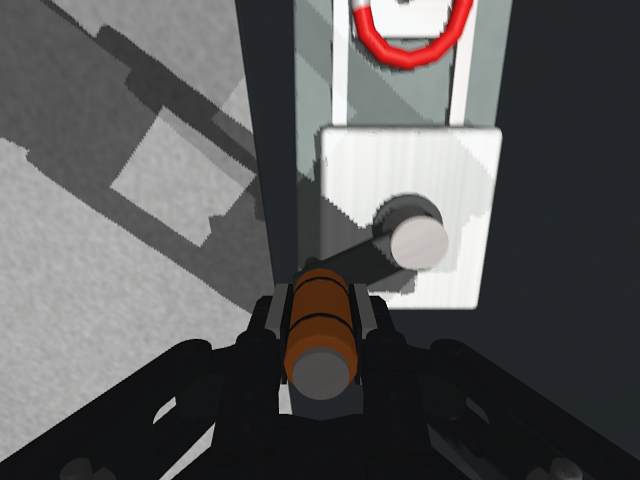

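>>> carry_out(increments=[{"hand":1,"x":0.09,"y":-0.04,"z":0,"ax":0,"ay":0,"az":0},{"hand":1,"x":0.188,"y":-0.048,"z":0,"ax":0,"ay":0,"az":0},{"hand":1,"x":0.287,"y":-0.033,"z":0,"ax":0,"ay":0,"az":0},{"hand":1,"x":0.381,"y":0.001,"z":0,"ax":0,"ay":0,"az":0},{"hand":1,"x":0.466,"y":0.053,"z":0,"ax":0,"ay":0,"az":0}])

```text
time: 11.8
ee_pos: [0.4251, -0.2502, 0.1522]
tool_rot: [-3.139, 0.005, 1.484]
wrist_force: [-9.5, -4.7, 5.2]
gripper_width: 0.0238
```

```bash
python3 -c "
from h import *
crank()"
```

```text
t 11.80 theta -2.538 r 0.0515 z 0.1522 Ftan -9.71 Frad 4.33 Fz 5.20 w 0.0238
```

>>> carry_out(increments=[{"hand":1,"x":0.073,"y":0.068,"z":0,"ax":0,"ay":0,"az":0},{"hand":1,"x":0.131,"y":0.149,"z":0,"ax":0,"ay":0,"az":0},{"hand":1,"x":0.172,"y":0.24,"z":0,"ax":0,"ay":0,"az":0},{"hand":1,"x":0.194,"y":0.337,"z":0,"ax":0,"ay":0,"az":0},{"hand":1,"x":0.197,"y":0.437,"z":0,"ax":0,"ay":0,"az":0}])

```text
time: 12.3
ee_pos: [0.4708, -0.2324, 0.1522]
tool_rot: [-3.139, 0.001, 1.485]
wrist_force: [-8.8, -0.0, 8.5]
gripper_width: 0.0235
```

```bash
python3 -c "
from h import *
crank();p=cam('wrist');save(p,'w13.png')"
```

```text
t 12.30 theta -1.539 r 0.0510 z 0.1522 Ftan -8.77 Frad -1.07 Fz 8.53 w 0.0235
```

View pics/w13.png

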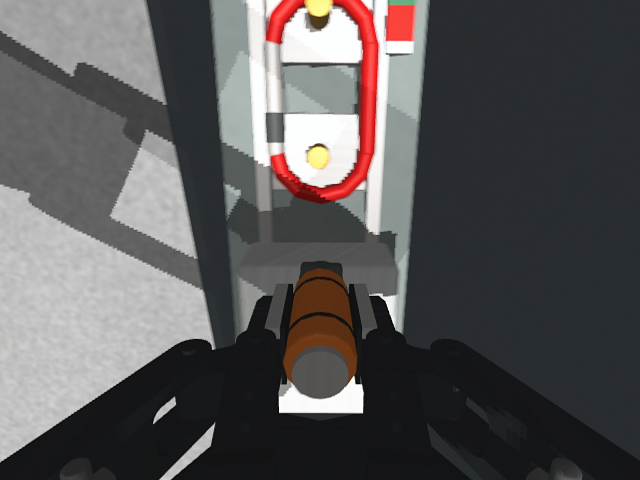

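>>> carry_out(increments=[{"hand":1,"x":-0.018,"y":0.098,"z":0,"ax":0,"ay":0,"az":0},{"hand":1,"x":-0.054,"y":0.191,"z":0,"ax":0,"ay":0,"az":0},{"hand":1,"x":-0.109,"y":0.275,"z":0,"ax":0,"ay":0,"az":0},{"hand":1,"x":-0.179,"y":0.346,"z":0,"ax":0,"ay":0,"az":0},{"hand":1,"x":-0.262,"y":0.402,"z":0,"ax":0,"ay":0,"az":0}])

```text
time: 12.85
ee_pos: [0.5091, -0.2608, 0.1522]
tool_rot: [-3.139, -0.002, 1.485]
wrist_force: [-8.1, 5.6, 11.0]
gripper_width: 0.0235
```

```bash
python3 -c "
from h import *
crank();p=cam('wrist');save(p,'w14.png')"; python3 tab.py 5.79 .15 1;  python3 tab.py 6.54 .1 5
```

```text
t 12.85 theta -0.553 r 0.0495 z 0.1522 Ftan -8.59 Frad -4.72 Fz 11.00 w 0.0235
5.79
{"hand": 1, "x": -0.068, "y": 0.030, "z": 0, "ax": 0, "ay": 0, "az": 0}, {"hand": 1, "x": -0.141, "y": 0.050, "z": 0, "ax": 0, "ay": 0, "az": 0}, {"hand": 1, "x": -0.215, "y": 0.059, "z": 0, "ax": 0, "ay": 0, "az": 0}, {"hand": 1, "x": -0.290, "y": 0.057, "z": 0, "ax": 0, "ay": 0, "az": 0}, {"hand": 1, "x": -0.364, "y": 0.043, "z": 0, "ax": 0, "ay": 0, "az": 0}, 
6.54
{"hand": 1, "x": -0.048, "y": -0.015, "z": 0, "ax": 0, "ay": 0, "az": 0}, {"hand": 1, "x": -0.094, "y": -0.035, "z": 0, "ax": 0, "ay": 0, "az": 0}, {"hand": 1, "x": -0.137, "y": -0.059, "z": 0, "ax": 0, "ay": 0, "az": 0}, {"hand": 1, "x": -0.178, "y": -0.088, "z": 0, "ax": 0, "ay": 0, "az": 0}, {"hand": 1, "x": -0.216, "y": -0.120, "z": 0, "ax": 0, "ay": 0, "az": 0}, 
7.04
{"hand": 1, "x": -0.035, "y": -0.036, "z": 0, "ax": 0, "ay": 0, "az": 0}, {"hand": 1, "x": -0.065, "y": -0.075, "z": 0, "ax": 0, "ay": 0, "az": 0}, {"hand": 1, "x": -0.092, "y": -0.118, "z": 0, "ax": 0, "ay": 0, "az": 0}, {"hand": 1, "x": -0.114, "y": -0.162, "z": 0, "
[... 518 characters left out ...]
, "z": 0, "ax": 0, "ay": 0, "az": 0}, {"hand": 1, "x": 0.028, "y": -0.096, "z": 0, "ax": 0, "ay": 0, "az": 0}, {"hand": 1, "x": 0.049, "y": -0.141, "z": 0, "ax": 0, "ay": 0, "az": 0}, {"hand": 1, "x": 0.075, "y": -0.184, "z": 0, "ax": 0, "ay": 0, "az": 0}, {"hand": 1, "x": 0.104, "y": -0.224, "z": 0, "ax": 0, "ay": 0, "az": 0}, 
8.54
{"hand": 1, "x": 0.034, "y": -0.037, "z": 0, "ax": 0, "ay": 0, "az": 0}, {"hand": 1, "x": 0.071, "y": -0.071, "z": 0, "ax": 0, "ay": 0, "az": 0}, {"hand": 1, "x": 0.111, "y": -0.100, "z": 0, "ax": 0, "ay": 0, "az": 0}, {"hand": 1, "x": 0.154, "y": -0.126, "z": 0, "ax": 0, "ay": 0, "az": 0}, {"hand": 1, "x": 0.199, "y": -0.147, "z": 0, "ax": 0, "ay": 0, "az": 0},
```

View pics/w14.png

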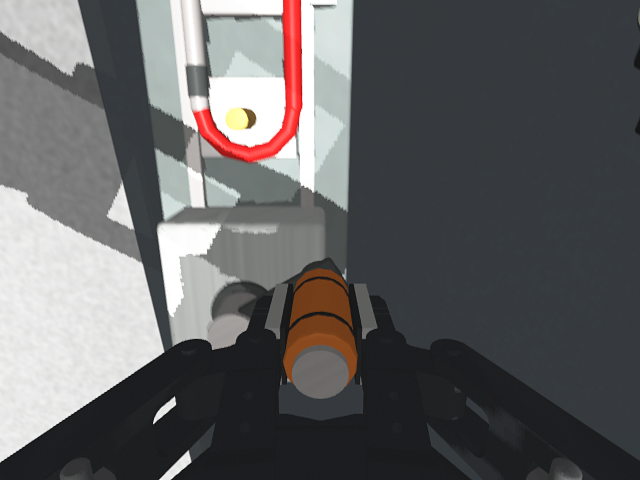

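>>> carry_out(increments=[{"hand":1,"x":-0.068,"y":0.02,"z":0,"ax":0,"ay":0,"az":0},{"hand":1,"x":-0.141,"y":0.04,"z":0,"ax":0,"ay":0,"az":0},{"hand":1,"x":-0.215,"y":0.047,"z":0,"ax":0,"ay":0,"az":0},{"hand":1,"x":-0.29,"y":0.045,"z":0,"ax":0,"ay":0,"az":0},{"hand":1,"x":-0.364,"y":0.031,"z":0,"ax":0,"ay":0,"az":0}])

```text
time: 13.4
ee_pos: [0.5115, -0.2964, 0.1523]
tool_rot: [3.137, -0.003, 1.485]
wrist_force: [1.2, 9.4, 5.8]
gripper_width: 0.0235
```

```bash
python3 -c "
from h import *
crank()"
```

```text
t 13.40 theta 0.192 r 0.0486 z 0.1523 Ftan -9.35 Frad -1.47 Fz 5.84 w 0.0235
```

>>> carry_out(increments=[{"hand":1,"x":-0.048,"y":-0.015,"z":0,"ax":0,"ay":0,"az":0},{"hand":1,"x":-0.094,"y":-0.035,"z":0,"ax":0,"ay":0,"az":0},{"hand":1,"x":-0.137,"y":-0.059,"z":0,"ax":0,"ay":0,"az":0},{"hand":1,"x":-0.178,"y":-0.088,"z":0,"ax":0,"ay":0,"az":0},{"hand":1,"x":-0.216,"y":-0.12,"z":0,"ax":0,"ay":0,"az":0}])

```text
time: 13.9
ee_pos: [0.4988, -0.3175, 0.1523]
tool_rot: [3.134, -0.002, 1.485]
wrist_force: [5.9, 6.6, 2.4]
gripper_width: 0.0231
```

```bash
python3 -c "
from h import *
crank();p=cam('top');save(p,'t15.png',(365,195,550,285),4)
p=cam('scene');save(p,'s15.png',(160,180,310,280),5)"
```

```text
t 13.90 theta 0.706 r 0.0484 z 0.1523 Ftan -8.82 Frad -0.54 Fz 2.37 w 0.0231
```

View pics/t15.png

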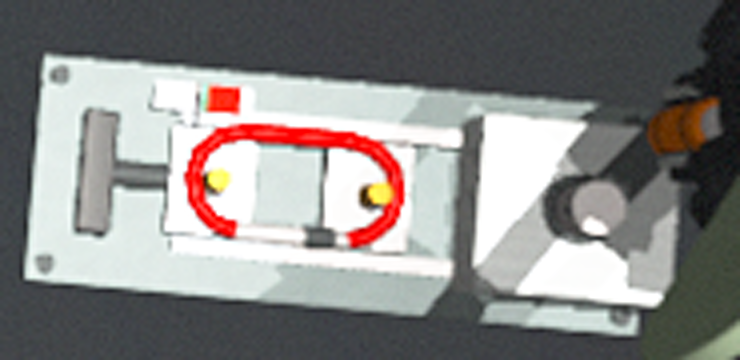

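View pics/s15.png

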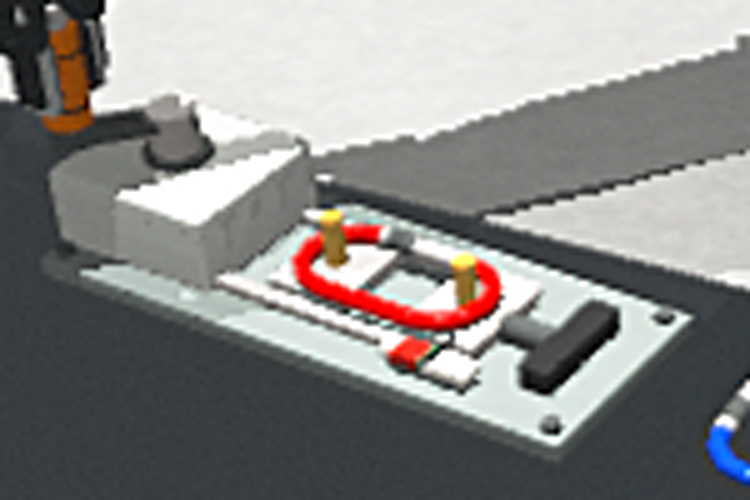

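>>> carry_out(increments=[{"hand":1,"x":-0.035,"y":-0.036,"z":0,"ax":0,"ay":0,"az":0},{"hand":1,"x":-0.065,"y":-0.075,"z":0,"ax":0,"ay":0,"az":0},{"hand":1,"x":-0.092,"y":-0.118,"z":0,"ax":0,"ay":0,"az":0},{"hand":1,"x":-0.114,"y":-0.162,"z":0,"ax":0,"ay":0,"az":0},{"hand":1,"x":-0.132,"y":-0.209,"z":0,"ax":0,"ay":0,"az":0}])

```text
time: 14.5
ee_pos: [0.4774, -0.33, 0.1523]
tool_rot: [3.132, 0.001, 1.484]
wrist_force: [8.3, 3.2, 0.3]
gripper_width: 0.0234
```

```bash
python3 -c "
from h import *
crank();p=cam('wrist');save(p,'w16.png');p=cam('scene');save(p,'s16.png',(210,210,290,270),9)"
```

```text
t 14.50 theta 1.222 r 0.0487 z 0.1523 Ftan -8.87 Frad -0.94 Fz 0.34 w 0.0234
```

View pics/w16.png

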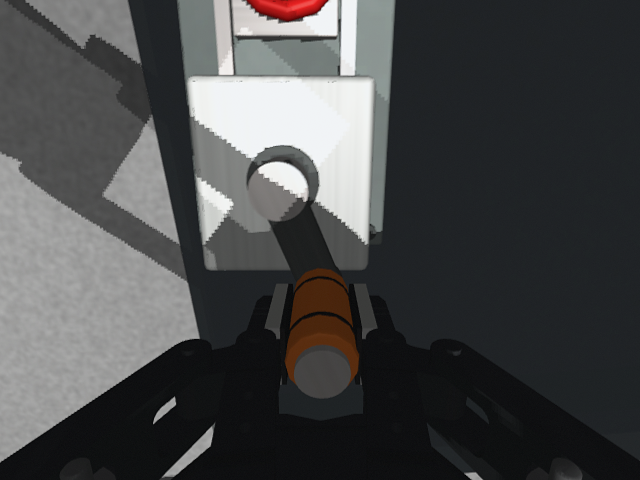

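View pics/s16.png

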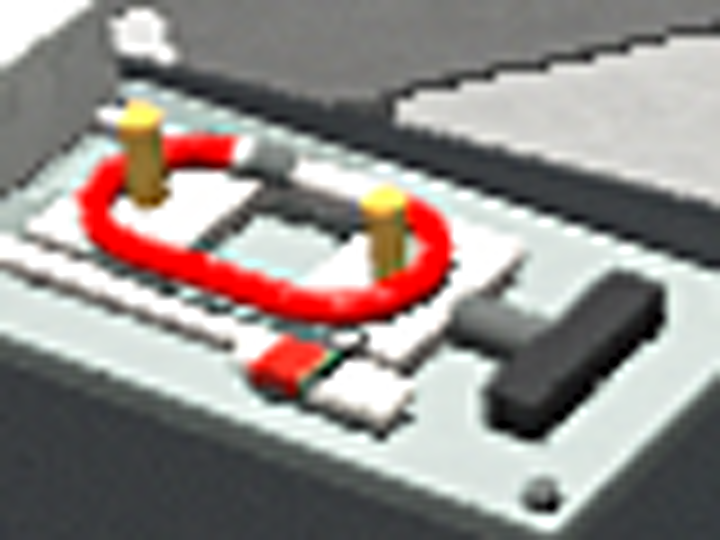

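>>> carry_out(increments=[{"hand":1,"x":-0.013,"y":-0.048,"z":0,"ax":0,"ay":0,"az":0},{"hand":1,"x":-0.021,"y":-0.098,"z":0,"ax":0,"ay":0,"az":0},{"hand":1,"x":-0.024,"y":-0.147,"z":0,"ax":0,"ay":0,"az":0},{"hand":1,"x":-0.023,"y":-0.197,"z":0,"ax":0,"ay":0,"az":0},{"hand":1,"x":-0.016,"y":-0.247,"z":0,"ax":0,"ay":0,"az":0}])

```text
time: 15.1
ee_pos: [0.4531, -0.3309, 0.1523]
tool_rot: [3.131, 0.004, 1.484]
wrist_force: [11.1, -0.8, -2.5]
gripper_width: 0.0241
```

```bash
python3 -c "
from h import *
crank()
p=cam('scene');save(p,'s17.png',(210,210,290,270),9)
for i in range(3): cam('scene');crank()
p=cam('top');save(p,'t17.png',(365,195,480,285),6)"
```

```text
t 15.10 theta 1.724 r 0.0493 z 0.1523 Ftan -11.01 Frad -1.82 Fz -2.45 w 0.0241
t 15.20 theta 1.742 r 0.0493 z 0.1523 Ftan -6.29 Frad -2.17 Fz -1.02 w 0.0234
t 15.25 theta 1.741 r 0.0493 z 0.1523 Ftan -6.86 Frad -1.14 Fz -0.84 w 0.0238
t 15.30 theta 1.742 r 0.0493 z 0.1523 Ftan -6.07 Frad -1.69 Fz 0.09 w 0.0234
```

View pics/s17.png

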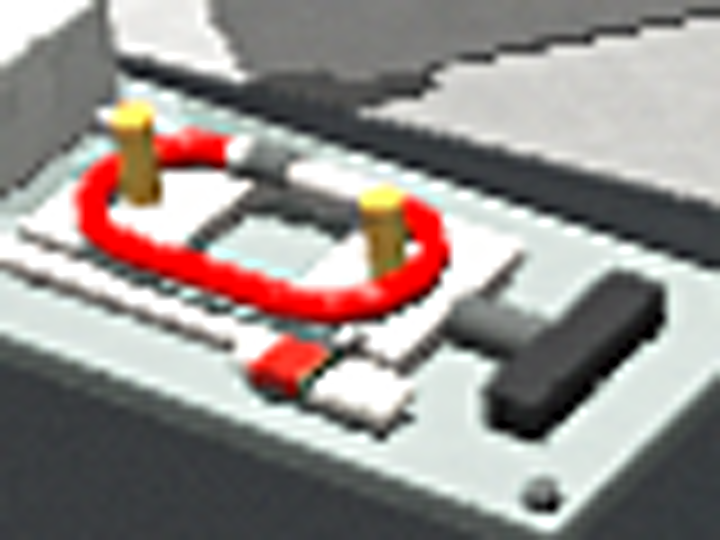

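View pics/t17.png

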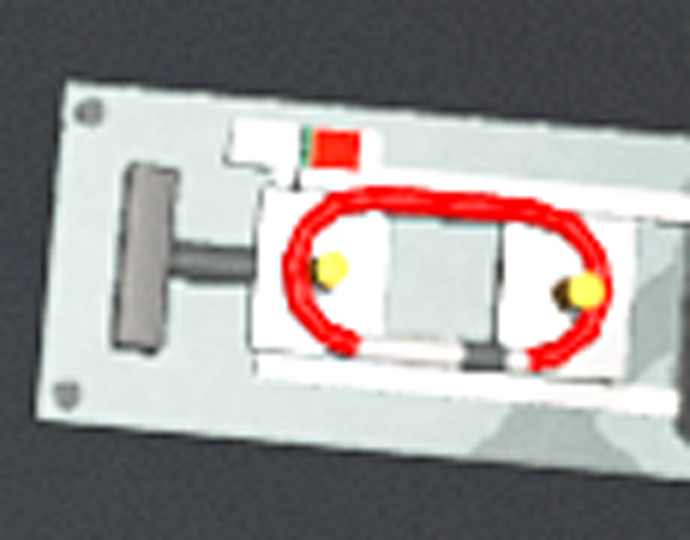

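>>> carry_out(increments=[{"hand":1,"x":0.012,"y":-0.049,"z":0,"ax":0,"ay":0,"az":0},{"hand":1,"x":0.028,"y":-0.096,"z":0,"ax":0,"ay":0,"az":0}])

```text
time: 15.55
ee_pos: [0.444, -0.328, 0.1523]
tool_rot: [3.13, 0.005, 1.484]
wrist_force: [10.4, -2.1, -4.0]
gripper_width: 0.0235
```

```bash
cat >> h.py <<'E'
def posts(p,ws):
    hv=cv2.cvtColor(p["color"],cv2.COLOR_RGB2HSV).astype(float);out=[]
    for x0,y0,x1,y1 in ws:
        k=((hv[y0:y1,x0:x1,0]>18)&(hv[y0:y1,x0:x1,0]<35))*np.clip(hv[y0:y1,x0:x1,1]-60,0,None)*hv[y0:y1,x0:x1,2]
        v,u=np.mgrid[y0:y1,x0:x1];out+= [(k*u).sum()/k.sum(),(k*v).sum()/k.sum()]
    return np.round(out,2)
E
python3 -c "
from h import *
crank()
import pickle
q=pickle.load(open('top0.pkl','rb'));print(posts(q,[(412,232,427,248)]))
p=cam('top');print(posts(p,[(412,232,427,248)]));crank()
p=cam('top');print(posts(p,[(412,232,427,248)]));save(p,'t18.png',(365,195,480,285),6)"
```

```text
t 15.55 theta 1.918 r 0.0496 z 0.1523 Ftan -10.34 Frad -2.53 Fz -4.00 w 0.0235
[419.13 239.49]
[419.89 239.67]
t 15.60 theta 1.936 r 0.0496 z 0.1524 Ftan -8.85 Frad -2.16 Fz -3.49 w 0.0234
[420.05 239.72]
```

View pics/t18.png

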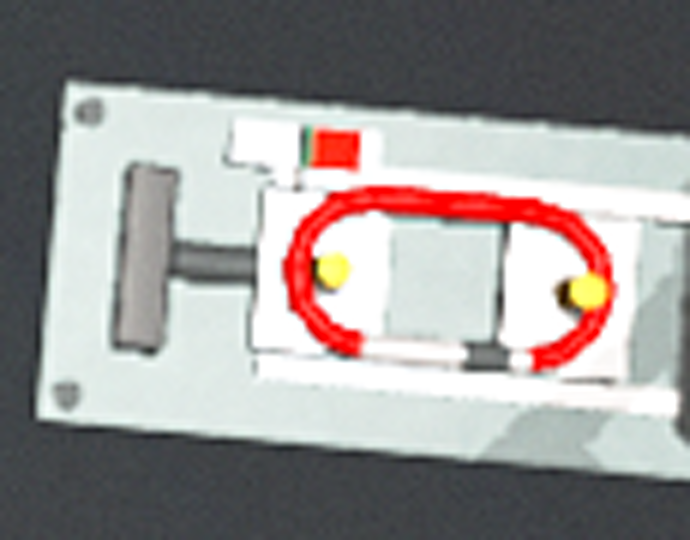

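```bash
python3 tab.py 8.24 .1 1
```

```text
8.24
{"hand": 1, "x": 0.021, "y": -0.045, "z": 0, "ax": 0, "ay": 0, "az": 0}, {"hand": 1, "x": 0.047, "y": -0.088, "z": 0, "ax": 0, "ay": 0, "az": 0}, {"hand": 1, "x": 0.076, "y": -0.128, "z": 0, "ax": 0, "ay": 0, "az": 0}, {"hand": 1, "x": 0.110, "y": -0.166, "z": 0, "ax": 0, "ay": 0, "az": 0}, {"hand": 1, "x": 0.147, "y": -0.199, "z": 0, "ax": 0, "ay": 0, "az": 0},
```

>>> carry_out(increments=[{"hand":1,"x":0.021,"y":-0.045,"z":0,"ax":0,"ay":0,"az":0},{"hand":1,"x":0.047,"y":-0.088,"z":0,"ax":0,"ay":0,"az":0},{"hand":1,"x":0.076,"y":-0.128,"z":0,"ax":0,"ay":0,"az":0}])

```text
time: 15.95
ee_pos: [0.4317, -0.3205, 0.1523]
tool_rot: [3.13, 0.008, 1.484]
wrist_force: [10.2, -6.8, -6.9]
gripper_width: 0.0235
```

```bash
python3 -c "
from h import *
crank()
p=cam('top');print(posts(p,[(412,232,427,248)]));crank()
p=cam('top');print(posts(p,[(412,232,427,248)]));save(p,'t19.png',(365,195,480,285),6)
p=cam('scene');save(p,'s19.png',(210,210,290,270),9);crank()"
```

```text
t 15.95 theta 2.206 r 0.0500 z 0.1523 Ftan -12.13 Frad -1.68 Fz -6.88 w 0.0235
[420.31 239.58]
t 16.00 theta 2.224 r 0.0500 z 0.1524 Ftan -8.99 Frad -2.48 Fz -5.42 w 0.0235
[420.37 239.55]
t 16.10 theta 2.224 r 0.0500 z 0.1523 Ftan -8.45 Frad -0.67 Fz -4.12 w 0.0240
```

View pics/s19.png

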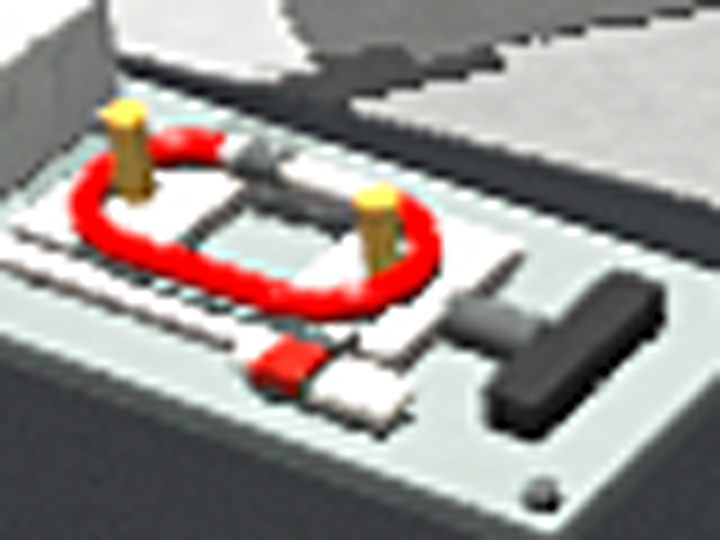

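View pics/t19.png

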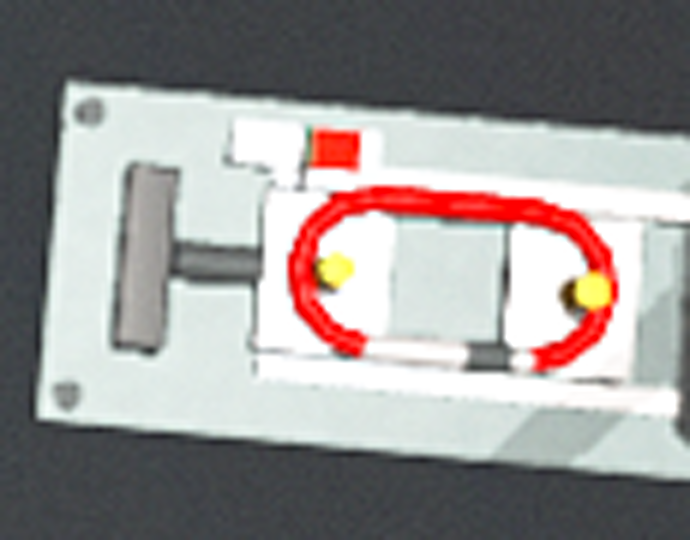

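>>> carry_out(increments=[{"hand":1,"x":0.017,"y":-0.019,"z":0,"ax":0,"ay":0,"az":0},{"hand":1,"x":0.053,"y":-0.055,"z":0,"ax":0,"ay":0,"az":0}])

```text
time: 16.3
ee_pos: [0.4267, -0.3157, 0.1524]
tool_rot: [3.13, 0.01, 1.484]
wrist_force: [8.9, -7.9, -6.6]
gripper_width: 0.0235
```

```bash
python3 -c "
from h import *
crank()
p=cam('top');print(posts(p,[(412,232,427,248)]));crank()
p=cam('top');print(posts(p,[(412,232,427,248)]));crank()
p=cam('wrist');save(p,'w20.png')"
```

```text
t 16.30 theta 2.345 r 0.0502 z 0.1524 Ftan -11.80 Frad -1.61 Fz -6.62 w 0.0235
[420.51 239.68]
t 16.35 theta 2.366 r 0.0503 z 0.1524 Ftan -10.74 Frad -2.14 Fz -6.13 w 0.0235
[420.54 239.7 ]
t 16.40 theta 2.366 r 0.0502 z 0.1523 Ftan -9.34 Frad -1.20 Fz -5.00 w 0.0238
```

View pics/w20.png

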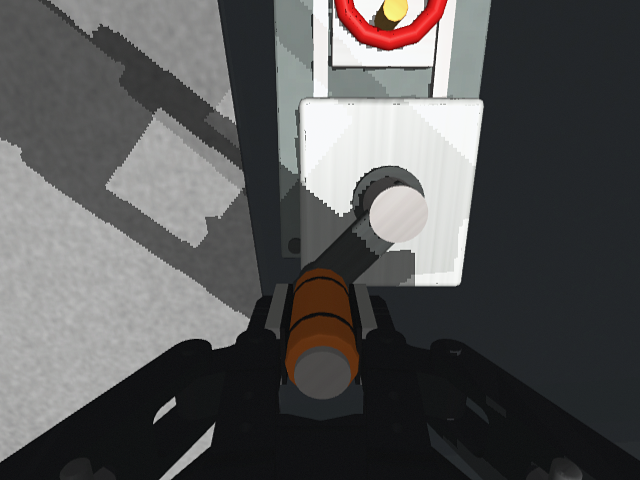

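>>> carry_out(increments=[{"hand":1,"x":-0.011,"y":0.011,"z":0,"ax":0,"ay":0,"az":0},{"hand":1,"x":-0.011,"y":0.011,"z":0,"ax":0,"ay":0,"az":0}])

```text
time: 16.65
ee_pos: [0.4261, -0.315, 0.1523]
tool_rot: [3.135, 0.005, 1.484]
wrist_force: [4.0, -2.6, 1.3]
gripper_width: 0.0235
```

```bash
python3 -c "
from h import *
crank()"
```

```text
t 16.65 theta 2.364 r 0.0502 z 0.1523 Ftan -4.55 Frad -1.38 Fz 1.28 w 0.0235
```

>>> carry_out(increments=[{"hand":-0.5,"x":0,"y":0,"z":0,"ax":0,"ay":0,"az":0},{"hand":-0.5,"x":0,"y":0,"z":0,"ax":0,"ay":0,"az":0},{"hand":-0.5,"x":0,"y":0,"z":0,"ax":0,"ay":0,"az":0},{"hand":-0.5,"x":0,"y":0,"z":0,"ax":0,"ay":0,"az":0}])

```text
time: 17.05
ee_pos: [0.4233, -0.3124, 0.1496]
tool_rot: [-3.141, -0.0, 1.484]
wrist_force: [0.7, -0.5, 0.1]
gripper_width: 0.0641
```

>>> carry_out(increments=[{"hand":-0.5,"x":0,"y":0,"z":-0.2,"ax":0,"ay":0,"az":0},{"hand":-0.5,"x":0,"y":0,"z":-0.5,"ax":0,"ay":0,"az":0},{"hand":-0.5,"x":0,"y":0,"z":-0.8,"ax":0,"ay":0,"az":0}])

```text
time: 17.35
ee_pos: [0.4229, -0.3121, 0.2298]
tool_rot: [-3.14, -0.002, 1.484]
wrist_force: [1.2, -0.5, -0.1]
gripper_width: 0.0638
```

```bash
python3 -c "
from h import *
go(.50,-.16,.2,1.484)"
```

```text
t 17.35 pos [ 0.4229 -0.3121  0.2298] yaw 1.484 F [ 1.15 -0.52 -0.11] w 0.0638
shift [1.582 0.636 0.299] turn [-0.0003 -0.0003 -0.    ]
```

>>> carry_out(increments=[{"hand":-0.5,"x":0.4,"y":0.3,"z":0,"ax":0,"ay":0,"az":0},{"hand":-0.5,"x":0.8,"y":0.6,"z":0,"ax":0,"ay":0,"az":0},{"hand":-0.5,"x":1,"y":0.8,"z":0,"ax":0,"ay":0,"az":0}])

```text
time: 17.65
ee_pos: [0.5132, -0.2176, 0.2301]
tool_rot: [3.141, -0.001, 1.485]
wrist_force: [0.2, -1.0, -0.7]
gripper_width: 0.0639
```

>>> carry_out(increments=[{"hand":-0.5,"x":0.4,"y":0,"z":0.1,"ax":0,"ay":0,"az":0},{"hand":-0.5,"x":0.6,"y":0,"z":0.5,"ax":0,"ay":0,"az":0},{"hand":-0.5,"x":0.6,"y":0,"z":0.8,"ax":0,"ay":0,"az":0},{"hand":-0.5,"x":0.6,"y":0,"z":0.8,"ax":0,"ay":0,"az":0}])

```text
time: 18.05
ee_pos: [0.5133, -0.1575, 0.1447]
tool_rot: [-3.131, -0.004, 1.486]
wrist_force: [-0.5, -0.5, -0.6]
gripper_width: 0.0641
```

```bash
python3 -c "
from h import *
go(.515,-.16,.15,1.484)
p=cam('wrist');save(p,'w21.png')
import pickle;pickle.dump(p,open('w21.pkl','wb'))"
```

```text
t 18.05 pos [ 0.5133 -0.1575  0.1447] yaw 1.486 F [-0.5  -0.45 -0.58] w 0.0641
shift [-0.023  0.019 -0.053] turn [-0.0017 -0.0006  0.0003]
```

View pics/w21.png

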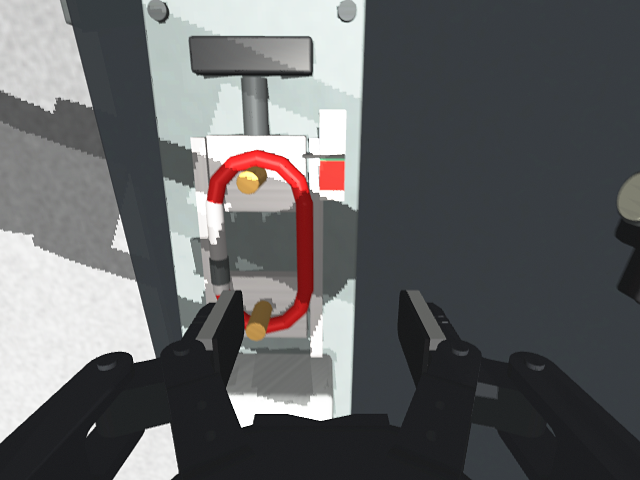

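```bash
python3 -c "
from h import *
import pickle
p=pickle.load(open('w21.pkl','rb'));save(p,'w21c.png',(295,100,365,200),6)
print(ray(p,335,155,.0545),ray(p,335,165,.0545))
c=p['color'];print([(v,c[v,332].tolist(),c[v,340].tolist(),c[v,312].tolist()) for v in range(148,168)])
W=cloud(p)
print(W[155,312],W[155,332])"
```

```text
[ 0.52558167 -0.10212731  0.0545    ] [ 0.52517961 -0.10768502  0.0545    ]
[(148, [255, 255, 255], [255, 255, 255], [255, 255, 255]), (149, [255, 255, 255], [255, 255, 255], [255, 255, 255]), (150, [255, 255, 255], [255, 255, 255], [255, 255, 255]), (151, [255, 255, 255], [255, 255, 255], [255, 255, 255]), (152, [255, 255, 255], [255, 255, 255], [255, 255, 255]), (153, [255, 255, 255], [255, 255, 255], [227, 222, 218]), (154, [254, 252, 247], [213, 211, 202], [104, 102, 101]), (155, [81, 80, 78], [86, 85, 83], [108, 107, 104]), (156, [98, 95, 94], [101, 98, 96], [124, 123, 119]), (157, [101, 106, 99], [102, 107, 100], [129, 126, 123]), (158, [105, 150, 122], [104, 147, 121], [228, 230, 231]), (159, [113, 192, 144], [113, 188, 143], [255, 255, 255]), (160, [170, 179, 135], [170, 179, 135], [255, 255, 255]), (161, [247, 119, 94], [248, 120, 94], [255, 255, 255]), (162, [255, 70, 64], [255, 70, 63], [255, 255, 255]), (163, [253, 74, 65], [253, 74, 66], [255, 255, 255]), (164, [252, 75, 65], [253, 75, 66], [255, 255, 255]), (165, [252, 76, 66], [252, 75, 66], [255, 255, 255]), (166, [252, 74, 65], [252, 75, 66], [255, 255, 255]), (167, [252, 75, 66], [252, 75, 67], [255, 255, 255])]
[ 0.51273007 -0.10096798  0.05550134] [ 0.52386466 -0.10171093  0.05743206]
```

View pics/w21c.png

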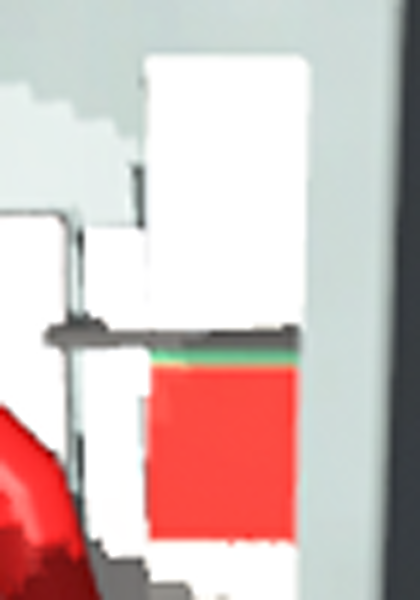

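```bash
python3 -c "
from h import *
import pickle
def ty(X): return X[:2]@np.array([.0869,.9962])*1000
for f,rows in(('w21.pkl',(335,156.0,160.4)),):
    p=pickle.load(open(f,'rb'))
    W=cloud(p);print('z pointer',np.median(W[155:157,325:345,2]),W[155:157,306:316,2].mean(),'scale',np.nanmedian(W[163:180,325:342,2]),np.nanmedian(W[120:145,325:342,2]))
    for z in(.0545,.056,.0575):print(z,'pointer',ty(ray(p,rows[0],rows[1],z)),'redstart',ty(ray(p,rows[0],rows[2],.0545)))
    R=cv2.Rodrigues(np.array(p['rvec'],float))[0];print(-R.T@np.array(p['tvec']).ravel())
p=pickle.load(open('w5.pkl','rb'));c=p['color'];print([(v,c[v,406].tolist()) for v in range(196,225)])
W=cloud(p);print(W[190:222,406,2].round(4))
"
```

```text
z pointer 0.056160649393436554 0.056349934251747925 scale 0.054032518879038864 0.05380294619069458
0.0545 pointer -56.619418190348526 redstart -59.06396349831513
0.056 pointer -56.47599530472353 redstart -59.06396349831513
0.0575 pointer -56.33257241909853 redstart -59.06396349831513
[ 0.52127683 -0.08197639  0.26632279]
[(196, [255, 255, 255]), (197, [255, 255, 255]), (198, [255, 255, 255]), (199, [255, 255, 255]), (200, [255, 255, 255]), (201, [255, 255, 255]), (202, [255, 255, 255]), (203, [255, 255, 255]), (204, [255, 255, 255]), (205, [255, 255, 255]), (206, [255, 255, 255]), (207, [158, 154, 150]), (208, [45, 44, 44]), (209, [56, 55, 55]), (210, [107, 106, 101]), (211, [251, 248, 243]), (212, [255, 255, 255]), (213, [255, 254, 250]), (214, [112, 187, 143]), (215, [102, 181, 136]), (216, [106, 182, 139]), (217, [158, 165, 127]), (218, [238, 111, 88]), (219, [252, 67, 59]), (220, [250, 72, 63]), (221, [250, 73, 64]), (222, [249, 71, 63]), (223, [249, 70, 63]), (224, [249, 70, 62])]
[0.0545 0.0537 0.0542 0.0533 0.0542 0.0539 0.0537 0.0533 0.0536 0.0537
 0.0544 0.0528 0.0541 0.0539 0.0541 0.0539 0.0533 0.0568 0.0568 0.0569
 0.0567 0.0533 0.0534 0.0543 0.0555 0.0536 0.0536 0.0548 0.0542 0.0541
 0.0534 0.0535]
```

>>> carry_out(increments=[{"hand":-0.5,"x":0,"y":0,"z":-0.45,"ax":0,"ay":0,"az":0},{"hand":-0.5,"x":-0.3,"y":-0.1,"z":-0.85,"ax":0,"ay":0,"az":0},{"hand":-0.5,"x":-0.6,"y":-0.3,"z":-0.85,"ax":0,"ay":0,"az":0},{"hand":-0.5,"x":-0.9,"y":-0.6,"z":-0.85,"ax":0,"ay":0,"az":0},{"hand":-0.5,"x":-1,"y":-0.7,"z":-0.85,"ax":0,"ay":0,"az":0}])

```text
time: 18.6
ee_pos: [0.4375, -0.2573, 0.2379]
tool_rot: [3.138, 0.004, 1.48]
wrist_force: [0.5, -0.2, -0.7]
gripper_width: 0.0636
```

```bash
python3 -c "
from h import *
go(.4261,-.315,.23,1.484)
p=cam('wrist');save(p,'w22.png')
import pickle;pickle.dump(p,open('w22.pkl','wb'))"
```

```text
t 18.60 pos [ 0.4375 -0.2573  0.2379] yaw 1.480 F [ 0.49 -0.24 -0.73] w 0.0636
shift [-0.584 -0.062  0.081] turn [ 0.0005  0.0006 -0.0006]
```

View pics/w22.png

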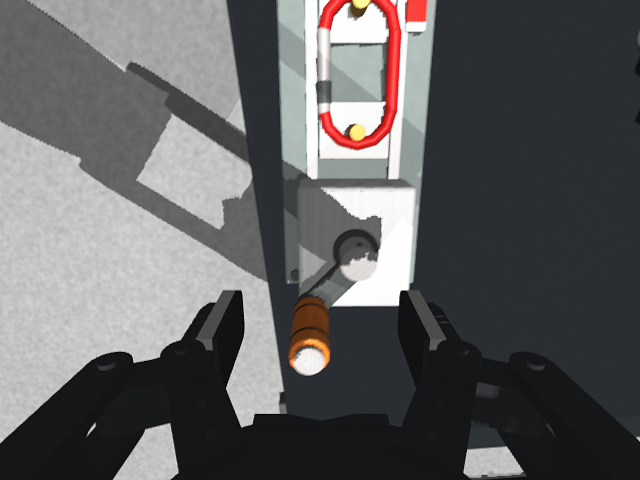

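```bash
python3 -c "
from h import *
import pickle
p=pickle.load(open('w22.pkl','rb'));print(ray(p,309.5,360,.175))
c=ray(p,309.5,360,.175);go(c[0],c[1],.15,1.484)"
```

```text
[ 0.42641384 -0.31622376  0.175     ]
t 18.65 pos [ 0.4369 -0.2575  0.2373] yaw 1.479 F [ 0.08 -0.63 -0.52] w 0.0642
shift [-0.591 -0.052  0.875] turn [ 0.0003  0.0006 -0.0007]
```

>>> carry_out(increments=[{"hand":-0.5,"x":-0.4,"y":-0.05,"z":0,"ax":0,"ay":0,"az":0},{"hand":-0.5,"x":-0.59,"y":-0.05,"z":0,"ax":0,"ay":0,"az":0},{"hand":-0.5,"x":-0.59,"y":-0.05,"z":0.3,"ax":0,"ay":0,"az":0},{"hand":-0.5,"x":-0.59,"y":-0.05,"z":0.6,"ax":0,"ay":0,"az":0},{"hand":-0.5,"x":-0.59,"y":-0.05,"z":0.86,"ax":0,"ay":0,"az":0}])

```text
time: 19.15
ee_pos: [0.4294, -0.3125, 0.1483]
tool_rot: [3.14, -0.0, 1.483]
wrist_force: [0.1, -0.1, -0.4]
gripper_width: 0.0646
```

>>> carry_out(increments=[{"hand":-0.5,"x":0,"y":0,"z":0,"ax":0,"ay":0,"az":0},{"hand":1,"x":0,"y":0,"z":0,"ax":0,"ay":0,"az":0},{"hand":1,"x":0,"y":0,"z":0,"ax":0,"ay":0,"az":0},{"hand":1,"x":0,"y":0,"z":0,"ax":0,"ay":0,"az":0},{"hand":1,"x":0,"y":0,"z":0,"ax":0,"ay":0,"az":0}])

```text
time: 19.65
ee_pos: [0.4287, -0.3133, 0.1511]
tool_rot: [3.141, 0.003, 1.484]
wrist_force: [-5.8, 0.1, 6.7]
gripper_width: 0.0234
```

```bash
python3 -c "
from h import *
crank()"
```

```text
t 19.65 theta 2.356 r 0.0472 z 0.1511 Ftan 3.79 Frad 4.33 Fz 6.66 w 0.0234
```

```bash
python3 tab.py 2.36 .08 1
```

```text
2.36
{"hand": 1, "x": 0.029, "y": -0.027, "z": 0, "ax": 0, "ay": 0, "az": 0}, {"hand": 1, "x": 0.061, "y": -0.052, "z": 0, "ax": 0, "ay": 0, "az": 0}, {"hand": 1, "x": 0.094, "y": -0.074, "z": 0, "ax": 0, "ay": 0, "az": 0}, {"hand": 1, "x": 0.130, "y": -0.093, "z": 0, "ax": 0, "ay": 0, "az": 0}, {"hand": 1, "x": 0.166, "y": -0.109, "z": 0, "ax": 0, "ay": 0, "az": 0},
```

>>> carry_out(increments=[{"hand":1,"x":0.022,"y":-0.034,"z":0,"ax":0,"ay":0,"az":0},{"hand":1,"x":0.051,"y":-0.062,"z":0,"ax":0,"ay":0,"az":0},{"hand":1,"x":0.084,"y":-0.084,"z":0,"ax":0,"ay":0,"az":0},{"hand":1,"x":0.1,"y":-0.094,"z":0,"ax":0,"ay":0,"az":0}])

```text
time: 20.05
ee_pos: [0.4229, -0.3063, 0.1512]
tool_rot: [3.133, 0.011, 1.484]
wrist_force: [3.8, -13.7, -7.1]
gripper_width: 0.0234
```

```bash
python3 -c "
from h import *
crank()
p=cam('top');print(posts(p,[(412,232,427,248)]));crank()"
```

```text
t 20.05 theta 2.547 r 0.0480 z 0.1512 Ftan -13.82 Frad 3.32 Fz -7.06 w 0.0234
[420.99 239.69]
t 20.10 theta 2.552 r 0.0480 z 0.1512 Ftan -11.41 Frad 2.88 Fz -4.77 w 0.0235
```

>>> carry_out(increments=[{"hand":1,"x":-0.015,"y":0.01,"z":0,"ax":0,"ay":0,"az":0},{"hand":1,"x":-0.015,"y":0.01,"z":0,"ax":0,"ay":0,"az":0}])

```text
time: 20.3
ee_pos: [0.4228, -0.3063, 0.1511]
tool_rot: [3.136, 0.007, 1.484]
wrist_force: [0.2, -5.0, 1.4]
gripper_width: 0.0235
```

```bash
python3 -c "
from h import *
crank()"
```

```text
t 20.30 theta 2.549 r 0.0480 z 0.1511 Ftan -4.41 Frad 2.26 Fz 1.39 w 0.0235
```

>>> carry_out(increments=[{"hand":-0.5,"x":0,"y":0,"z":0,"ax":0,"ay":0,"az":0},{"hand":-0.5,"x":0,"y":0,"z":0,"ax":0,"ay":0,"az":0},{"hand":-0.5,"x":0,"y":0,"z":0,"ax":0,"ay":0,"az":0},{"hand":-0.5,"x":0,"y":0,"z":0,"ax":0,"ay":0,"az":0}])

```text
time: 20.7
ee_pos: [0.421, -0.3026, 0.1487]
tool_rot: [3.142, -0.0, 1.484]
wrist_force: [-0.5, -0.3, 0.4]
gripper_width: 0.0643
```

>>> carry_out(increments=[{"hand":-0.5,"x":0,"y":0,"z":-0.2,"ax":0,"ay":0,"az":0},{"hand":-0.5,"x":0,"y":0,"z":-0.5,"ax":0,"ay":0,"az":0},{"hand":-0.5,"x":0,"y":0,"z":-0.8,"ax":0,"ay":0,"az":0}])

```text
time: 21.0
ee_pos: [0.4206, -0.3023, 0.2288]
tool_rot: [-3.14, -0.002, 1.484]
wrist_force: [0.6, -0.1, 0.4]
gripper_width: 0.0637
```

>>> carry_out(increments=[{"hand":-0.5,"x":0.4,"y":0.3,"z":0,"ax":0,"ay":0,"az":0},{"hand":-0.5,"x":0.8,"y":0.6,"z":0,"ax":0,"ay":0,"az":0},{"hand":-0.5,"x":1,"y":0.9,"z":0,"ax":0,"ay":0,"az":0}])

```text
time: 21.3
ee_pos: [0.5202, -0.2085, 0.2291]
tool_rot: [3.141, -0.001, 1.485]
wrist_force: [-0.6, -0.3, -0.3]
gripper_width: 0.0642
```

>>> carry_out(increments=[{"hand":-0.5,"x":0.4,"y":0,"z":0.1,"ax":0,"ay":0,"az":0},{"hand":-0.5,"x":0.45,"y":0,"z":0.5,"ax":0,"ay":0,"az":0},{"hand":-0.5,"x":0.45,"y":0,"z":0.8,"ax":0,"ay":0,"az":0},{"hand":-0.5,"x":0.45,"y":0,"z":0.8,"ax":0,"ay":0,"az":0}])

```text
time: 21.7
ee_pos: [0.5195, -0.1637, 0.1436]
tool_rot: [-3.131, -0.004, 1.485]
wrist_force: [-0.6, 0.9, -0.1]
gripper_width: 0.064
```

```bash
python3 -c "
from h import *
go(.515,-.16,.15,1.484)
p=cam('wrist');save(p,'w23.png');print(p['shot'])
import pickle;pickle.dump(p,open('w23.pkl','wb'))"
```

```text
t 21.70 pos [ 0.5195 -0.1637  0.1436] yaw 1.485 F [-0.61  0.87 -0.13] w 0.0640
shift [ 0.033 -0.049 -0.063] turn [-0.0017 -0.0007  0.0002]
39
```

View pics/w23.png

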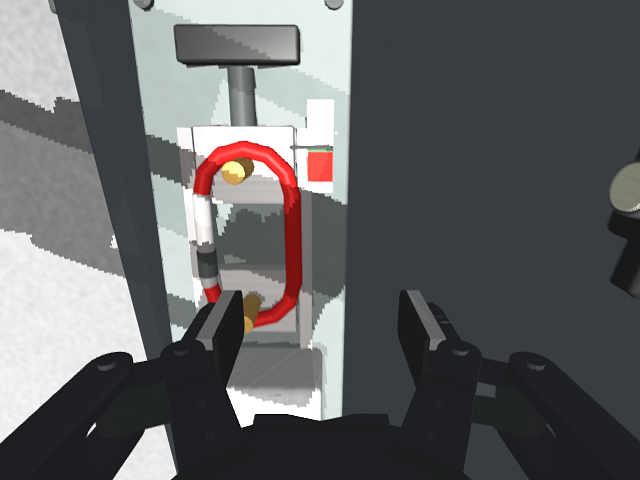

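```bash
python3 -c "
from h import *
import pickle
p=pickle.load(open('w23.pkl','rb'));save(p,'w23c.png',(280,90,350,190),6)
c=p['color'];print([(v,c[v,320].tolist(),c[v,302].tolist()) for v in range(143,158)])
"
```

```text
[(143, [255, 255, 255], [255, 255, 255]), (144, [255, 255, 255], [255, 255, 255]), (145, [168, 164, 159], [247, 243, 242]), (146, [120, 117, 116], [108, 106, 104]), (147, [134, 131, 130], [122, 120, 117]), (148, [133, 139, 133], [167, 166, 164]), (149, [134, 190, 155], [255, 255, 255]), (150, [139, 234, 180], [255, 255, 255]), (151, [224, 215, 161], [255, 255, 255]), (152, [255, 127, 101], [255, 255, 255]), (153, [255, 85, 77], [255, 255, 255]), (154, [255, 91, 80], [255, 255, 255]), (155, [255, 91, 79], [255, 255, 255]), (156, [255, 91, 78], [255, 255, 255]), (157, [255, 91, 80], [255, 255, 255])]
```

View pics/w23c.png

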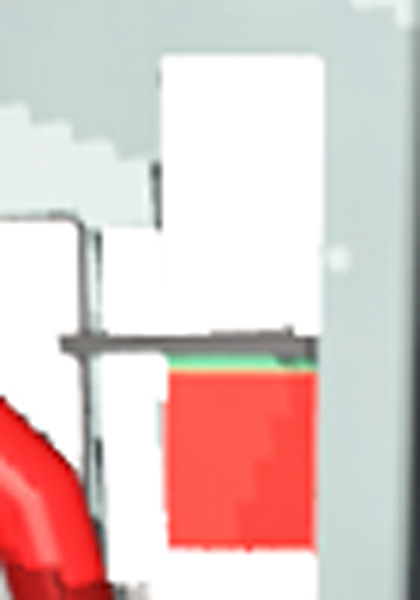

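```bash
python3 -c "
from h import *
import pickle
p=cam('top');print(posts(p,[(412,232,427,248)]));save(p,'t24.png',(365,195,550,285),4)
pickle.dump(p,open('t24.pkl','wb'))
ty=lambda X:X[:2]@np.array([.0869,.9962])*1000
for f,a,b,u in(('w21.pkl',(251,182),None,0),('w23.pkl',(236,173),None,0)):
    p=pickle.load(open(f,'rb'));save(p,f[:-4]+'p.png',(int(a[0])-40,a[1]-40,a[0]+40,a[1]+30),8)
"
```

```text
[421.1  239.44]
```

View pics/w21p.png

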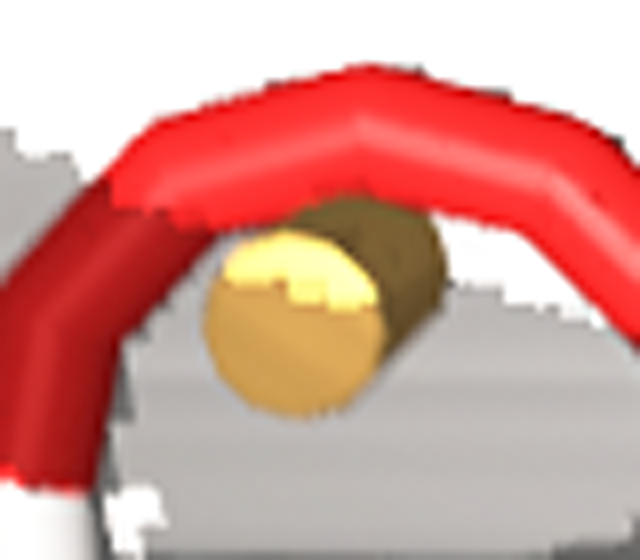

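View pics/w23p.png

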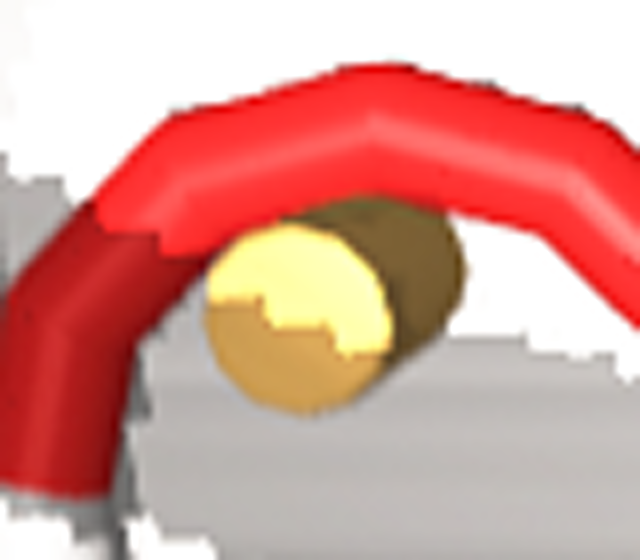

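View pics/t24.png

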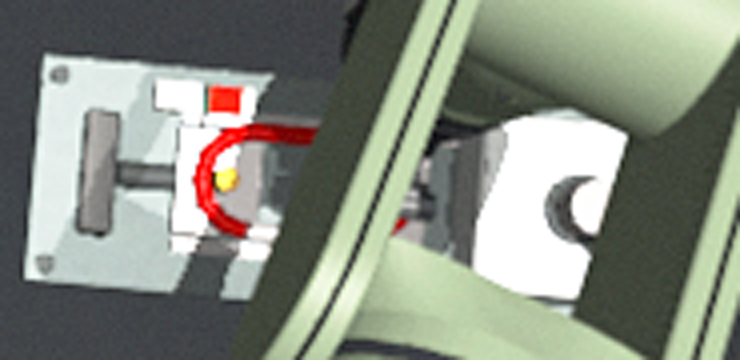

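>>> carry_out(increments=[{"hand":-0.5,"x":-0.1,"y":0,"z":0.1,"ax":0,"ay":0,"az":0},{"hand":-0.5,"x":-0.1,"y":0,"z":0.35,"ax":0,"ay":0,"az":0},{"hand":-0.5,"x":-0.1,"y":0,"z":0.35,"ax":0,"ay":0,"az":0},{"hand":-0.5,"x":-0.1,"y":0,"z":0.35,"ax":0,"ay":0,"az":0}])

```text
time: 22.2
ee_pos: [0.5225, -0.1772, 0.1144]
tool_rot: [3.141, 0.0, 1.483]
wrist_force: [0.3, -0.5, 0.5]
gripper_width: 0.0641
```

```bash
cat > ptr.py <<'E'
from h import *
import pickle,sys
ty=lambda X:X[:2]@np.array([.0869,.9962])*1000
tx=lambda X:X[:2]@np.array([.9962,-.0869])*1000
def analyse(p,tag):
    # sample along tester y at scale height on lines of tester x; rectify
    # shaft x offset: post line
    a=np.array([.4777,-.1305]);ex=np.array([.9962,-.0869]);ey=np.array([.0869,.9962])
    res=[]
    for X in np.arange(38,50,1.):
        s=np.arange(-20,60,.1)/1000
        P=np.c_[a+ex*X/1000+ey*s[:,None],np.full(len(s),.0541)]
        uv=proj(p,P).astype(np.float32)
        prof=cv2.remap(p["color"],uv[:,0][None],uv[:,1][None],cv2.INTER_LINEAR)[0].astype(float)
        res.append(prof)
    m=np.median(res,0);s=np.arange(-20,60,.1)
    g=m[:,1];r=m[:,0]
    sat=m[:,0]-m[:,1]
    # red start: highest s where R-G crosses 60
    k=np.where(sat>60)[0]; redtop=s[k.max()]
    j=[i for i in range(len(s)) if s[i]>redtop and s[i]<redtop+12]
    dk=[s[i] for i in j if m[i].max()<165 and abs(m[i,0]-m[i,1])<25]
    print(tag,"red len",redtop-s[k.min()],"redtop",round(redtop,2),"dark",dk and (round(min(dk),2),round(max(dk),2)), "ptr-red", dk and round((min(dk)+max(dk))/2-redtop,2), "upper edge-red",dk and round(max(dk)-redtop,2))
if __name__=="__main__":
    for f in("w5","w8","w21","w23"): analyse(pickle.load(open(f+".pkl","rb")),f)
    p=cam("wrist");pickle.dump(p,open("w25.pkl","wb"));save(p,"w25.png");analyse(p,"w25")
E
python3 ptr.py
```

```text
w5 red len 56.3000000000008 redtop 36.3 dark [] ptr-red [] upper edge-red []
w8 red len 16.600000000000236 redtop 29.6 dark (np.float64(34.1), np.float64(35.8)) ptr-red 5.35 upper edge-red 6.2
w21 red len 16.700000000000237 redtop 29.3 dark (np.float64(31.1), np.float64(32.6)) ptr-red 2.55 upper edge-red 3.3
w23 red len 16.700000000000237 redtop 28.8 dark (np.float64(30.6), np.float64(32.2)) ptr-red 2.6 upper edge-red 3.4
w25 red len 16.80000000000024 redtop 29.0 dark (np.float64(30.8), np.float64(32.7)) ptr-red 2.75 upper edge-red 3.7
```

View pics/w25.png

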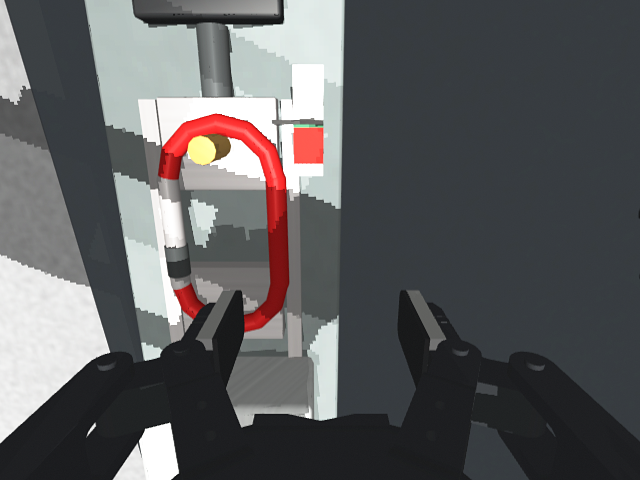

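>>> carry_out(increments=[{"hand":-0.5,"x":0,"y":0,"z":-0.45,"ax":0,"ay":0,"az":0},{"hand":-0.5,"x":-0.1,"y":-0.2,"z":-0.9,"ax":0,"ay":0,"az":0},{"hand":-0.5,"x":-0.4,"y":-0.5,"z":-1,"ax":0,"ay":0,"az":0},{"hand":-0.5,"x":-0.7,"y":-0.8,"z":-1,"ax":0,"ay":0,"az":0},{"hand":-0.5,"x":-0.75,"y":-0.9,"z":-1,"ax":0,"ay":0,"az":0}])

```text
time: 22.75
ee_pos: [0.425, -0.2462, 0.2165]
tool_rot: [3.138, 0.004, 1.481]
wrist_force: [0.1, 0.0, 1.0]
gripper_width: 0.0638
```

```bash
python3 -c "
from h import *
p=cam('wrist');p=cam('wrist');save(p,'w26.png');crank()
import pickle;pickle.dump(p,open('w26.pkl','wb'))"
```

```text
t 22.85 theta -2.448 r 0.0551 z 0.2151 Ftan 0.01 Frad 0.50 Fz 0.47 w 0.0639
```

View pics/w26.png

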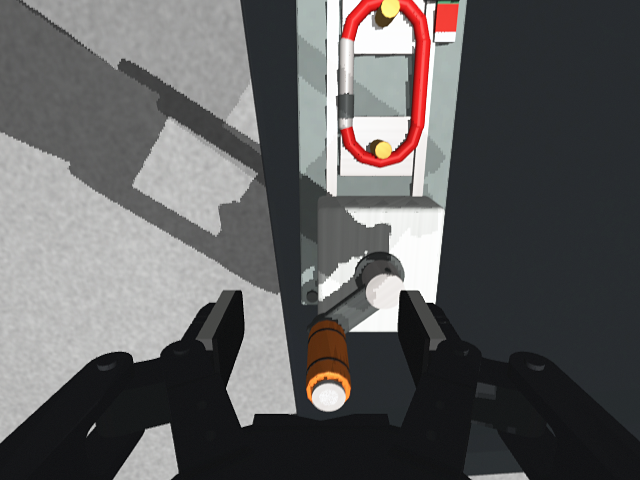

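```bash
python3 -c "
from h import *
import pickle
a=-.087
ex=np.array([np.cos(a),np.sin(a)]);ey=np.array([-np.sin(a),np.cos(a)])
for f,cap,sh,mp in(('w9.pkl',(323,370),(257,300),(257.5,119)),('w22.pkl',(309.5,360),(358,263),(357,132)),('w26.pkl',(328,396),(385,292),(383,150))):
    p=pickle.load(open(f,'rb'));A=ray(p,*cap,.175)[:2];S=ray(p,*sh,.116)[:2];d=A-S
    print(f,A,S,np.hypot(*d),np.arctan2(-d@ey,d@ex),'post-shaft',(ray(p,*mp,.08)[:2]-S)@ey*1000)
    save(p,f[:-4]+'s.png',(280,90,440,440),2)
    save(p,f[:-4]+'q.png',(cap[0].__int__()-30,cap[1]-30,int(cap[0])+30,cap[1]+30),8)
"
```

```text
w9.pkl [ 0.51111029 -0.30097961] [ 0.46501143 -0.28218085] 0.049784511519793635 0.3002057783230373 post-shaft 125.7343558936781
w22.pkl [ 0.42641384 -0.31622376] [ 0.46273867 -0.28249302] 0.04957071510353438 2.3062065796849835 post-shaft 87.96694589069531
w26.pkl [ 0.42304466 -0.31094194] [ 0.46429922 -0.28302383] 0.04981324640741052 2.4596570316196225 post-shaft 88.53692335923672
```

View pics/w22s.png

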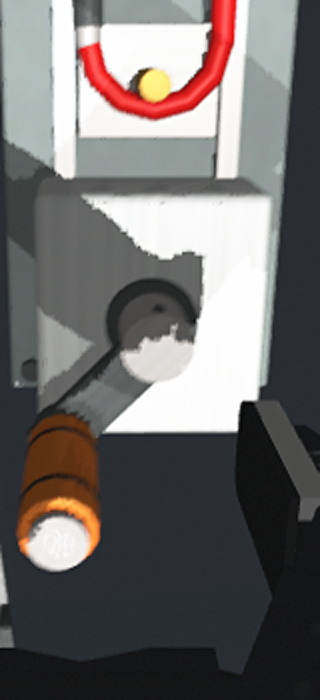

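View pics/w26s.png

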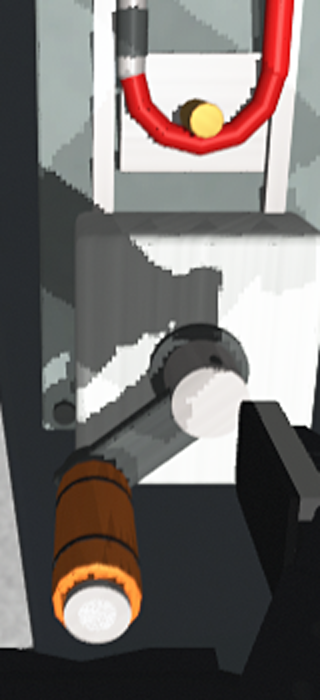

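```bash
python3 -c "
from h import *
go(.525,-.125,.215,1.484)"
```

```text
t 22.85 pos [ 0.4256 -0.2442  0.2151] yaw 1.481 F [-0.35  0.36  0.47] w 0.0639
shift [1.277e+00 8.830e-01 1.000e-03] turn [ 0.0003  0.0002 -0.0005]
```

>>> carry_out(increments=[{"hand":-0.5,"x":0.4,"y":0.3,"z":0,"ax":0,"ay":0,"az":0},{"hand":-0.5,"x":0.8,"y":0.6,"z":0,"ax":0,"ay":0,"az":0},{"hand":-0.5,"x":1,"y":0.88,"z":0,"ax":0,"ay":0,"az":0}])

```text
time: 23.15
ee_pos: [0.5245, -0.1477, 0.2141]
tool_rot: [3.14, -0.002, 1.486]
wrist_force: [0.2, -0.5, 0.5]
gripper_width: 0.0637
```

>>> carry_out(increments=[{"hand":-0.5,"x":0.28,"y":0,"z":0.3,"ax":0,"ay":0,"az":0},{"hand":-0.5,"x":0.28,"y":0,"z":0.7,"ax":0,"ay":0,"az":0},{"hand":-0.5,"x":0.28,"y":0,"z":0.98,"ax":0,"ay":0,"az":0},{"hand":-0.5,"x":0.28,"y":0,"z":0.98,"ax":0,"ay":0,"az":0},{"hand":-0.5,"x":0.28,"y":0,"z":0.98,"ax":0,"ay":0,"az":0}])

```text
time: 23.65
ee_pos: [0.5256, -0.1225, 0.1158]
tool_rot: [-3.141, -0.0, 1.485]
wrist_force: [-0.4, -0.1, 1.0]
gripper_width: 0.0641
```

>>> carry_out(increments=[{"hand":-0.5,"x":0,"y":0,"z":0,"ax":0,"ay":0,"az":0},{"hand":-0.5,"x":0,"y":0,"z":0,"ax":0,"ay":0,"az":0},{"hand":-0.5,"x":0,"y":0,"z":0,"ax":0,"ay":0,"az":0}])

```text
time: 23.95
ee_pos: [0.5261, -0.1239, 0.1174]
tool_rot: [3.138, 0.001, 1.484]
wrist_force: [-0.2, -0.6, -0.4]
gripper_width: 0.0639
```

```bash
python3 -c "
from h import *
from ptr import *
p=cam('wrist');save(p,'w27.png');analyse(p,'w27');crank()
import pickle;pickle.dump(p,open('w27.pkl','wb'))
p=cam('wrist');analyse(p,'w27b')"
```

```text
w27 red len 16.20000000000023 redtop 28.6 dark (np.float64(28.9), np.float64(40.5)) ptr-red 6.1 upper edge-red 11.9
t 24.00 theta -1.292 r 0.1705 z 0.1171 Ftan 0.46 Frad 0.05 Fz -0.20 w 0.0641
w27b red len 16.30000000000023 redtop 28.5 dark (np.float64(29.0), np.float64(40.4)) ptr-red 6.2 upper edge-red 11.9
```

View pics/w27.png

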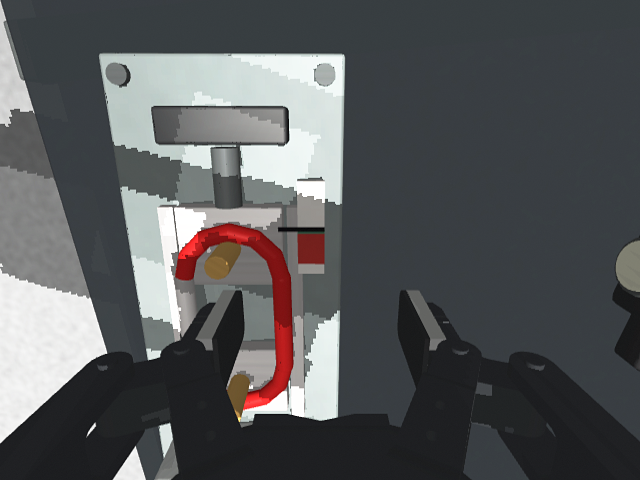

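```bash
python3 -c "
from h import *
from ptr import *
p=pickle.load(open('w27.pkl','rb'));save(p,'w27c.png',(270,165,350,285),5)
c=p['color'];print([(v,c[v,312].tolist(),c[v,290].tolist()) for v in range(222,242)])
R=cv2.Rodrigues(np.array(p['rvec'],float))[0];print(-R.T@np.array(p['tvec']).ravel())
print('mm/px',ty(ray(p,312,229,.0541))-ty(ray(p,312,230,.0541)),'ptr at z.0568',ty(ray(p,312,229.5,.0568)),'at.0541',ty(ray(p,312,229.5,.0541)),'red',ty(ray(p,312,235.5,.0541)))
"
```

```text
[(222, [149, 147, 143], [116, 113, 111]), (223, [149, 147, 143], [116, 112, 110]), (224, [150, 147, 143], [117, 113, 111]), (225, [152, 150, 145], [118, 115, 112]), (226, [137, 135, 131], [107, 104, 102]), (227, [66, 65, 64], [52, 51, 50]), (228, [2, 2, 4], [7, 5, 8]), (229, [14, 14, 14], [13, 13, 13]), (230, [9, 9, 9], [7, 4, 7]), (231, [22, 33, 28], [51, 51, 50]), (232, [39, 67, 54], [101, 100, 99]), (233, [65, 68, 54], [117, 116, 114]), (234, [104, 35, 32], [114, 113, 111]), (235, [116, 31, 29], [115, 113, 111]), (236, [115, 32, 29], [115, 113, 111]), (237, [114, 32, 27], [115, 113, 111]), (238, [114, 32, 29], [114, 113, 111]), (239, [114, 31, 28], [115, 113, 111]), (240, [116, 32, 28], [115, 113, 111]), (241, [116, 33, 29], [115, 113, 111])]
[ 0.53266538 -0.04765392  0.23869958]
mm/px 0.5448964125666791 ptr at z.0568 -56.67833194268817 at.0541 -57.50205080676491 red -60.78805741532166
```

View pics/w27c.png

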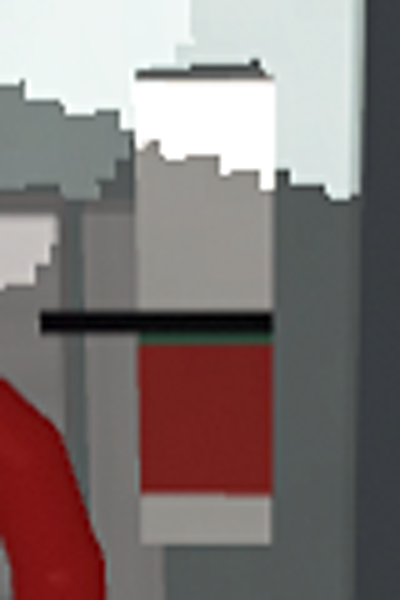

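```bash
python3 -c "
from h import *
go(.4788,-.1249,.127,1.480)"
```

```text
t 24.05 pos [ 0.5256 -0.1238  0.1168] yaw 1.484 F [ 0.3  -0.09  0.48] w 0.0643
shift [-0.052 -0.465 -0.103] turn [0.0003 0.0001 0.0006]
```

>>> carry_out(increments=[{"hand":-0.5,"x":-0.05,"y":-0.3,"z":-0.1,"ax":0,"ay":0,"az":0},{"hand":-0.5,"x":-0.05,"y":-0.47,"z":-0.1,"ax":0,"ay":0,"az":0},{"hand":-0.5,"x":-0.05,"y":-0.47,"z":-0.1,"ax":0,"ay":0,"az":0},{"hand":-0.5,"x":-0.05,"y":-0.47,"z":-0.1,"ax":0,"ay":0,"az":0},{"hand":-0.5,"x":-0.05,"y":-0.47,"z":-0.1,"ax":0,"ay":0,"az":0}])

```text
time: 24.55
ee_pos: [0.4787, -0.1246, 0.1261]
tool_rot: [3.14, 0.0, 1.484]
wrist_force: [1.8, -0.9, -0.1]
gripper_width: 0.0641
```

```bash
python3 -c "
from h import *
import pickle
p=cam('wrist');p=cam('wrist');go(.4788,-.1249,.127,1.480)
pickle.dump(p,open('w28.pkl','wb'))
b=pickle.load(open('w5.pkl','rb'))
crop=lambda q:cv2.resize(q['color'][150:290,370:450,::-1],None,fx=5,fy=4.2,interpolation=cv2.INTER_CUBIC)
cv2.imwrite('pics/cmp28.png',np.hstack([crop(b),crop(p)])[:590,:800])
for q in(b,p):
    print([(v,q['color'][v,408].tolist()) for v in range(196,232)])
for q in (b,p): print(q['tvec'],q['rvec'])
"
```

```text
t 24.65 pos [ 0.4786 -0.1245  0.1259] yaw 1.484 F [-0.61  0.47  0.12] w 0.0642
shift [-0.004  0.003 -0.011] turn [0.0001 0.     0.0007]
[(196, [255, 255, 255]), (197, [255, 255, 255]), (198, [255, 255, 255]), (199, [255, 255, 255]), (200, [255, 255, 255]), (201, [255, 255, 255]), (202, [255, 255, 255]), (203, [255, 255, 255]), (204, [255, 255, 255]), (205, [255, 255, 255]), (206, [255, 255, 255]), (207, [159, 155, 150]), (208, [44, 43, 43]), (209, [54, 54, 53]), (210, [123, 121, 117]), (211, [255, 253, 249]), (212, [255, 255, 255]), (213, [254, 254, 250]), (214, [107, 180, 133]), (215, [103, 182, 134]), (216, [105, 182, 135]), (217, [154, 166, 125]), (218, [235, 117, 92]), (219, [252, 64, 59]), (220, [250, 68, 62]), (221, [249, 69, 63]), (222, [249, 69, 63]), (223, [249, 69, 62]), (224, [249, 69, 63]), (225, [249, 70, 63]), (226, [249, 69, 61]), (227, [249, 68, 61]), (228, [249, 69, 61]), (229, [249, 70, 62]), (230, [250, 70, 62]), (231, [250, 70, 62])]
[(196, [255, 255, 255]), (197, [255, 255, 255]), (198, [255, 255, 255]), (199, [255, 255, 255]), (200, [255, 255, 255]), (201, [255, 255, 255]), (202, [255, 255, 255]), (203, [255, 255, 255]), (204, [255, 255, 255]), (205, [255, 255, 255]), (206, [255, 255, 255]), (207, [255, 255, 255]), (208, [255, 255, 255]), (209, [255, 255, 255]), (210, [255, 255, 255]), (211, [255, 255, 255]), (212, [255, 255, 255]), (213, [255, 255, 255]), (214, [248, 244, 240]), (215, [18, 15, 17]), (216, [57, 53, 55]), (217, [55, 51, 55]), (218, [69, 97, 80]), (219, [94, 167, 126]), (220, [137, 171, 129]), (221, [229, 106, 85]), (222, [252, 64, 60]), (223, [249, 68, 62]), (224, [249, 68, 61]), (225, [249, 68, 61]), (226, [248, 69, 61]), (227, [248, 68, 61]), (228, [249, 69, 61]), (229, [248, 68, 60]), (230, [248, 68, 60]), (231, [248, 68, 61])]
[-0.48842131 -0.07904083  0.23586135] [-2.83707084  0.12657108  0.02016263]
[-0.48823552 -0.07997834  0.23318656] [-2.83643096  0.1213721   0.01595321]
```

View pics/cmp28.png

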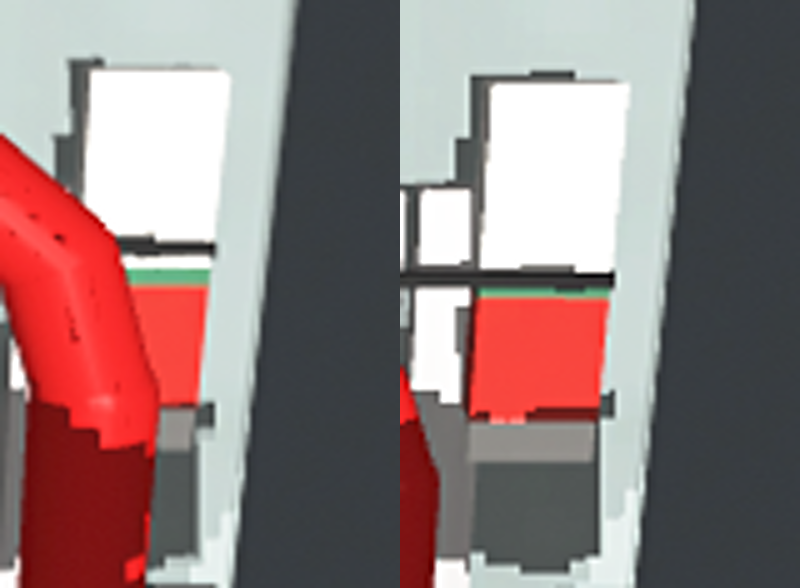

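>>> carry_out(increments=[{"hand":-0.5,"x":0,"y":0,"z":-0.4,"ax":0,"ay":0,"az":0},{"hand":-0.5,"x":-0.2,"y":-0.1,"z":-0.8,"ax":0,"ay":0,"az":0},{"hand":-0.5,"x":-0.5,"y":-0.2,"z":-1,"ax":0,"ay":0,"az":0},{"hand":-0.5,"x":-0.9,"y":-0.38,"z":-1,"ax":0,"ay":0,"az":0},{"hand":-0.5,"x":-1,"y":-0.38,"z":-1,"ax":0,"ay":0,"az":0}])

```text
time: 25.15
ee_pos: [0.4306, -0.2238, 0.2271]
tool_rot: [3.14, 0.003, 1.481]
wrist_force: [-0.1, -0.1, -0.2]
gripper_width: 0.0638
```

```bash
python3 -c "
from h import *
go(.4235,-.311,.225,1.484)"
```

```text
t 25.15 pos [ 0.4306 -0.2238  0.2271] yaw 1.481 F [-0.12 -0.12 -0.22] w 0.0638
shift [-0.875  0.007  0.023] turn [ 0.0003  0.0005 -0.0005]
```

>>> carry_out(increments=[{"hand":-0.5,"x":-0.4,"y":0.01,"z":0,"ax":0,"ay":0,"az":0},{"hand":-0.5,"x":-0.8,"y":0.01,"z":0,"ax":0,"ay":0,"az":0},{"hand":-0.5,"x":-0.86,"y":0.01,"z":0,"ax":0,"ay":0,"az":0},{"hand":-0.5,"x":-0.86,"y":0.01,"z":0,"ax":0,"ay":0,"az":0},{"hand":-0.5,"x":-0.86,"y":0.01,"z":0,"ax":0,"ay":0,"az":0}])

```text
time: 25.65
ee_pos: [0.4249, -0.3052, 0.225]
tool_rot: [-3.141, -0.002, 1.484]
wrist_force: [-0.4, -0.5, -0.5]
gripper_width: 0.0643
```

```bash
python3 -c "
from h import *
go(.4235,-.311,.149,1.484)"
```

```text
t 25.65 pos [ 0.4249 -0.3052  0.225 ] yaw 1.484 F [-0.37 -0.55 -0.45] w 0.0643
shift [-0.06  -0.008  0.76 ] turn [-0.0002 -0.0003  0.0001]
```

>>> carry_out(increments=[{"hand":-0.5,"x":-0.06,"y":-0.01,"z":0.3,"ax":0,"ay":0,"az":0},{"hand":-0.5,"x":-0.06,"y":-0.01,"z":0.6,"ax":0,"ay":0,"az":0},{"hand":-0.5,"x":-0.06,"y":-0.01,"z":0.75,"ax":0,"ay":0,"az":0},{"hand":-0.5,"x":-0.06,"y":-0.01,"z":0.75,"ax":0,"ay":0,"az":0}])

```text
time: 26.05
ee_pos: [0.4219, -0.3088, 0.1477]
tool_rot: [-3.136, -0.005, 1.486]
wrist_force: [-0.5, -0.0, 0.3]
gripper_width: 0.064
```

>>> carry_out(increments=[{"hand":1,"x":0,"y":0,"z":0,"ax":0,"ay":0,"az":0},{"hand":1,"x":0,"y":0,"z":0,"ax":0,"ay":0,"az":0},{"hand":1,"x":0,"y":0,"z":0,"ax":0,"ay":0,"az":0},{"hand":1,"x":0,"y":0,"z":0,"ax":0,"ay":0,"az":0},{"hand":1,"x":0,"y":0,"z":0,"ax":0,"ay":0,"az":0}])

```text
time: 26.55
ee_pos: [0.4231, -0.3128, 0.1525]
tool_rot: [3.141, 0.002, 1.484]
wrist_force: [-5.2, 1.1, 6.2]
gripper_width: 0.0232
```

```bash
python3 -c "
from h import *
crank()";python3 tab.py 2.5 .07 1
```

```text
t 26.55 theta 2.433 r 0.0512 z 0.1525 Ftan 3.89 Frad 3.63 Fz 6.21 w 0.0232
2.5
{"hand": 1, "x": 0.029, "y": -0.020, "z": 0, "ax": 0, "ay": 0, "az": 0}, {"hand": 1, "x": 0.059, "y": -0.038, "z": 0, "ax": 0, "ay": 0, "az": 0}, {"hand": 1, "x": 0.090, "y": -0.054, "z": 0, "ax": 0, "ay": 0, "az": 0}, {"hand": 1, "x": 0.122, "y": -0.067, "z": 0, "ax": 0, "ay": 0, "az": 0}, {"hand": 1, "x": 0.155, "y": -0.078, "z": 0, "ax": 0, "ay": 0, "az": 0},
```

>>> carry_out(increments=[{"hand":1,"x":0.025,"y":-0.027,"z":0,"ax":0,"ay":0,"az":0},{"hand":1,"x":0.053,"y":-0.045,"z":0,"ax":0,"ay":0,"az":0},{"hand":1,"x":0.083,"y":-0.061,"z":0,"ax":0,"ay":0,"az":0},{"hand":1,"x":0.1,"y":-0.069,"z":0,"ax":0,"ay":0,"az":0}])

```text
time: 26.95
ee_pos: [0.4193, -0.3065, 0.1527]
tool_rot: [3.134, 0.011, 1.484]
wrist_force: [2.4, -12.1, -4.8]
gripper_width: 0.0233
```

```bash
python3 -c "
from h import *
crank();p=cam('top');print(posts(p,[(412,232,427,248)]));crank()"
```

```text
t 26.95 theta 2.578 r 0.0512 z 0.1527 Ftan -11.84 Frad 3.40 Fz -4.81 w 0.0233
[421.15 239.75]
t 27.00 theta 2.584 r 0.0513 z 0.1527 Ftan -11.51 Frad 2.25 Fz -4.36 w 0.0233
```

>>> carry_out(increments=[{"hand":1,"x":-0.015,"y":0.01,"z":0,"ax":0,"ay":0,"az":0},{"hand":1,"x":-0.015,"y":0.01,"z":0,"ax":0,"ay":0,"az":0}])

```text
time: 27.2
ee_pos: [0.4192, -0.3063, 0.1526]
tool_rot: [3.138, 0.007, 1.484]
wrist_force: [-0.1, -6.1, 1.0]
gripper_width: 0.0237
```

```bash
python3 -c "
from h import *
crank()"
```

```text
t 27.20 theta 2.582 r 0.0512 z 0.1526 Ftan -5.34 Frad 2.87 Fz 0.96 w 0.0237
```

>>> carry_out(increments=[{"hand":-0.5,"x":0,"y":0,"z":0,"ax":0,"ay":0,"az":0},{"hand":-0.5,"x":0,"y":0,"z":0,"ax":0,"ay":0,"az":0},{"hand":-0.5,"x":0,"y":0,"z":0,"ax":0,"ay":0,"az":0},{"hand":-0.5,"x":0,"y":0,"z":0,"ax":0,"ay":0,"az":0}])

```text
time: 27.6
ee_pos: [0.4181, -0.3029, 0.1506]
tool_rot: [-3.142, -0.0, 1.484]
wrist_force: [0.7, 0.3, -1.1]
gripper_width: 0.064
```

>>> carry_out(increments=[{"hand":-0.5,"x":0,"y":0,"z":-0.2,"ax":0,"ay":0,"az":0},{"hand":-0.5,"x":0,"y":0,"z":-0.5,"ax":0,"ay":0,"az":0},{"hand":-0.5,"x":0,"y":0,"z":-0.8,"ax":0,"ay":0,"az":0}])

```text
time: 27.9
ee_pos: [0.4177, -0.3025, 0.2308]
tool_rot: [-3.14, -0.002, 1.484]
wrist_force: [0.4, -0.9, 0.2]
gripper_width: 0.0642
```

```bash
python3 -c "
from h import *
go(.4786,-.1245,.1259,1.484)"
```

```text
t 27.90 pos [ 0.4177 -0.3025  0.2308] yaw 1.484 F [ 0.44 -0.93  0.22] w 0.0642
shift [1.825 0.455 1.051] turn [-0.0002 -0.0002  0.    ]
```

>>> carry_out(increments=[{"hand":-0.5,"x":0.4,"y":0.2,"z":0,"ax":0,"ay":0,"az":0},{"hand":-0.5,"x":0.8,"y":0.4,"z":0,"ax":0,"ay":0,"az":0},{"hand":-0.5,"x":1,"y":0.45,"z":0,"ax":0,"ay":0,"az":0}])

```text
time: 28.2
ee_pos: [0.473, -0.205, 0.2311]
tool_rot: [3.14, -0.001, 1.486]
wrist_force: [0.7, -0.1, -0.9]
gripper_width: 0.0644
```

>>> carry_out(increments=[{"hand":-0.5,"x":0.5,"y":0,"z":0,"ax":0,"ay":0,"az":0},{"hand":-0.5,"x":0.82,"y":0,"z":0.4,"ax":0,"ay":0,"az":0},{"hand":-0.5,"x":0.82,"y":0,"z":0.8,"ax":0,"ay":0,"az":0},{"hand":-0.5,"x":0.82,"y":0,"z":1,"ax":0,"ay":0,"az":0},{"hand":-0.5,"x":0.82,"y":0,"z":1,"ax":0,"ay":0,"az":0}])

```text
time: 28.7
ee_pos: [0.4757, -0.1238, 0.127]
tool_rot: [-3.133, -0.003, 1.485]
wrist_force: [-0.5, 0.1, 0.2]
gripper_width: 0.0642
```

```bash
python3 -c "
from h import *
go(.4786,-.1245,.1259,1.484)"
```

```text
t 28.70 pos [ 0.4757 -0.1238  0.127 ] yaw 1.485 F [-0.47  0.14  0.24] w 0.0642
shift [-0.005  0.03   0.011] turn [-0.0013 -0.0005  0.0002]
```

>>> carry_out(increments=[{"hand":-0.5,"x":0,"y":0.02,"z":0,"ax":0,"ay":0,"az":0},{"hand":-0.5,"x":0,"y":0.02,"z":0,"ax":0,"ay":0,"az":0},{"hand":-0.5,"x":0,"y":0.02,"z":0,"ax":0,"ay":0,"az":0}])

```text
time: 29.0
ee_pos: [0.4822, -0.1269, 0.1326]
tool_rot: [3.138, 0.001, 1.484]
wrist_force: [-0.1, 0.0, -0.1]
gripper_width: 0.0641
```

```bash
python3 -c "
from h import *
import pickle
p=cam('wrist');p=cam('wrist');go(.4788,-.1249,.127,1.480)
pickle.dump(p,open('w29.pkl','wb'));save(p,'w29.png')
b=pickle.load(open('w28.pkl','rb'))
crop=lambda q:cv2.resize(q['color'][150:290,370:450,::-1],None,fx=5,fy=4.2,interpolation=cv2.INTER_CUBIC)
cv2.imwrite('pics/cmp29.png',np.hstack([crop(b),crop(p)])[:590,:800])
print([(v,p['color'][v,408].tolist()) for v in range(205,232)])
"
```

```text
t 29.10 pos [ 0.4816 -0.1266  0.1321] yaw 1.484 F [-0.07  0.44  0.27] w 0.0640
shift [ 0.015 -0.029  0.051] turn [0.0004 0.0001 0.0006]
[(205, [207, 220, 216]), (206, [207, 220, 216]), (207, [208, 220, 217]), (208, [207, 220, 216]), (209, [207, 220, 216]), (210, [206, 219, 216]), (211, [207, 220, 216]), (212, [207, 220, 217]), (213, [207, 220, 216]), (214, [207, 219, 216]), (215, [206, 219, 216]), (216, [207, 220, 216]), (217, [206, 219, 216]), (218, [207, 220, 216]), (219, [207, 219, 216]), (220, [207, 219, 216]), (221, [207, 220, 216]), (222, [207, 220, 216]), (223, [206, 219, 215]), (224, [207, 220, 216]), (225, [206, 219, 216]), (226, [207, 220, 216]), (227, [206, 220, 216]), (228, [207, 220, 217]), (229, [207, 220, 217]), (230, [206, 219, 216]), (231, [207, 219, 216])]
```

View pics/cmp29.png

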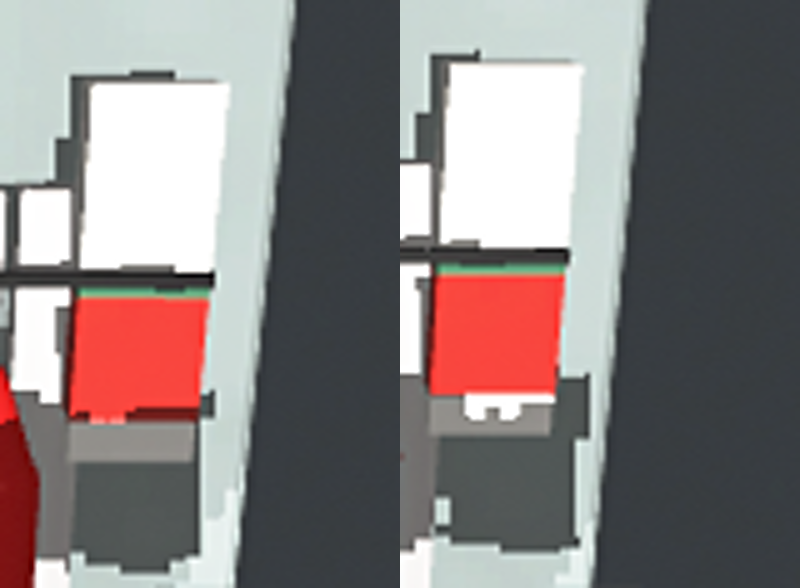

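View pics/w29.png

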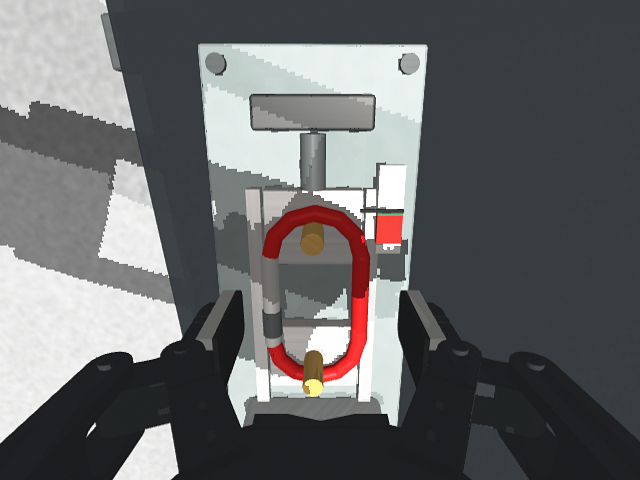

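```bash
cat > ptr2.py <<'E'
from h import *
import pickle
ty=lambda X:X[:2]@np.array([.0869,.9962])*1000
def sub(p,u,v0,v1):
    c=p["color"][:,u].astype(float)
    # pointer: darkness of max channel
    mx=c.max(1); vs=np.arange(v0,v1)
    k=v0+np.argmin(mx[v0:v1])
    bg=np.median(mx[k-9:k-4]); mn=mx[k-1:k+2].min()
    # upper edge at half
    def cross(arr,i,step,thr):
        while arr[i]<thr: i+=step
        return i-step*(arr[i]-thr)/(arr[i]-arr[i-step])
    up=cross(mx,k,-1,(bg+mn)/2)
    r=c[:,0]-c[:,1]; kr=k
    rm=np.median(r[k+8:k+14])
    i=k
    while r[i]<rm/2-15: i+=1
    red=i-(r[i]-(rm/2-15))/(r[i]-r[i-1])
    return up,red
for f,cols,v0,v1 in(("w5",range(405,410),200,215),("w8",range(380,396),165,185),("w21",range(324,344),148,160),("w23",range(312,330),140,152),("w25",range(298,322),115,126),("w27",range(302,322),222,236),("w28",range(390,408),205,222),("w29",range(382,398),200,215)):
    p=pickle.load(open(f+".pkl","rb"));o=[]
    for u in cols:
        try:
            up,red=sub(p,u,v0,v1);o.append([up,red,ty(ray(p,u,up,.0568))-ty(ray(p,u,red,.0541))])
        except Exception as e: pass
    o=np.array(o);print(f,len(o),np.median(o,0).round(2),o[:,2].std().round(2))
E
python3 ptr2.py
```

```text
w5 5 [207.08 217.51   6.46] 0.01
w8 16 [169.34 179.42   6.63] 0.29
w21 20 [154.5  160.6    3.64] 0.17
w23 18 [144.79 151.51   3.83] 0.21
w25 24 [118.61 127.32   3.92] 0.29
w27 20 [226.84 233.41   4.38] 0.01
w28 18 [212.91 220.48   4.91] 0.3
w29 16 [208.57 215.01   4.35] 0.41
```

```bash
python3 -c "
from h import *
go(.605,-.10,.19,3.0545)
import pickle
W=cloud(pickle.load(open('top0.pkl','rb')));s=W[(W[...,0]>.56)&(W[...,0]<.70)&(abs(W[...,1]+.1)<.1)];print(np.nanpercentile(s[:,2],[50,99,100]))
s=W[(W[...,0]>.56)&(W[...,0]<.76)&(abs(W[...,1]+.14)<.1)&(W[...,2]>.05)];print(np.nanmin(s,0) if len(s) else None)"
```

```text
t 29.10 pos [ 0.4816 -0.1266  0.1321] yaw 1.484 F [-0.07  0.44  0.27] w 0.0640
shift [ 0.373  1.208 -0.577] turn [ 2.0e-04  4.0e-04 -2.5e-01]
[0.03013343 0.03506071 0.06764406]
[ 0.69579738 -0.2160497   0.05001732]
```

>>> carry_out(increments=[{"hand":-0.5,"x":0,"y":0.1,"z":-0.4,"ax":0,"ay":0,"az":-0.02},{"hand":-0.5,"x":0.2,"y":0.5,"z":-0.58,"ax":0,"ay":0,"az":-0.04},{"hand":-0.5,"x":0.37,"y":0.9,"z":-0.58,"ax":0,"ay":0,"az":-0.06},{"hand":-0.5,"x":0.37,"y":1,"z":-0.58,"ax":0,"ay":0,"az":-0.08},{"hand":-0.5,"x":0.37,"y":1,"z":-0.58,"ax":0,"ay":0,"az":-0.1}])

```text
time: 29.6
ee_pos: [0.5858, -0.0977, 0.1897]
tool_rot: [3.14, 0.002, 2.119]
wrist_force: [-0.2, 0.2, -0.0]
gripper_width: 0.0638
```

>>> carry_out(increments=[{"hand":-0.5,"x":0,"y":0,"z":0,"ax":0,"ay":0,"az":-0.02},{"hand":-0.5,"x":0,"y":0,"z":0,"ax":0,"ay":0,"az":-0.04},{"hand":-0.5,"x":0,"y":0,"z":0,"ax":0,"ay":0,"az":-0.06},{"hand":-0.5,"x":0,"y":0,"z":0,"ax":0,"ay":0,"az":-0.08},{"hand":-0.5,"x":0,"y":0,"z":0,"ax":0,"ay":0,"az":-0.1}])

```text
time: 30.1
ee_pos: [0.5837, -0.098, 0.1893]
tool_rot: [3.141, 0.001, 2.746]
wrist_force: [0.4, -0.6, -0.1]
gripper_width: 0.0641
```

>>> carry_out(increments=[{"hand":-0.5,"x":0,"y":0,"z":0,"ax":0,"ay":0,"az":-0.02},{"hand":-0.5,"x":0,"y":0,"z":0,"ax":0,"ay":0,"az":-0.04},{"hand":-0.5,"x":0,"y":0,"z":0,"ax":0,"ay":0,"az":-0.05},{"hand":-0.5,"x":0,"y":0,"z":0,"ax":0,"ay":0,"az":-0.05}])

```text
time: 30.5
ee_pos: [0.5837, -0.098, 0.1893]
tool_rot: [-3.141, 0.001, 3.054]
wrist_force: [-0.2, 0.3, -0.1]
gripper_width: 0.0644
```

```bash
python3 -c "
from h import *
go(.605,-.10,.07,3.0545)
p=cam('wrist');save(p,'w30.png')
R=cv2.Rodrigues(np.array(p['rvec'],float))[0];print(-R.T@np.array(p['tvec']).ravel(),R[2])"
```

```text
t 30.50 pos [ 0.5837 -0.098   0.1893] yaw 3.054 F [-0.2   0.33 -0.1 ] w 0.0644
shift [-2.130e-01 -1.000e-03  1.193e+00] turn [-0.      0.0001 -0.    ]
[ 0.50795717 -0.09113971  0.31053797] [ 0.29849532 -0.02550617 -0.95407022]
```

View pics/w30.png

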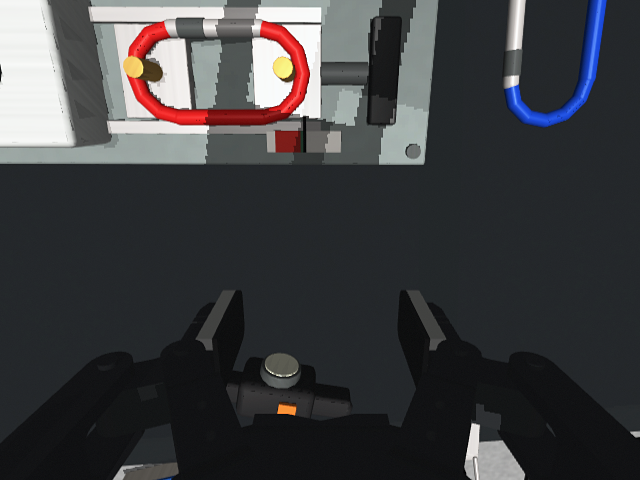

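>>> carry_out(increments=[{"hand":-0.5,"x":0.19,"y":-0.1,"z":0.35,"ax":0,"ay":0,"az":0},{"hand":-0.5,"x":0.19,"y":-0.1,"z":0.7,"ax":0,"ay":0,"az":0},{"hand":-0.5,"x":0.19,"y":-0.1,"z":1,"ax":0,"ay":0,"az":0},{"hand":-0.5,"x":0.19,"y":-0.1,"z":1,"ax":0,"ay":0,"az":0},{"hand":-0.5,"x":0.19,"y":-0.1,"z":1,"ax":0,"ay":0,"az":0}])

```text
time: 31.05
ee_pos: [0.5637, -0.1062, 0.0889]
tool_rot: [3.141, -0.001, 3.054]
wrist_force: [0.9, 0.2, 0.0]
gripper_width: 0.064
```

```bash
python3 -c "
from h import *
import pickle
p=cam('wrist');p=cam('wrist');save(p,'w31.png');pickle.dump(p,open('w31.pkl','wb'))
R=cv2.Rodrigues(np.array(p['rvec'],float))[0];print(-R.T@np.array(p['tvec']).ravel(),R[2]);crank()"
```

```text
[ 0.48904642 -0.0995784   0.21137414] [ 0.2999702  -0.02606661 -0.95359237]
t 31.15 theta -1.138 r 0.2030 z 0.0910 Ftan 0.02 Frad -0.02 Fz 0.52 w 0.0641
```

View pics/w31.png

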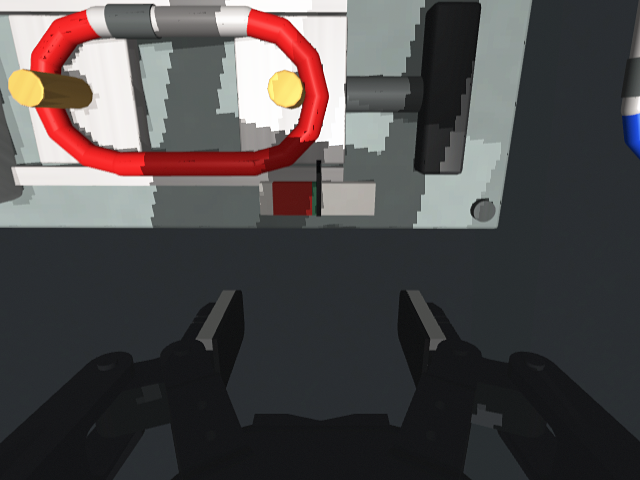

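```bash
python3 -c "
from h import *
import pickle
p=pickle.load(open('w31.pkl','rb'));save(p,'w31c.png',(260,150,390,225),6)
print([(u,p['color'][205,u].tolist()) for u in range(306,328)])
ty=lambda X:X[:2]@np.array([.0869,.9962])*1000
print(ty(ray(p,321,205,.0541))-ty(ray(p,320,205,.0541)))
for u in(313,317,319,321):print(u,ty(ray(p,u,205,.0541)),ty(ray(p,u,205,.0568)))
"
```

```text
[(306, [87, 21, 20]), (307, [88, 22, 20]), (308, [86, 21, 18]), (309, [83, 21, 19]), (310, [135, 32, 28]), (311, [140, 30, 27]), (312, [56, 82, 63]), (313, [46, 85, 65]), (314, [49, 86, 65]), (315, [45, 79, 60]), (316, [27, 43, 34]), (317, [21, 22, 23]), (318, [20, 21, 21]), (319, [21, 22, 21]), (320, [14, 15, 15]), (321, [106, 104, 101]), (322, [113, 111, 108]), (323, [124, 121, 118]), (324, [178, 174, 169]), (325, [177, 173, 168]), (326, [177, 173, 168]), (327, [176, 172, 167])]
0.43534624157619817
313 -59.98627120500798 -59.92988635912149
317 -58.244872823980984 -58.218383392195285
319 -57.37417729203812 -57.36263550449439
321 -56.50348419912865 -56.50689001395487
```

View pics/w31c.png

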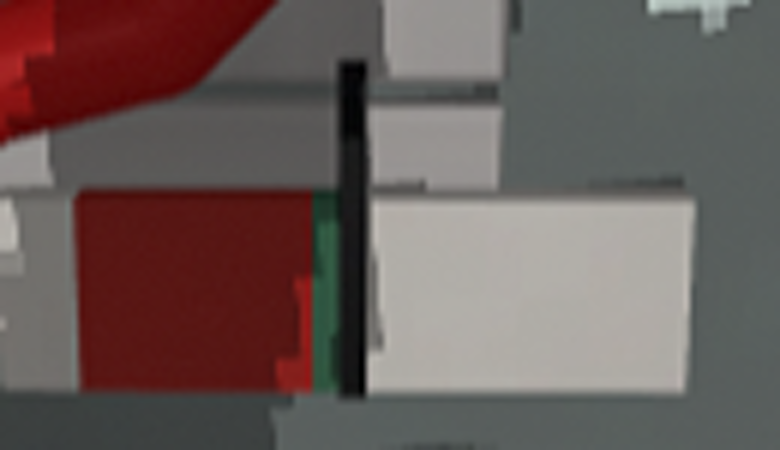

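```bash
python3 -c "
from h import *
import pickle
ey=np.array([.0869,.9962])
for f,a,b in(('w31',(286.5,88.5),(27,87.5)),('w26',(391,14),(383,150)),('w22',(359.5,1.5),(357,132)),('w9',(253.5,46),(257.5,119)),('w5',(319,243),(318,331)),('w29',(312.5,242),(314,387))):
    p=pickle.load(open(f+'.pkl','rb'));A=ray(p,*a,.08);B=ray(p,*b,.08);print(f,A[:2],B[:2],'sep',np.linalg.norm(A-B)*1000)
p=pickle.load(open('w31.pkl','rb'));save(p,'w31d.png',(0,0,130,180),4.4);save(p,'w31e.png',(240,30,340,180),5)
"
```

```text
w31 [ 0.4796448  -0.11013098] [ 0.4719619  -0.19574893] sep 85.96197157637984
w26 [ 0.4802281  -0.11348528] [ 0.47221601 -0.19484129] sep 81.74957964798038
w22 [ 0.47739414 -0.11190601] [ 0.47078609 -0.19489401] sep 83.25067424673597
w9 [ 0.4806882  -0.10963293] [ 0.47688095 -0.15700441] sep 47.524223108407526
w5 [ 0.48014877 -0.10644738] [ 0.47526335 -0.15452984] sep 48.33000799041032
w29 [ 0.47999572 -0.10945316] [ 0.47285648 -0.1957701 ] sep 86.611678600386
```

View pics/w31d.png

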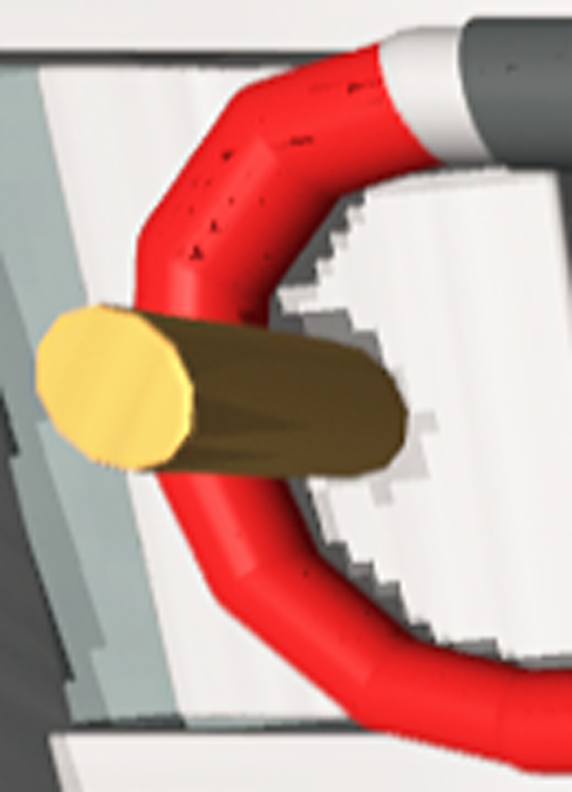

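View pics/w31e.png

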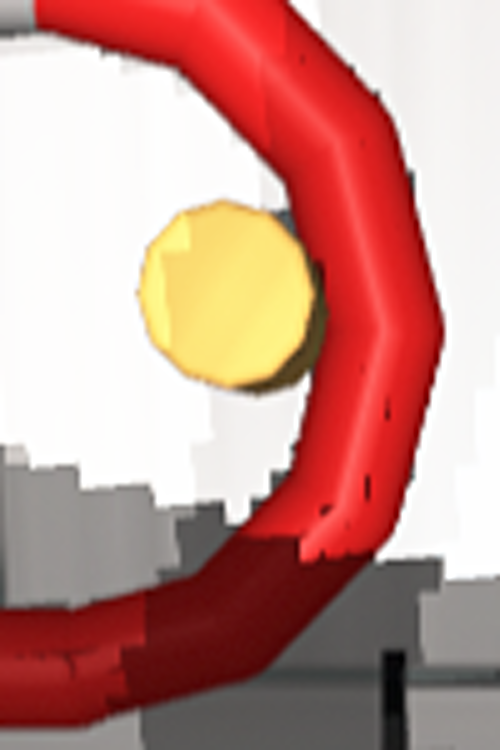

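>>> carry_out(increments=[{"hand":-0.5,"x":0,"y":0,"z":-0.5,"ax":0,"ay":0,"az":0.02},{"hand":-0.5,"x":0,"y":0,"z":-1,"ax":0,"ay":0,"az":0.04},{"hand":-0.5,"x":0.2,"y":-0.3,"z":-1,"ax":0,"ay":0,"az":0.06},{"hand":-0.5,"x":0.6,"y":-0.6,"z":-1,"ax":0,"ay":0,"az":0.08},{"hand":-0.5,"x":1,"y":-1,"z":-1,"ax":0,"ay":0,"az":0.1}])

```text
time: 31.65
ee_pos: [0.4609, -0.1939, 0.192]
tool_rot: [3.141, 0.006, 2.424]
wrist_force: [0.3, -1.2, -0.4]
gripper_width: 0.064
```

>>> carry_out(increments=[{"hand":-0.5,"x":0,"y":0,"z":-0.3,"ax":0,"ay":0,"az":0.02},{"hand":-0.5,"x":0,"y":0,"z":-0.3,"ax":0,"ay":0,"az":0.04},{"hand":-0.5,"x":0,"y":0,"z":-0.3,"ax":0,"ay":0,"az":0.06},{"hand":-0.5,"x":0,"y":0,"z":-0.3,"ax":0,"ay":0,"az":0.08},{"hand":-0.5,"x":0,"y":0,"z":-0.3,"ax":0,"ay":0,"az":0.1}])

```text
time: 32.15
ee_pos: [0.4616, -0.1936, 0.2216]
tool_rot: [3.138, 0.004, 1.793]
wrist_force: [-0.9, -0.4, 0.7]
gripper_width: 0.0641
```

>>> carry_out(increments=[{"hand":-0.5,"x":0,"y":0,"z":0,"ax":0,"ay":0,"az":0.02},{"hand":-0.5,"x":0,"y":0,"z":0,"ax":0,"ay":0,"az":0.04},{"hand":-0.5,"x":0,"y":0,"z":0,"ax":0,"ay":0,"az":0.05},{"hand":-0.5,"x":0,"y":0,"z":0,"ax":0,"ay":0,"az":0.05}])

```text
time: 32.55
ee_pos: [0.4615, -0.1935, 0.2212]
tool_rot: [3.137, 0.002, 1.484]
wrist_force: [1.0, -0.0, 0.9]
gripper_width: 0.0641
```

```bash
python3 -c "
from h import *
go(.425,-.245,.225,1.484)"
```

```text
t 32.55 pos [ 0.4615 -0.1935  0.2212] yaw 1.484 F [ 1.   -0.04  0.85] w 0.0641
shift [-0.545 -0.319 -0.038] turn [0.0007 0.0004 0.    ]
```

>>> carry_out(increments=[{"hand":-0.5,"x":-0.3,"y":-0.2,"z":0,"ax":0,"ay":0,"az":0},{"hand":-0.5,"x":-0.52,"y":-0.32,"z":0,"ax":0,"ay":0,"az":0},{"hand":-0.5,"x":-0.52,"y":-0.32,"z":0,"ax":0,"ay":0,"az":0},{"hand":-0.5,"x":-0.52,"y":-0.32,"z":0,"ax":0,"ay":0,"az":0}])

```text
time: 32.95
ee_pos: [0.4245, -0.2424, 0.2199]
tool_rot: [3.139, 0.001, 1.484]
wrist_force: [-1.3, 0.2, 0.5]
gripper_width: 0.0641
```

```bash
python3 -c "
from h import *
import pickle
p=cam('wrist');save(p,'w32.png');pickle.dump(p,open('w32.pkl','wb'));go(.425,-.31,.225,1.484)"
```

```text
t 33.00 pos [ 0.4246 -0.2419  0.2197] yaw 1.484 F [-0.7  -0.12 -0.62] w 0.0644
shift [-0.678  0.063 -0.053] turn [0.0003 0.0001 0.0001]
```

View pics/w32.png

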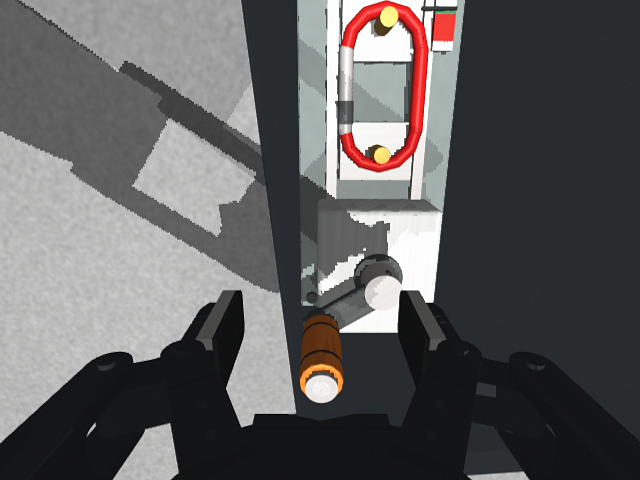

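```bash
python3 -c "
from h import *
import pickle
a=-.087
ex=np.array([np.cos(a),np.sin(a)]);ey=np.array([-np.sin(a),np.cos(a)])
for f,cap,sh in(('w22.pkl',(309.5,360),(358,263)),('w26.pkl',(328,396),(385,292)),('w32.pkl',(321.5,388),(382.5,292))):
    p=pickle.load(open(f,'rb'));A=ray(p,*cap,.175)[:2];S=ray(p,*sh,.116)[:2];d=A-S
    print(f,A,S,np.hypot(*d),np.arctan2(-d@ey,d@ex))
go(A[0],A[1],.225,1.484)
save(p,'w32p.png',(400,0,480,60),8)
"
```

```text
w22.pkl [ 0.42641384 -0.31622376] [ 0.46273867 -0.28249302] 0.04957071510353438 2.3062065796849835
w26.pkl [ 0.42304466 -0.31094194] [ 0.46429922 -0.28302383] 0.04981324640741052 2.4596570316196225
w32.pkl [ 0.42008596 -0.30613165] [ 0.46357553 -0.28192969] 0.04977024788850211 2.5467725916625295
t 33.00 pos [ 0.4246 -0.2419  0.2197] yaw 1.484 F [-0.7  -0.12 -0.62] w 0.0644
shift [-0.644  0.01  -0.053] turn [0.0003 0.0001 0.0001]
```

View pics/w32p.png

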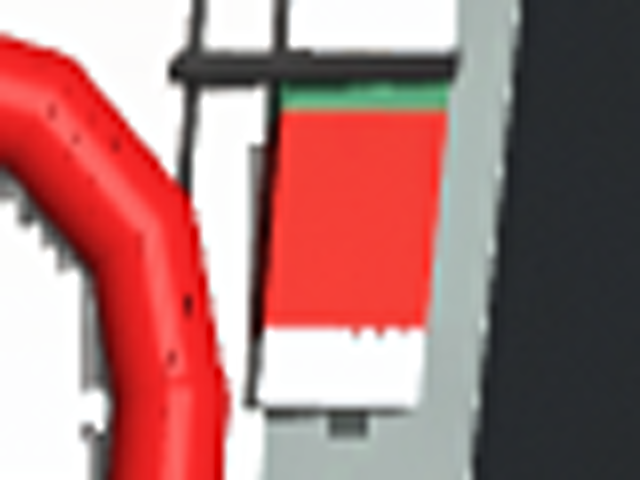

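>>> carry_out(increments=[{"hand":-0.5,"x":-0.4,"y":0.01,"z":0,"ax":0,"ay":0,"az":0},{"hand":-0.5,"x":-0.64,"y":0.01,"z":0,"ax":0,"ay":0,"az":0},{"hand":-0.5,"x":-0.64,"y":0.01,"z":0,"ax":0,"ay":0,"az":0},{"hand":-0.5,"x":-0.64,"y":0.01,"z":0.3,"ax":0,"ay":0,"az":0},{"hand":-0.5,"x":-0.64,"y":0.01,"z":0.6,"ax":0,"ay":0,"az":0}])

```text
time: 33.5
ee_pos: [0.421, -0.3055, 0.1594]
tool_rot: [3.138, 0.002, 1.485]
wrist_force: [-0.8, 0.1, -1.0]
gripper_width: 0.064
```

```bash
python3 -c "
from h import *
go(.4201,-.3061,.150,1.484)"
```

```text
t 33.50 pos [ 0.421  -0.3055  0.1594] yaw 1.485 F [-0.78  0.1  -1.03] w 0.0640
shift [-0.007 -0.009  0.094] turn [0.0005 0.0003 0.0002]
```

>>> carry_out(increments=[{"hand":-0.5,"x":0,"y":0,"z":0.1,"ax":0,"ay":0,"az":0},{"hand":1,"x":0,"y":0,"z":0.1,"ax":0,"ay":0,"az":0},{"hand":1,"x":0,"y":0,"z":0.1,"ax":0,"ay":0,"az":0},{"hand":1,"x":0,"y":0,"z":0.1,"ax":0,"ay":0,"az":0},{"hand":1,"x":0,"y":0,"z":0.1,"ax":0,"ay":0,"az":0}])

```text
time: 34.0
ee_pos: [0.4196, -0.3064, 0.1506]
tool_rot: [3.141, 0.002, 1.484]
wrist_force: [-4.4, 1.0, 6.4]
gripper_width: 0.0237
```

```bash
python3 -c "
from h import *
crank()";python3 tab.py 2.55 .08 1
```

```text
t 34.00 theta 2.577 r 0.0509 z 0.1506 Ftan 2.89 Frad 3.45 Fz 6.40 w 0.0237
2.55
{"hand": 1, "x": 0.034, "y": -0.021, "z": 0, "ax": 0, "ay": 0, "az": 0}, {"hand": 1, "x": 0.070, "y": -0.039, "z": 0, "ax": 0, "ay": 0, "az": 0}, {"hand": 1, "x": 0.107, "y": -0.054, "z": 0, "ax": 0, "ay": 0, "az": 0}, {"hand": 1, "x": 0.145, "y": -0.067, "z": 0, "ax": 0, "ay": 0, "az": 0}, {"hand": 1, "x": 0.184, "y": -0.076, "z": 0, "ax": 0, "ay": 0, "az": 0},
```

>>> carry_out(increments=[{"hand":1,"x":0.03,"y":-0.028,"z":0,"ax":0,"ay":0,"az":0},{"hand":1,"x":0.066,"y":-0.046,"z":0,"ax":0,"ay":0,"az":0},{"hand":1,"x":0.103,"y":-0.061,"z":0,"ax":0,"ay":0,"az":0},{"hand":1,"x":0.141,"y":-0.074,"z":0,"ax":0,"ay":0,"az":0}])

```text
time: 34.4
ee_pos: [0.4154, -0.296, 0.1508]
tool_rot: [3.134, 0.011, 1.484]
wrist_force: [2.1, -12.3, -4.8]
gripper_width: 0.0236
```

```bash
python3 -c "
from h import *
crank();p=cam('top');print(posts(p,[(412,232,427,248)]));crank()"
```

```text
t 34.40 theta 2.796 r 0.0511 z 0.1508 Ftan -12.47 Frad 1.13 Fz -4.75 w 0.0236
[421.67 239.71]
t 34.45 theta 2.812 r 0.0511 z 0.1507 Ftan -11.43 Frad 0.94 Fz -4.07 w 0.0235
```

>>> carry_out(increments=[{"hand":1,"x":-0.015,"y":0.005,"z":0,"ax":0,"ay":0,"az":0},{"hand":1,"x":-0.015,"y":0.005,"z":0,"ax":0,"ay":0,"az":0}])

```text
time: 34.65
ee_pos: [0.4152, -0.2954, 0.1507]
tool_rot: [3.137, 0.006, 1.484]
wrist_force: [-0.2, -5.5, 2.3]
gripper_width: 0.0236
```

>>> carry_out(increments=[{"hand":-0.5,"x":0,"y":0,"z":0,"ax":0,"ay":0,"az":0},{"hand":-0.5,"x":0,"y":0,"z":0,"ax":0,"ay":0,"az":0},{"hand":-0.5,"x":0,"y":0,"z":0,"ax":0,"ay":0,"az":0},{"hand":-0.5,"x":0,"y":0,"z":0,"ax":0,"ay":0,"az":0}])

```text
time: 35.05
ee_pos: [0.4137, -0.2921, 0.1485]
tool_rot: [-3.141, -0.001, 1.484]
wrist_force: [0.2, -0.3, -0.7]
gripper_width: 0.0644
```

>>> carry_out(increments=[{"hand":-0.5,"x":0,"y":0,"z":-0.2,"ax":0,"ay":0,"az":0},{"hand":-0.5,"x":0,"y":0,"z":-0.5,"ax":0,"ay":0,"az":0},{"hand":-0.5,"x":0,"y":0,"z":-0.8,"ax":0,"ay":0,"az":0}])

```text
time: 35.35
ee_pos: [0.4133, -0.2918, 0.2288]
tool_rot: [-3.14, -0.002, 1.484]
wrist_force: [0.5, -0.8, -0.4]
gripper_width: 0.0641
```

```bash
python3 -c "
from h import *
go(.5637,-.1062,.19,1.484)"
```

```text
t 35.35 pos [ 0.4133 -0.2918  0.2288] yaw 1.484 F [ 0.53 -0.79 -0.39] w 0.0641
shift [1.979 1.338 0.389] turn [-0.0002 -0.0003  0.    ]
```

>>> carry_out(increments=[{"hand":-0.5,"x":0.35,"y":0.25,"z":0,"ax":0,"ay":0,"az":0},{"hand":-0.5,"x":0.7,"y":0.5,"z":0,"ax":0,"ay":0,"az":0},{"hand":-0.5,"x":1,"y":0.7,"z":0,"ax":0,"ay":0,"az":0}])

```text
time: 35.65
ee_pos: [0.4932, -0.1977, 0.2291]
tool_rot: [3.141, -0.0, 1.484]
wrist_force: [-0.1, -0.2, -0.0]
gripper_width: 0.0642
```

>>> carry_out(increments=[{"hand":-0.5,"x":0.35,"y":0.25,"z":0,"ax":0,"ay":0,"az":-0.02},{"hand":-0.5,"x":0.7,"y":0.5,"z":0,"ax":0,"ay":0,"az":-0.04},{"hand":-0.5,"x":0.98,"y":0.64,"z":0,"ax":0,"ay":0,"az":-0.06},{"hand":-0.5,"x":0.98,"y":0.64,"z":0,"ax":0,"ay":0,"az":-0.08},{"hand":-0.5,"x":0.98,"y":0.64,"z":0,"ax":0,"ay":0,"az":-0.1}])

```text
time: 36.15
ee_pos: [0.5647, -0.1053, 0.2282]
tool_rot: [-3.141, -0.001, 2.12]
wrist_force: [-0.5, 0.0, 0.6]
gripper_width: 0.0637
```

>>> carry_out(increments=[{"hand":-0.5,"x":0,"y":0,"z":0,"ax":0,"ay":0,"az":-0.02},{"hand":-0.5,"x":0,"y":0,"z":0,"ax":0,"ay":0,"az":-0.04},{"hand":-0.5,"x":0,"y":0,"z":0,"ax":0,"ay":0,"az":-0.06},{"hand":-0.5,"x":0,"y":0,"z":0,"ax":0,"ay":0,"az":-0.08},{"hand":-0.5,"x":0,"y":0,"z":0,"ax":0,"ay":0,"az":-0.1}])

```text
time: 36.65
ee_pos: [0.5642, -0.1066, 0.2283]
tool_rot: [3.141, -0.001, 2.746]
wrist_force: [0.7, -0.9, -0.2]
gripper_width: 0.064
```

>>> carry_out(increments=[{"hand":-0.5,"x":0,"y":0,"z":0,"ax":0,"ay":0,"az":-0.02},{"hand":-0.5,"x":0,"y":0,"z":0,"ax":0,"ay":0,"az":-0.04},{"hand":-0.5,"x":0,"y":0,"z":0,"ax":0,"ay":0,"az":-0.05},{"hand":-0.5,"x":0,"y":0,"z":0,"ax":0,"ay":0,"az":-0.05}])

```text
time: 37.05
ee_pos: [0.5642, -0.1066, 0.2284]
tool_rot: [3.141, -0.001, 3.055]
wrist_force: [0.3, 0.3, -0.7]
gripper_width: 0.0641
```

```bash
python3 -c "
from h import *
go(.5637,-.1062,.0889,3.054)"
```

```text
t 37.05 pos [ 0.5642 -0.1066  0.2284] yaw 3.055 F [ 0.3   0.33 -0.66] w 0.0641
shift [0.004 0.003 1.395] turn [ 0.0001 -0.0001  0.0001]
```

>>> carry_out(increments=[{"hand":-0.5,"x":0,"y":0,"z":0.45,"ax":0,"ay":0,"az":0},{"hand":-0.5,"x":0,"y":0,"z":0.9,"ax":0,"ay":0,"az":0}])

```text
time: 37.25
ee_pos: [0.5663, -0.1074, 0.1398]
tool_rot: [-3.14, 0.006, 3.053]
wrist_force: [-0.2, -0.6, -0.0]
gripper_width: 0.0641
```

>>> carry_out(increments=[{"hand":-0.5,"x":0,"y":0,"z":0.3,"ax":0,"ay":0,"az":0},{"hand":-0.5,"x":0,"y":0,"z":0.48,"ax":0,"ay":0,"az":0},{"hand":-0.5,"x":0,"y":0,"z":0.48,"ax":0,"ay":0,"az":0},{"hand":-0.5,"x":0,"y":0,"z":0.48,"ax":0,"ay":0,"az":0}])

```text
time: 37.65
ee_pos: [0.5645, -0.1069, 0.0908]
tool_rot: [3.141, -0.0, 3.054]
wrist_force: [0.4, -1.1, 0.9]
gripper_width: 0.064
```

```bash
python3 -c "
from h import *
import pickle
p=cam('wrist');p=cam('wrist');save(p,'w33.png');pickle.dump(p,open('w33.pkl','wb'));crank();save(p,'w33c.png',(260,150,390,225),6)
ty=lambda X:X[:2]@np.array([.0869,.9962])*1000
print([(u,p['color'][200,u].tolist()) for u in range(300,328)],ty(ray(p,321,205,.0541))-ty(ray(p,320,205,.0541)))
"
```

```text
t 37.75 theta -1.136 r 0.2026 z 0.0925 Ftan 0.59 Frad -0.03 Fz -0.09 w 0.0637
[(300, [88, 22, 20]), (301, [88, 23, 21]), (302, [87, 22, 19]), (303, [87, 22, 20]), (304, [86, 20, 18]), (305, [87, 21, 19]), (306, [87, 21, 18]), (307, [87, 22, 18]), (308, [87, 22, 19]), (309, [86, 21, 20]), (310, [86, 18, 17]), (311, [107, 43, 36]), (312, [50, 86, 66]), (313, [46, 84, 64]), (314, [49, 86, 65]), (315, [42, 69, 53]), (316, [23, 24, 24]), (317, [22, 20, 21]), (318, [21, 21, 22]), (319, [13, 12, 14]), (320, [131, 128, 124]), (321, [181, 177, 171]), (322, [177, 175, 169]), (323, [176, 173, 168]), (324, [176, 173, 167]), (325, [176, 173, 167]), (326, [176, 173, 167]), (327, [176, 173, 167])] 0.4400222469007815
```

View pics/w33c.png

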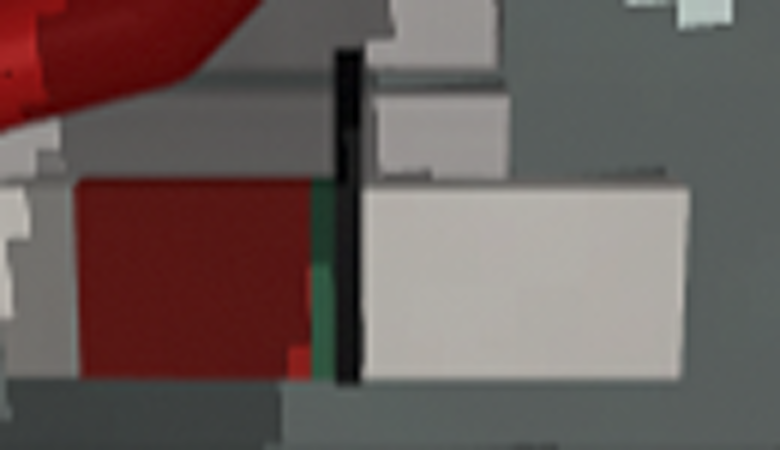

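View pics/w33.png

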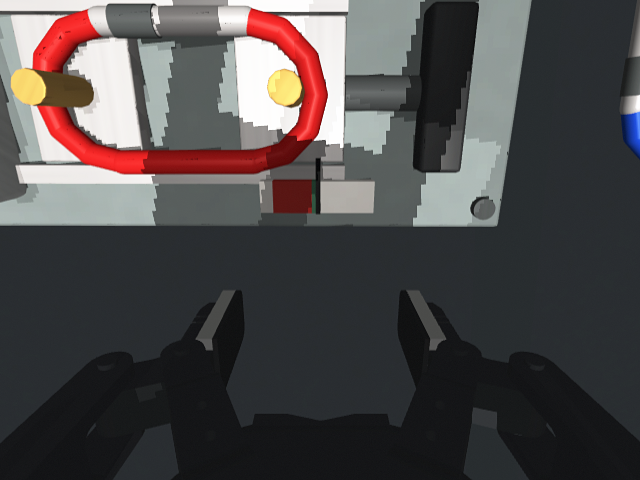

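```bash
python3 -c "
from h import *
import pickle
for f,c in(('w33',(285,88)),('w8',(318,195)),('w29',(312,242)),('w9',(253,46))):
    p=pickle.load(open(f+'.pkl','rb'));x,y=c
    q=cv2.resize(p['color'][y-20:y+20,x-20:x+20,::-1],None,fx=8,fy=8,interpolation=cv2.INTER_CUBIC);
    cv2.imwrite('pics/post_%s.png'%f,q)
import glob
cv2.imwrite('pics/posts.png',np.vstack([np.hstack([cv2.imread('pics/post_w33.png'),cv2.imread('pics/post_w8.png')])[:300],np.hstack([cv2.imread('pics/post_w29.png'),cv2.imread('pics/post_w9.png')])[:300]]))
"
```

```text
(no output)
```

View pics/posts.png

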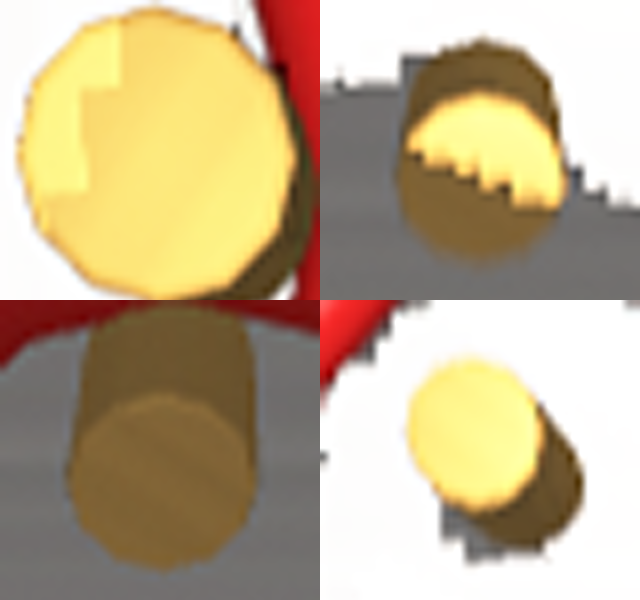

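```bash
python3 -c "
from h import *
import pickle
ty=lambda X:X[:2]@np.array([.0869,.9962])*1000
# red edge for w9
p=pickle.load(open('w9.pkl','rb'));print([(v,p['color'][v,316].tolist()) for v in range(34,46)])
for f,a,r in(('w5',(318.9,242.6),(408,217.3)),('w8',(317.8,196.6),(388,179.4)),('w28',None,None),('w29',(311.6,244.1),(390,215.0)),('w33',(284.2,86.9),(311.5,200))):
    if not a: continue
    p=pickle.load(open(f+'.pkl','rb'));print(f,ty(ray(p,*a,.08)),ty(ray(p,*r,.0541)),ty(ray(p,*a,.08))-ty(ray(p,*r,.0541)))
"
```

```text
[(34, [217, 216, 213]), (35, [253, 254, 254]), (36, [253, 255, 255]), (37, [223, 250, 240]), (38, [122, 227, 170]), (39, [176, 223, 167]), (40, [250, 178, 138]), (41, [255, 131, 105]), (42, [255, 82, 74]), (43, [255, 88, 78]), (44, [255, 87, 77]), (45, [255, 89, 79])]
w5 -64.114675954179 -58.578059048205866 -5.5366169059731405
w8 -64.4118434120336 -58.86053675430584 -5.551306657727764
w29 -68.42672723240152 -60.31308719909644 -8.113640033305082
w33 -69.55804384554129 -61.28559093673626 -8.272452908805029
```

>>> carry_out(increments=[{"hand":-0.5,"x":0,"y":0,"z":-0.5,"ax":0,"ay":0,"az":0.02},{"hand":-0.5,"x":0,"y":0,"z":-1,"ax":0,"ay":0,"az":0.04},{"hand":-0.5,"x":0.3,"y":-0.3,"z":-1,"ax":0,"ay":0,"az":0.06},{"hand":-0.5,"x":0.7,"y":-0.7,"z":-1,"ax":0,"ay":0,"az":0.08},{"hand":-0.5,"x":1,"y":-1,"z":-1,"ax":0,"ay":0,"az":0.1}])

```text
time: 38.25
ee_pos: [0.4563, -0.1992, 0.1936]
tool_rot: [3.141, 0.006, 2.423]
wrist_force: [0.8, -0.9, 0.0]
gripper_width: 0.0641
```

```bash
python3 -c "
from h import *
go(.4246,-.2419,.2197,1.484)"
```

```text
t 38.25 pos [ 0.4563 -0.1992  0.1936] yaw 2.423 F [ 0.8  -0.91  0.01] w 0.0641
shift [-0.044 -0.53  -0.261] turn [0.0005 0.0008 0.1494]
```

>>> carry_out(increments=[{"hand":-0.5,"x":-0.04,"y":-0.3,"z":-0.26,"ax":0,"ay":0,"az":0.02},{"hand":-0.5,"x":-0.04,"y":-0.5,"z":-0.26,"ax":0,"ay":0,"az":0.04},{"hand":-0.5,"x":-0.04,"y":-0.5,"z":-0.26,"ax":0,"ay":0,"az":0.06},{"hand":-0.5,"x":-0.04,"y":-0.5,"z":-0.26,"ax":0,"ay":0,"az":0.08},{"hand":-0.5,"x":-0.04,"y":-0.5,"z":-0.26,"ax":0,"ay":0,"az":0.1}])

```text
time: 38.75
ee_pos: [0.4269, -0.2392, 0.219]
tool_rot: [3.139, 0.003, 1.792]
wrist_force: [-0.6, -1.3, 0.0]
gripper_width: 0.064
```

>>> carry_out(increments=[{"hand":-0.5,"x":0,"y":0,"z":0,"ax":0,"ay":0,"az":0.02},{"hand":-0.5,"x":0,"y":0,"z":0,"ax":0,"ay":0,"az":0.04},{"hand":-0.5,"x":0,"y":0,"z":0,"ax":0,"ay":0,"az":0.05},{"hand":-0.5,"x":0,"y":0,"z":0,"ax":0,"ay":0,"az":0.05}])

```text
time: 39.15
ee_pos: [0.427, -0.2388, 0.2186]
tool_rot: [3.138, 0.002, 1.484]
wrist_force: [-0.2, -0.5, -0.7]
gripper_width: 0.0639
```

```bash
python3 -c "
from h import *
import pickle
p=cam('wrist');save(p,'w34.png');pickle.dump(p,open('w34.pkl','wb'));go(.425,-.30,.225,1.484)"
```

```text
t 39.20 pos [ 0.427  -0.2387  0.2184] yaw 1.485 F [-0.94  0.71  0.55] w 0.0643
shift [-0.612  0.033 -0.065] turn [0.0004 0.0003 0.0002]
```

View pics/w34.png

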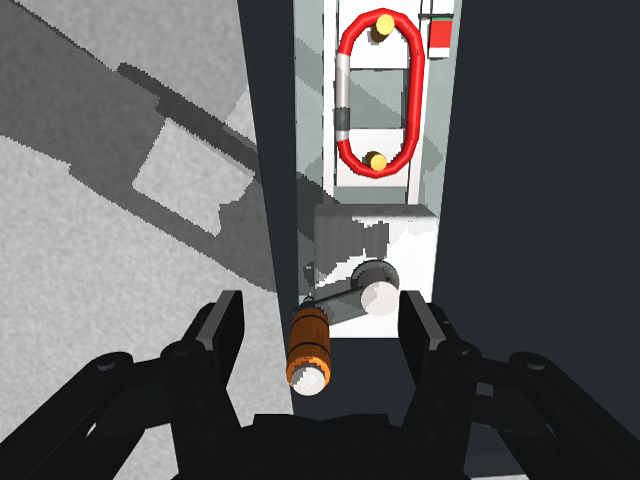

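```bash
python3 -c "
from h import *
import pickle
a=-.087
ex=np.array([np.cos(a),np.sin(a)]);ey=np.array([-np.sin(a),np.cos(a)])
for f,cap,sh in(('w32.pkl',(321.5,388),(382.5,292)),('w34.pkl',(309,380),(380,297))):
    p=pickle.load(open(f,'rb'));A=ray(p,*cap,.175)[:2];S=ray(p,*sh,.116)[:2];d=A-S
    print(f,A,S,np.hypot(*d),np.arctan2(-d@ey,d@ex))
go(A[0],A[1],.15,1.484)
q=np.vstack([np.hstack([cv2.resize(pickle.load(open(f,'rb'))['color'][a:a+50,b:b+50,::-1],None,fx=6,fy=6,interpolation=cv2.INTER_CUBIC) for a,b in((-0,420),(0,360),(140,355))])[:, :800] for f in('w32.pkl','w34.pkl')])[:600]
cv2.imwrite('pics/q34.png',q)
"
```

```text
w32.pkl [ 0.42008596 -0.30613165] [ 0.46357553 -0.28192969] 0.04977024788850211 2.5467725916625295
w34.pkl [ 0.41656313 -0.29588168] [ 0.46423847 -0.28142586] 0.049818755364471515 2.7601901005192997
t 39.20 pos [ 0.427  -0.2387  0.2184] yaw 1.485 F [-0.94  0.71  0.55] w 0.0643
shift [-0.577 -0.057  0.685] turn [0.0004 0.0003 0.0002]
```

View pics/q34.png

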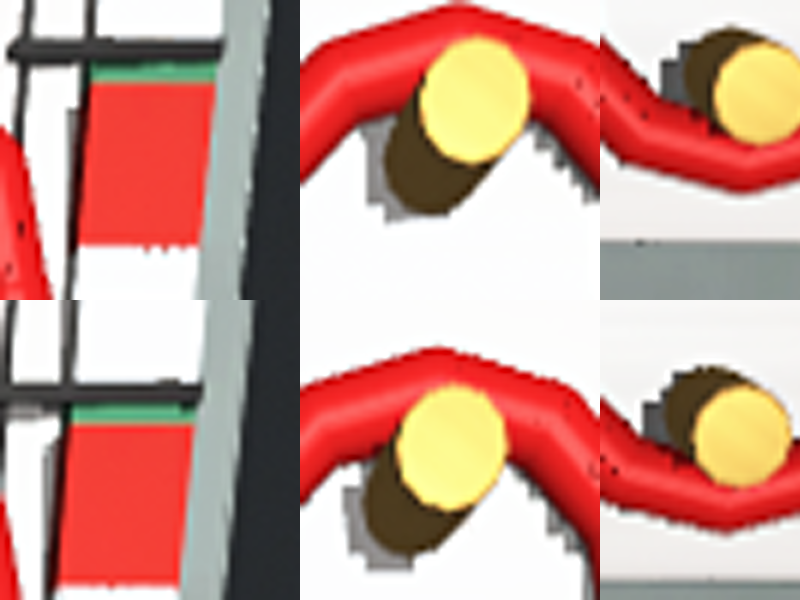

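>>> carry_out(increments=[{"hand":-0.5,"x":-0.4,"y":-0.05,"z":0,"ax":0,"ay":0,"az":0},{"hand":-0.5,"x":-0.58,"y":-0.06,"z":0,"ax":0,"ay":0,"az":0},{"hand":-0.5,"x":-0.58,"y":-0.06,"z":0,"ax":0,"ay":0,"az":0},{"hand":-0.5,"x":-0.58,"y":-0.06,"z":0.35,"ax":0,"ay":0,"az":0},{"hand":-0.5,"x":-0.58,"y":-0.06,"z":0.67,"ax":0,"ay":0,"az":0}])

```text
time: 39.7
ee_pos: [0.4162, -0.2958, 0.1502]
tool_rot: [3.139, 0.001, 1.484]
wrist_force: [0.3, 0.0, -0.1]
gripper_width: 0.064
```

>>> carry_out(increments=[{"hand":-0.5,"x":0,"y":0,"z":0,"ax":0,"ay":0,"az":0},{"hand":1,"x":0,"y":0,"z":0,"ax":0,"ay":0,"az":0},{"hand":1,"x":0,"y":0,"z":0,"ax":0,"ay":0,"az":0},{"hand":1,"x":0,"y":0,"z":0,"ax":0,"ay":0,"az":0},{"hand":1,"x":0,"y":0,"z":0,"ax":0,"ay":0,"az":0}])

```text
time: 40.2
ee_pos: [0.4153, -0.2964, 0.1522]
tool_rot: [3.142, 0.002, 1.485]
wrist_force: [-5.2, 0.5, 5.5]
gripper_width: 0.0232
```

```bash
python3 -c "
from h import *
crank()";python3 tab.py 2.78 .1 1
```

```text
t 40.20 theta 2.791 r 0.0513 z 0.1522 Ftan 1.87 Frad 4.86 Fz 5.49 w 0.0232
2.78
{"hand": 1, "x": 0.048, "y": -0.015, "z": 0, "ax": 0, "ay": 0, "az": 0}, {"hand": 1, "x": 0.096, "y": -0.026, "z": 0, "ax": 0, "ay": 0, "az": 0}, {"hand": 1, "x": 0.146, "y": -0.031, "z": 0, "ax": 0, "ay": 0, "az": 0}, {"hand": 1, "x": 0.196, "y": -0.032, "z": 0, "ax": 0, "ay": 0, "az": 0}, {"hand": 1, "x": 0.246, "y": -0.028, "z": 0, "ax": 0, "ay": 0, "az": 0},
```

>>> carry_out(increments=[{"hand":1,"x":0.048,"y":-0.025,"z":0,"ax":0,"ay":0,"az":0},{"hand":1,"x":0.096,"y":-0.036,"z":0,"ax":0,"ay":0,"az":0},{"hand":1,"x":0.146,"y":-0.041,"z":0,"ax":0,"ay":0,"az":0},{"hand":1,"x":0.196,"y":-0.042,"z":0,"ax":0,"ay":0,"az":0}])

```text
time: 40.6
ee_pos: [0.4136, -0.2809, 0.1523]
tool_rot: [3.138, 0.012, 1.484]
wrist_force: [-2.2, -13.7, -3.2]
gripper_width: 0.0234
```

```bash
python3 -c "
from h import *
crank();p=cam('top');print(posts(p,[(412,232,427,248)]));crank()";python3 tab.py 3.18 .08 1
```

```text
t 40.60 theta 3.096 r 0.0512 z 0.1523 Ftan -13.76 Frad 1.67 Fz -3.15 w 0.0234
[422.23 239.75]
t 40.65 theta 3.114 r 0.0512 z 0.1523 Ftan -11.84 Frad 1.65 Fz -1.52 w 0.0236
3.18
{"hand": 1, "x": 0.040, "y": 0.003, "z": 0, "ax": 0, "ay": 0, "az": 0}, {"hand": 1, "x": 0.079, "y": 0.009, "z": 0, "ax": 0, "ay": 0, "az": 0}, {"hand": 1, "x": 0.118, "y": 0.019, "z": 0, "ax": 0, "ay": 0, "az": 0}, {"hand": 1, "x": 0.156, "y": 0.031, "z": 0, "ax": 0, "ay": 0, "az": 0}, {"hand": 1, "x": 0.193, "y": 0.047, "z": 0, "ax": 0, "ay": 0, "az": 0},
```

>>> carry_out(increments=[{"hand":1,"x":-0.016,"y":0,"z":0,"ax":0,"ay":0,"az":0},{"hand":1,"x":-0.016,"y":0,"z":0,"ax":0,"ay":0,"az":0}])

```text
time: 40.85
ee_pos: [0.4136, -0.2801, 0.1522]
tool_rot: [3.138, 0.006, 1.484]
wrist_force: [-1.9, -6.0, 2.9]
gripper_width: 0.0237
```

>>> carry_out(increments=[{"hand":-0.5,"x":0,"y":0,"z":0,"ax":0,"ay":0,"az":0},{"hand":-0.5,"x":0,"y":0,"z":0,"ax":0,"ay":0,"az":0},{"hand":-0.5,"x":0,"y":0,"z":0,"ax":0,"ay":0,"az":0},{"hand":-0.5,"x":0,"y":0,"z":0,"ax":0,"ay":0,"az":0}])

```text
time: 41.25
ee_pos: [0.4128, -0.2768, 0.1497]
tool_rot: [3.142, -0.0, 1.484]
wrist_force: [-0.4, 0.2, 0.2]
gripper_width: 0.0642
```

>>> carry_out(increments=[{"hand":-0.5,"x":0,"y":0,"z":-0.2,"ax":0,"ay":0,"az":0},{"hand":-0.5,"x":0,"y":0,"z":-0.5,"ax":0,"ay":0,"az":0},{"hand":-0.5,"x":0,"y":0,"z":-0.8,"ax":0,"ay":0,"az":0}])

```text
time: 41.55
ee_pos: [0.4123, -0.2765, 0.2298]
tool_rot: [-3.14, -0.002, 1.484]
wrist_force: [0.9, -0.7, -0.2]
gripper_width: 0.0644
```

```bash
python3 -c "
from h import *
go(.5642,-.1066,.2284,1.484)"
```

```text
t 41.55 pos [ 0.4123 -0.2765  0.2298] yaw 1.484 F [ 0.89 -0.65 -0.22] w 0.0644
shift [1.824 1.366 0.015] turn [-0.0002 -0.0002  0.    ]
```

>>> carry_out(increments=[{"hand":-0.5,"x":0.35,"y":0.25,"z":0,"ax":0,"ay":0,"az":0},{"hand":-0.5,"x":0.7,"y":0.5,"z":0,"ax":0,"ay":0,"az":0},{"hand":-0.5,"x":1,"y":0.7,"z":0,"ax":0,"ay":0,"az":0}])

```text
time: 41.85
ee_pos: [0.4922, -0.1823, 0.2302]
tool_rot: [3.14, -0.0, 1.484]
wrist_force: [0.0, 1.1, -0.0]
gripper_width: 0.0643
```

>>> carry_out(increments=[{"hand":-0.5,"x":0.35,"y":0.25,"z":0,"ax":0,"ay":0,"az":-0.02},{"hand":-0.5,"x":0.7,"y":0.5,"z":0,"ax":0,"ay":0,"az":-0.04},{"hand":-0.5,"x":0.82,"y":0.66,"z":0,"ax":0,"ay":0,"az":-0.06},{"hand":-0.5,"x":0.82,"y":0.66,"z":0,"ax":0,"ay":0,"az":-0.08},{"hand":-0.5,"x":0.82,"y":0.66,"z":0,"ax":0,"ay":0,"az":-0.1}])

```text
time: 42.35
ee_pos: [0.5644, -0.1064, 0.2292]
tool_rot: [-3.141, -0.001, 2.12]
wrist_force: [-0.4, -0.7, -0.3]
gripper_width: 0.0641
```

>>> carry_out(increments=[{"hand":-0.5,"x":0,"y":0,"z":0,"ax":0,"ay":0,"az":-0.02},{"hand":-0.5,"x":0,"y":0,"z":0,"ax":0,"ay":0,"az":-0.04},{"hand":-0.5,"x":0,"y":0,"z":0,"ax":0,"ay":0,"az":-0.06},{"hand":-0.5,"x":0,"y":0,"z":0,"ax":0,"ay":0,"az":-0.08},{"hand":-0.5,"x":0,"y":0,"z":0,"ax":0,"ay":0,"az":-0.1}])

```text
time: 42.85
ee_pos: [0.5638, -0.1073, 0.2294]
tool_rot: [3.141, -0.001, 2.746]
wrist_force: [0.3, -0.5, 0.1]
gripper_width: 0.0639
```

>>> carry_out(increments=[{"hand":-0.5,"x":0,"y":0,"z":0,"ax":0,"ay":0,"az":-0.02},{"hand":-0.5,"x":0,"y":0,"z":0,"ax":0,"ay":0,"az":-0.04},{"hand":-0.5,"x":0,"y":0,"z":0.3,"ax":0,"ay":0,"az":-0.05},{"hand":-0.5,"x":0,"y":0,"z":0.6,"ax":0,"ay":0,"az":-0.05}])

```text
time: 43.25
ee_pos: [0.565, -0.1078, 0.1703]
tool_rot: [-3.141, 0.003, 3.056]
wrist_force: [-0.2, -0.2, -0.3]
gripper_width: 0.0642
```

```bash
python3 -c "
from h import *
go(.5637,-.1062,.0905,3.054)"
```

```text
t 43.25 pos [ 0.565  -0.1078  0.1703] yaw 3.056 F [-0.25 -0.21 -0.31] w 0.0642
shift [0.017 0.015 0.798] turn [-0.0001  0.0005  0.0003]
```

>>> carry_out(increments=[{"hand":-0.5,"x":0,"y":0.01,"z":0.4,"ax":0,"ay":0,"az":0},{"hand":-0.5,"x":0,"y":0.01,"z":0.79,"ax":0,"ay":0,"az":0},{"hand":-0.5,"x":0,"y":0.01,"z":0.79,"ax":0,"ay":0,"az":0},{"hand":-0.5,"x":0,"y":0.01,"z":0.79,"ax":0,"ay":0,"az":0},{"hand":-0.5,"x":0,"y":0.01,"z":0.79,"ax":0,"ay":0,"az":0}])

```text
time: 43.75
ee_pos: [0.566, -0.1073, 0.0932]
tool_rot: [-3.141, 0.004, 3.055]
wrist_force: [0.0, -0.3, 0.9]
gripper_width: 0.0642
```

```bash
python3 -c "
from h import *
import pickle
p=cam('wrist');p=cam('wrist');save(p,'w35.png');pickle.dump(p,open('w35.pkl','wb'));crank();save(p,'w35c.png',(260,150,390,225),6);save(p,'w35p.png',(260,60,310,115),10)
ty=lambda X:X[:2]@np.array([.0869,.9962])*1000
print([(u,p['color'][200,u].tolist()) for u in range(306,326)],ty(ray(p,321,205,.0541))-ty(ray(p,320,205,.0541)))
R=cv2.Rodrigues(np.array(p['rvec'],float))[0];print(-R.T@np.array(p['tvec']).ravel())
"
```

```text
t 43.85 theta -1.134 r 0.2028 z 0.0936 Ftan -1.57 Frad -1.02 Fz -0.00 w 0.0637
[(306, [88, 22, 20]), (307, [88, 22, 19]), (308, [87, 22, 19]), (309, [89, 20, 17]), (310, [62, 38, 31]), (311, [30, 55, 42]), (312, [32, 56, 44]), (313, [25, 31, 27]), (314, [23, 23, 24]), (315, [22, 21, 22]), (316, [18, 18, 18]), (317, [53, 52, 52]), (318, [184, 181, 175]), (319, [179, 176, 170]), (320, [177, 174, 169]), (321, [177, 174, 168]), (322, [177, 174, 168]), (323, [177, 174, 169]), (324, [177, 175, 169]), (325, [177, 174, 168])] 0.4444531900381534
[ 0.49003917 -0.10037687  0.21455555]
```

View pics/w35c.png

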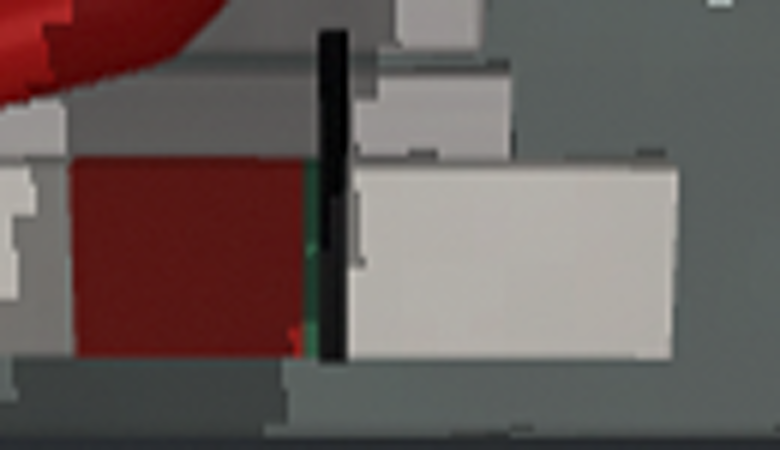

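View pics/w35p.png

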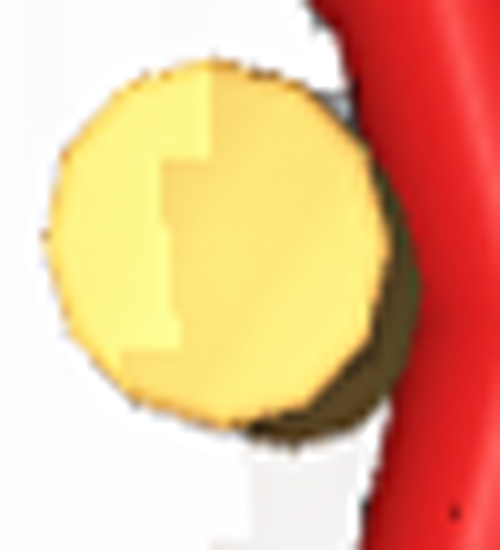

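```bash
python3 -c "
from h import *
import pickle
ty=lambda X:X[:2]@np.array([.0869,.9962])*1000
p=pickle.load(open('w35.pkl','rb'))
d=ty(ray(p,281.35,83.9,.08))-ty(ray(p,310.1,200,.0541));print(d,(-5.54-d)*15)
print(ty(ray(p,315.0,200,.0568))-ty(ray(p,310.1,200,.0541)))
"
```

```text
-8.69165959134039 47.27489387010584
2.211592748729373
```

>>> carry_out(increments=[{"hand":-0.5,"x":0,"y":0,"z":-0.5,"ax":0,"ay":0,"az":0.02},{"hand":-0.5,"x":0,"y":0,"z":-1,"ax":0,"ay":0,"az":0.04},{"hand":-0.5,"x":0.3,"y":-0.3,"z":-1,"ax":0,"ay":0,"az":0.06},{"hand":-0.5,"x":0.7,"y":-0.7,"z":-1,"ax":0,"ay":0,"az":0.08},{"hand":-0.5,"x":1,"y":-1,"z":-1,"ax":0,"ay":0,"az":0.1}])

```text
time: 44.35
ee_pos: [0.4559, -0.199, 0.1936]
tool_rot: [3.141, 0.006, 2.423]
wrist_force: [0.5, -0.8, -0.5]
gripper_width: 0.0638
```

>>> carry_out(increments=[{"hand":-0.5,"x":-0.04,"y":-0.2,"z":-0.3,"ax":0,"ay":0,"az":0.02},{"hand":-0.5,"x":-0.04,"y":-0.3,"z":-0.3,"ax":0,"ay":0,"az":0.04},{"hand":-0.5,"x":-0.04,"y":-0.3,"z":-0.3,"ax":0,"ay":0,"az":0.06},{"hand":-0.5,"x":-0.04,"y":-0.3,"z":-0.3,"ax":0,"ay":0,"az":0.08},{"hand":-0.5,"x":-0.04,"y":-0.3,"z":-0.3,"ax":0,"ay":0,"az":0.1}])

```text
time: 44.85
ee_pos: [0.4397, -0.2237, 0.2231]
tool_rot: [3.139, 0.003, 1.792]
wrist_force: [0.6, 0.1, -0.3]
gripper_width: 0.0638
```

>>> carry_out(increments=[{"hand":-0.5,"x":0,"y":0,"z":0,"ax":0,"ay":0,"az":0.02},{"hand":-0.5,"x":0,"y":0,"z":0,"ax":0,"ay":0,"az":0.04},{"hand":-0.5,"x":0,"y":0,"z":0,"ax":0,"ay":0,"az":0.05},{"hand":-0.5,"x":0,"y":0,"z":0,"ax":0,"ay":0,"az":0.05}])

```text
time: 45.25
ee_pos: [0.4398, -0.2234, 0.2227]
tool_rot: [3.138, 0.002, 1.484]
wrist_force: [0.5, -0.4, 1.3]
gripper_width: 0.0644
```

```bash
python3 -c "
from h import *
import pickle
p=cam('wrist');save(p,'w36.png');pickle.dump(p,open('w36.pkl','wb'));go(.4145,-.2805,.225,1.484)"
```

```text
t 45.30 pos [ 0.4397 -0.2234  0.2224] yaw 1.485 F [-0.47 -0.1  -0.24] w 0.0642
shift [-0.591 -0.202 -0.025] turn [0.0004 0.0003 0.0002]
```

View pics/w36.png

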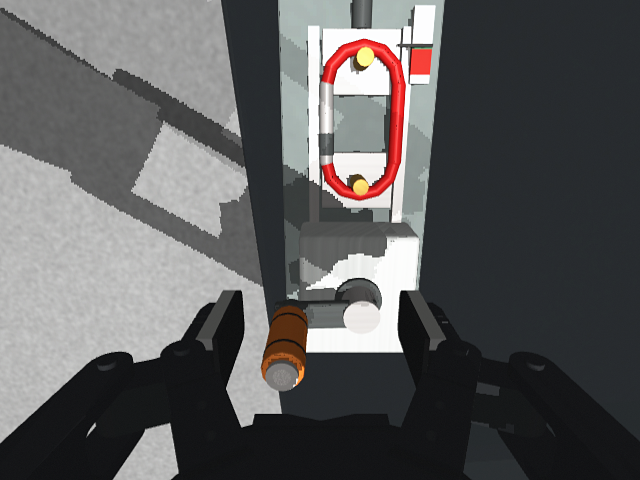

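```bash
python3 -c "
from h import *
import pickle
a=-.087
ex=np.array([np.cos(a),np.sin(a)]);ey=np.array([-np.sin(a),np.cos(a)])
p=pickle.load(open('w36.pkl','rb'));A=ray(p,282,376,.175)[:2];S=ray(p,361.5,317,.116)[:2];d=A-S
print(A,S,np.hypot(*d),np.arctan2(-d@ey,d@ex));go(A[0],A[1],.15,1.484)
"
```

```text
[ 0.41451695 -0.2798785 ] [ 0.46415734 -0.28248867] 0.04970896959285828 3.107125726383679
t 45.30 pos [ 0.4397 -0.2234  0.2224] yaw 1.485 F [-0.47 -0.1  -0.24] w 0.0642
shift [-0.583 -0.204  0.725] turn [0.0004 0.0003 0.0002]
```

>>> carry_out(increments=[{"hand":-0.5,"x":-0.4,"y":-0.15,"z":0,"ax":0,"ay":0,"az":0},{"hand":-0.5,"x":-0.58,"y":-0.21,"z":0,"ax":0,"ay":0,"az":0},{"hand":-0.5,"x":-0.58,"y":-0.21,"z":0,"ax":0,"ay":0,"az":0},{"hand":-0.5,"x":-0.58,"y":-0.21,"z":0.35,"ax":0,"ay":0,"az":0},{"hand":-0.5,"x":-0.58,"y":-0.21,"z":0.71,"ax":0,"ay":0,"az":0}])

```text
time: 45.8
ee_pos: [0.4148, -0.2798, 0.1512]
tool_rot: [3.137, 0.003, 1.485]
wrist_force: [0.3, -0.1, -0.5]
gripper_width: 0.0641
```

>>> carry_out(increments=[{"hand":-0.5,"x":0,"y":0,"z":0,"ax":0,"ay":0,"az":0},{"hand":1,"x":0,"y":0,"z":0,"ax":0,"ay":0,"az":0},{"hand":1,"x":0,"y":0,"z":0,"ax":0,"ay":0,"az":0},{"hand":1,"x":0,"y":0,"z":0,"ax":0,"ay":0,"az":0},{"hand":1,"x":0,"y":0,"z":0,"ax":0,"ay":0,"az":0}])

```text
time: 46.3
ee_pos: [0.4137, -0.2798, 0.1523]
tool_rot: [3.14, 0.002, 1.485]
wrist_force: [-3.2, 1.0, 5.9]
gripper_width: 0.0234
```

```bash
python3 -c "
from h import *
crank()";python3 tab.py 3.11 .085 1
```

```text
t 46.30 theta 3.117 r 0.0512 z 0.1523 Ftan 0.83 Frad 3.28 Fz 5.91 w 0.0234
3.11
{"hand": 1, "x": 0.042, "y": 0.000, "z": 0, "ax": 0, "ay": 0, "az": 0}, {"hand": 1, "x": 0.085, "y": 0.005, "z": 0, "ax": 0, "ay": 0, "az": 0}, {"hand": 1, "x": 0.127, "y": 0.012, "z": 0, "ax": 0, "ay": 0, "az": 0}, {"hand": 1, "x": 0.168, "y": 0.023, "z": 0, "ax": 0, "ay": 0, "az": 0}, {"hand": 1, "x": 0.207, "y": 0.038, "z": 0, "ax": 0, "ay": 0, "az": 0},
```

>>> carry_out(increments=[{"hand":1,"x":0.042,"y":-0.006,"z":0,"ax":0,"ay":0,"az":0},{"hand":1,"x":0.085,"y":-0.003,"z":0,"ax":0,"ay":0,"az":0},{"hand":1,"x":0.127,"y":0.004,"z":0,"ax":0,"ay":0,"az":0},{"hand":1,"x":0.16,"y":0.013,"z":0,"ax":0,"ay":0,"az":0}])

```text
time: 46.7
ee_pos: [0.4158, -0.2682, 0.1524]
tool_rot: [3.14, 0.012, 1.485]
wrist_force: [-6.3, -12.9, -0.7]
gripper_width: 0.0239
```

```bash
python3 -c "
from h import *
crank();p=cam('top');print(posts(p,[(412,232,427,248)]));crank()"
```

```text
t 46.70 theta -2.935 r 0.0511 z 0.1524 Ftan -14.12 Frad 2.31 Fz -0.74 w 0.0239
[422.77 239.9 ]
t 46.75 theta -2.924 r 0.0511 z 0.1524 Ftan -12.65 Frad 2.62 Fz 0.17 w 0.0237
```

>>> carry_out(increments=[{"hand":1,"x":-0.016,"y":-0.003,"z":0,"ax":0,"ay":0,"az":0},{"hand":1,"x":-0.016,"y":-0.003,"z":0,"ax":0,"ay":0,"az":0}])

```text
time: 46.95
ee_pos: [0.4159, -0.2678, 0.1524]
tool_rot: [3.139, 0.007, 1.484]
wrist_force: [-4.0, -6.0, 2.3]
gripper_width: 0.0236
```

>>> carry_out(increments=[{"hand":-0.5,"x":0,"y":0,"z":0,"ax":0,"ay":0,"az":0},{"hand":-0.5,"x":0,"y":0,"z":0,"ax":0,"ay":0,"az":0},{"hand":-0.5,"x":0,"y":0,"z":0,"ax":0,"ay":0,"az":0},{"hand":-0.5,"x":0,"y":0,"z":0,"ax":0,"ay":0,"az":0}])

```text
time: 47.35
ee_pos: [0.4156, -0.2644, 0.1499]
tool_rot: [3.141, -0.0, 1.484]
wrist_force: [0.7, -0.8, 0.2]
gripper_width: 0.0643
```

>>> carry_out(increments=[{"hand":-0.5,"x":0,"y":0,"z":-0.2,"ax":0,"ay":0,"az":0},{"hand":-0.5,"x":0,"y":0,"z":-0.5,"ax":0,"ay":0,"az":0},{"hand":-0.5,"x":0,"y":0,"z":-0.8,"ax":0,"ay":0,"az":0}])

```text
time: 47.65
ee_pos: [0.4151, -0.264, 0.2299]
tool_rot: [-3.14, -0.001, 1.484]
wrist_force: [0.3, -0.5, 0.7]
gripper_width: 0.0643
```

```bash
python3 -c "
from h import *
go(.5642,-.1066,.2284,1.484)"
```

```text
t 47.65 pos [ 0.4151 -0.264   0.2299] yaw 1.484 F [ 0.34 -0.54  0.65] w 0.0643
shift [1.697 1.35  0.016] turn [-0.0002 -0.0002  0.0001]
```

>>> carry_out(increments=[{"hand":-0.5,"x":0.35,"y":0.25,"z":0,"ax":0,"ay":0,"az":0},{"hand":-0.5,"x":0.7,"y":0.5,"z":0,"ax":0,"ay":0,"az":0},{"hand":-0.5,"x":1,"y":0.7,"z":0,"ax":0,"ay":0,"az":0}])

```text
time: 47.95
ee_pos: [0.495, -0.1698, 0.2303]
tool_rot: [3.14, -0.0, 1.484]
wrist_force: [0.3, 0.3, -0.4]
gripper_width: 0.0636
```

>>> carry_out(increments=[{"hand":-0.5,"x":0.35,"y":0.25,"z":0,"ax":0,"ay":0,"az":-0.02},{"hand":-0.5,"x":0.7,"y":0.5,"z":0,"ax":0,"ay":0,"az":-0.04},{"hand":-0.5,"x":0.7,"y":0.65,"z":0,"ax":0,"ay":0,"az":-0.06},{"hand":-0.5,"x":0.7,"y":0.65,"z":0,"ax":0,"ay":0,"az":-0.08},{"hand":-0.5,"x":0.7,"y":0.65,"z":0,"ax":0,"ay":0,"az":-0.1}])

```text
time: 48.45
ee_pos: [0.5651, -0.106, 0.2293]
tool_rot: [-3.141, -0.001, 2.119]
wrist_force: [0.2, 0.1, 0.0]
gripper_width: 0.0641
```

>>> carry_out(increments=[{"hand":-0.5,"x":0,"y":0,"z":0,"ax":0,"ay":0,"az":-0.02},{"hand":-0.5,"x":0,"y":0,"z":0,"ax":0,"ay":0,"az":-0.04},{"hand":-0.5,"x":0,"y":0,"z":0,"ax":0,"ay":0,"az":-0.06},{"hand":-0.5,"x":0,"y":0,"z":0,"ax":0,"ay":0,"az":-0.08},{"hand":-0.5,"x":0,"y":0,"z":0,"ax":0,"ay":0,"az":-0.1}])

```text
time: 48.95
ee_pos: [0.5646, -0.1066, 0.2294]
tool_rot: [3.141, -0.001, 2.746]
wrist_force: [0.2, 0.2, 0.6]
gripper_width: 0.0643
```

>>> carry_out(increments=[{"hand":-0.5,"x":0,"y":0,"z":0,"ax":0,"ay":0,"az":-0.02},{"hand":-0.5,"x":0,"y":0,"z":0,"ax":0,"ay":0,"az":-0.04},{"hand":-0.5,"x":0,"y":0,"z":0.3,"ax":0,"ay":0,"az":-0.05},{"hand":-0.5,"x":0,"y":0,"z":0.6,"ax":0,"ay":0,"az":-0.05}])

```text
time: 49.35
ee_pos: [0.5658, -0.1071, 0.1703]
tool_rot: [-3.141, 0.004, 3.056]
wrist_force: [0.4, -0.6, -0.7]
gripper_width: 0.0638
```

>>> carry_out(increments=[{"hand":-0.5,"x":0,"y":0.01,"z":0.4,"ax":0,"ay":0,"az":0},{"hand":-0.5,"x":0,"y":0.01,"z":0.79,"ax":0,"ay":0,"az":0},{"hand":-0.5,"x":0,"y":0.01,"z":0.79,"ax":0,"ay":0,"az":0},{"hand":-0.5,"x":0,"y":0.01,"z":0.79,"ax":0,"ay":0,"az":0},{"hand":-0.5,"x":0,"y":0.01,"z":0.79,"ax":0,"ay":0,"az":0}])

```text
time: 49.85
ee_pos: [0.5667, -0.1066, 0.0933]
tool_rot: [-3.14, 0.005, 3.055]
wrist_force: [0.0, -1.2, 0.0]
gripper_width: 0.0638
```

```bash
python3 -c "
from h import *
import pickle
p=cam('wrist');p=cam('wrist');save(p,'w37.png');pickle.dump(p,open('w37.pkl','wb'));crank();save(p,'w37c.png',(260,150,390,225),6);save(p,'w37p.png',(260,60,310,115),10)
ty=lambda X:X[:2]@np.array([.0869,.9962])*1000
print([(u,p['color'][200,u].tolist()) for u in range(304,324)],ty(ray(p,321,205,.0541))-ty(ray(p,320,205,.0541)))
R=cv2.Rodrigues(np.array(p['rvec'],float))[0];print(-R.T@np.array(p['tvec']).ravel())
"
```

```text
t 49.95 theta -1.133 r 0.2037 z 0.0937 Ftan -0.39 Frad 0.05 Fz -0.02 w 0.0639
[(304, [88, 23, 21]), (305, [88, 22, 20]), (306, [86, 21, 18]), (307, [89, 22, 20]), (308, [76, 29, 25]), (309, [21, 33, 25]), (310, [23, 24, 25]), (311, [24, 23, 24]), (312, [22, 21, 23]), (313, [19, 18, 19]), (314, [35, 48, 41]), (315, [185, 181, 175]), (316, [180, 177, 171]), (317, [178, 175, 169]), (318, [176, 173, 168]), (319, [177, 174, 168]), (320, [177, 174, 168]), (321, [177, 174, 168]), (322, [178, 174, 169]), (323, [177, 174, 168])] 0.44450095655811594
[ 0.49072587 -0.09965404  0.21457094]
```

View pics/w37c.png

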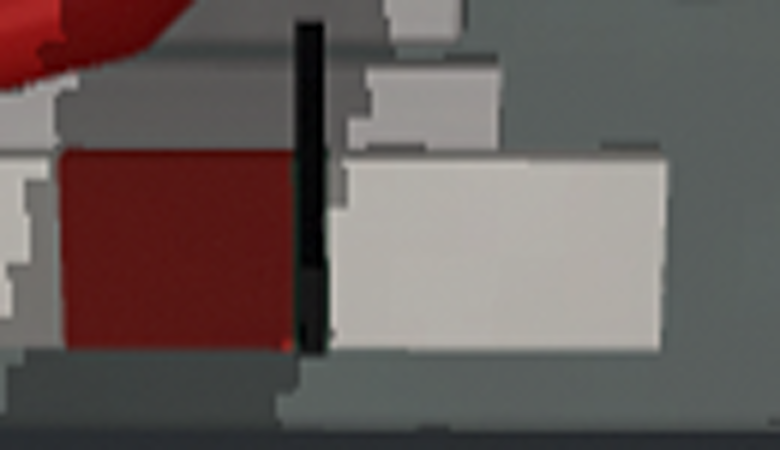

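View pics/w37p.png

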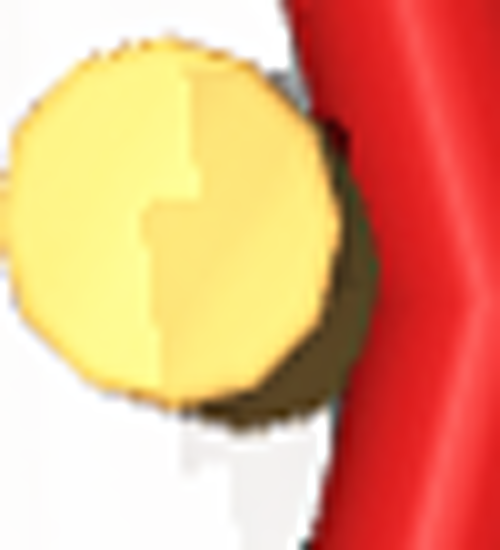

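```bash
python3 -c "
from plant import job_done
from h import *
crank();print(job_done())"
```

```text
t 49.95 theta -1.133 r 0.2037 z 0.0937 Ftan -0.39 Frad 0.05 Fz -0.02 w 0.0639
the job is handed in; nothing more can be done
None
```

I laid the smaller red carabiner (the one from the shelf row) flat over both brass posts and cranked it taut clockwise by the orange sleeve. Then I let go, leaving it loaded, and handed the job in at about 50 s with the hand clear of everything.

- **Final load:** The last close picture, taken after letting go, shows the pointer about in the middle of the green band. That is about 3.9 mm of travel, or roughly 58 N. The hand felt about 59 N of pull on the last turn, which agrees.
- **Re-cranking:** The first release was too light. The pointer showed roughly 40 N, on the lower edge of the band. I took hold of the sleeve again four times and tightened in small steps, letting go and checking the pointer between them.
- **Checks that disagreed:** Along the way, different views and the felt force gave readings up to about 10 N apart, and one indirect estimate ran higher still. I trusted the close view square over the pointer. Working out the load from post spacing and crank angle read higher, because the pull rose less per turn than the anchor's give alone would suggest.
- **Other items:** I kept the hand clear of the other carabiners and the headlamp, but took no final picture to confirm they had not moved.

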